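# Press a plaque on the infrared crystal to the ratchet's set torque

### The job

Get the blue plastic plaque ready for an infrared reading: centre it over the crystal in the brass disc, swing the pressure arm in over it as far as its stop, then turn the T-handle clockwise until its ratchet slips. Let it click at least twice, stop within one turn of the first click, and leave the plaque clamped with everything else on the bench where it was.

Things in the scene. Friction and masses are not known exactly. Their poses are not given: they have to be found in the camera images.
- crystal (a point): centre of the 10 mm black crystal in a 45 mm brass disc flush in the steel sampling plate of the white unit; on the plate's surface, 50 mm above the bench. Axes are the unit's: x to its back (away from the robot), y to its left, z up. In them the flat plate spans x -87..+81, y -98..+98 mm, the unit's housing x -95..+155, y -110..+110 mm. The unit is fixed to the bench.
- plaque_center (a point): centre of the loose blue plastic plaque, 40 x 40 x 6 mm, 10 to 17 g, lying flat on the sampling plate (axes along its edges, z up; the centre is 3 mm above the plate)
- nose_grip (a point): centre of the black grip at the free end of the swing arm: 16 mm wide, 14 mm high, 34 mm inward and 18 mm outward from here to the tip; 24 to 38 mm above the plate. x points along the arm to the post it swings on (152 mm away, vertical, 95 mm behind the crystal; arm and post at most 42 mm above the plate), y is across the arm.
- swing_arm (a joint): angle of the arm in rad: 0 = over the crystal, against its stop; positive = swung out to the unit's right (counterclockwise seen from above), up to 1.9. A stiff friction pivot (0.5 N m): the arm stays where it is left; about 4 N at the nose moves it.
- pressure_pin: steel pressure pin under the arm, below the handle; origin at the middle of its flat foot, 15 mm across, which comes down on the plaque
- handle_hub (a point): middle of the black T-handle on top of the arm, on its screw's vertical axis, 58 mm above the plate; with the arm at its stop the axis passes through the crystal's centre. The handle is a straight bar 76 mm long, 11 mm wide, 52 to 64 mm above the plate, with a 20 mm round hub up to 66 mm; it does not rise or sink as it turns.
- handle_end (a point): point inside the bar 34 mm from the hub, in the half with the orange band; x runs outward along the bar. Below the bar, 40 to 52 mm above the plate, are the brass ratchet wheel (32 mm across) and, under this half, the spring pin that clicks over its teeth, out to 36 mm from the axis.
- screw (a joint): angle of the pressure screw in rad, growing clockwise seen from above. It drives the pressure pin down 8 mm per turn; at 0 the pin's foot is 13 mm above the plate, so it meets the 6 mm plaque at about 5.5 rad and presses with some 30 N at about 7. Self-locking; turning it free takes 0.04 N m.
- ratchet_handle (a joint): angle of the T-handle relative to the screw in rad, growing clockwise; about 0.07 at the start. While the handle drives the screw it winds up to at most 0.4; at 0.085 N m (the pin then presses hard on the plaque) the ratchet slips and this grows by 0.524 (30 degrees) a click. Turned back, the handle takes the screw with it and loosens it.
- wash_bottle: red-capped white wash bottle, 197 mm tall, standing to the left; stays where it is (origin under its centre)
- sample_tub: clear tub with pellets, 76 x 100 x 54 mm, to the left; stays where it is (origin under its centre)
- petri_dish_1: petri dish, 59 mm across, 15 mm high, to the right; stays where it is (origin under its centre)
- petri_dish_2: second petri dish like it, to the right; stays where it is

How it is judged:
On the way, in this order (a step that is already met when the one before it is completed fails the run):
1. the plaque lies over the crystal, with the arm still out of the way (horizontal distance between plaque_center and crystal below 0.01 m and z of plaque_center in the frame of crystal below 0.006 m and value of joint swing_arm above 0.5 rad), for 0.2 s.
2. the arm has been swung in to its stop over the plaque (value of joint swing_arm below 0.05 rad and horizontal distance between plaque_center and crystal below 0.01 m), for 0.2 s.
3. the ratchet has slipped by two clicks with the pin pressing on the plaque (value of joint ratchet_handle above 0.95 rad and contact force between pressure_pin and plaque above 12 N), for 0.1 s.
At the end, for the whole second after the job is handed in: the plaque's centre is within 10 mm of the crystal's axis, the arm is within 0.05 rad of its stop, the handle has slipped on the screw by at least two clicks (0.95 rad) and at most a full turn past the first (6.9 rad), and the pressure pin presses on the plaque with more than 12 N (all of step 2 and all of step 3 and value of joint ratchet_handle below 6.9 rad and linear speed of plaque below 0.01 m/s); the robot touches nothing.
It fails at once if a bottle, tub or dish beside the unit is moved by more than 25 mm (distance of any of wash_bottle, sample_tub, petri_dish_1, petri_dish_2 from where it was at the start of the episode above 0.025 m).
It fails at once if the ratchet is turned for more than one turn past the first click (value of joint ratchet_handle above 6.9 rad).
It also fails if it takes over 67 s, if anything falls off the work surface, if the arm or the gripper's body presses on something with over 40 N, if the wrist force passes 120 N, or if a joint passes its speed limit or range.

### The arm

A 6-joint arm with a two-finger parallel gripper is mounted at the origin on a cart in front of the work surface, level with it; the furniture and walls round the work are solid. World frame = base frame: x ahead of the robot, y to its left, z up, the work surface at z = 0. Lengths are in m, angles in rad, forces in N, time in s.
With the tool pointing down it reaches from about 0.375 to 0.9 m from the base axis. Payload 3.1 kg.
Tool frame: the origin (TCP) lies at the very end of the fingers, on their centre line; the grasp point (between the pads) lies 19 mm behind it; z points along the fingers, y is the direction in which the jaws open and shut (so a half turn about z gives the same grasp; the last joint's range is limited). The gripper opens to 87 mm and grips with 3 to 60 N. Pads are 19 mm wide; open, the fingers measure 117 mm over their backs; the gripper's body (75 mm by 190 mm) begins 51 mm behind the grasp point.
Start: joints at [1.139, 0.527, 1.433, -0, 1.181, -0.178], TCP at [0.156, 0.605, 0.223] pointing down, gripper open.
Joint ranges: [-3.08, 3.08], [-0.75, 2.2], [0.22, 2.44], [-1.43, 4.57], [0, 2.65], [-2.85, 2.85]. Speed limits (rad/s): [2.79, 2.79, 3.14, 3.14, 3.14, 3.14].

### API

Orientations are given as a unit quaternion [x, y, z, w].
In Python, from rig import robot gives the robot as it stands. The module is installed in compiled form; this text tells all that it offers.
- The arm moves only by the tool send_rows, never from a script. Its argument "deltas" is a list of rows, each an object of numbers: "tx", "ty", "tz": the shift along the tool's x, y, z in cm; "rx", "ry", "rz": the turn, a rotation vector about the tool's x, y, z in rad. A call has 1 to 5 rows; each row is the pose to reach, as a shift and turn from the pose commanded when the call began, along the tool's axes at that moment; what a row does not reach only later rows make up. A row lasts 1/12 s, in which the tool goes at most 41.7 mm and 7.16 degrees, less where a joint would pass 70% of its speed; a pose out of reach is approached as far as the arm can. A call with a gripper value outside its range is refused whole. "claw" is the finger opening in cm, from 0 to 8.7, set as the call begins (left out, the last holds). The fingers move at their own pace and stop on an object; "squeeze" is the grip in N (left out, the last holds). Time passes only in rows, so rows that repeat a pose let the fingers close. It gives the time, the measured TCP pose, the force and the opening at its end, in the units of the state.
- robot.get_obs(): the state, without advancing time (a new reading comes with each control period).
- robot.camera(name): name is "scene" or "side" or "wrist"; returns a dict with "color" (384x512x3 uint8, red, green, blue), "z_map" (384x512 float32, m along the optical axis (not along the pixel's ray), 0 where there is no reading), "intrinsics" (3x3 intrinsics, pixels), "R" (3x3) and "t" (3): a world point X has camera coordinates R X + t; the wrist camera has in their place "tool_from_camera" (4x4, takes a point from camera to tool coordinates, whose origin is the TCP and whose axes are the flange's). Camera axes: x right, y down, z forward; pixel columns grow to the right and rows downward; lengths in m; the calibration is good to about 2 mm. A picture is of the moment at which its call begins: read the wrist's pose just before it.
- robot.hand_in(): hands the job in, once; it reports no verdict.
Trained networks look in the newest picture that a camera, given by its name, has taken for a name from the list of things; names that differ only in an ending like _2 or _b are one class to them, and where a whole thing is asked for, a point or a joint stands for the part that bears it (a point fixed in the world has none). Each returns a list of dicts, best first, with "p" (0 to 1); they miss things now and then, are a little off and sometimes report something else, mostly with a low value. They report only what shows in the picture. A call takes as long as a camera call.
- robot.outline_of(label, camera): "pixels" (384x512 bool, what is visible of it) and "xy" ([column, row] in pixels, amid what is visible of it).
- robot.tip_of(label, camera): "xy" ([column, row] in pixels: a listed point, or the origin of a listed thing).
The state is a dict: "time": time; "q": joint angles; "joint_velocities": joint speeds; "joint_torque": joint torques, N m; "position": TCP position; "tool_rot": TCP orientation; "ft_force": force on the tool from outside, world axes, zero at the start; "moment": the same for the moment, N m; "grip_width": finger opening in m.
Only numpy, scipy, OpenCV 4.12 (cv2) and the standard library are available. Lean on these libraries where they do the work, as an engineer would, in place of code of your own. Each camera call takes 0.05 s, during which the arm holds its last target.

## Working session

There is one attempt and no reset: what is moved stays moved. The work goes in short steps, Python scripts to look and compute and a tool call to move; the robot and the scene stay as the last step left them, time stands still between calls to the robot, and variables do not carry over. Pictures are saved under pics/ and viewed, and the job is handed in when it is done.

Besides the shell and the picture viewer there is one more tool, called after ">>>" in YAML: its name, and indented under it one key for each argument. send_rows: Moves the arm, as the interface text tells. Its arguments: {"type":"object","properties":{"deltas":{"type":"array","items":{"type":"object","properties":{"tx":{"type":"number"},"ty":{"type":"number"},"tz":{"type":"number"},"rx":{"type":"number"},"ry":{"type":"number"},"rz":{"type":"number"}}}},"claw":{"type":"number"},"squeeze":{"type":"number"}},"required":["deltas"]}

```bash
ls; mkdir -p pics
cat > h.py <<'E'
from rig import robot
import numpy as np, cv2
from scipy.spatial.transform import Rotation as Ro
def cam(n):
    o=robot.get_obs(); c=robot.camera(n)
    if 'R' in c: c['Rcw']=np.array(c['R']).T; c['o']=-c['Rcw']@np.array(c['t'])
    else:
        T=np.array(c['tool_from_camera']); Rt=Ro.from_quat(o['tool_rot']).as_matrix()
        c['Rcw']=Rt@T[:3,:3]; c['o']=Rt@T[:3,3]+np.array(o['position'])
    return c
def ray(c,xy):
    d=np.linalg.inv(c['intrinsics'])@np.array([xy[0],xy[1],1.]); return c['Rcw']@d
def onz(c,xy,z):
    d=ray(c,xy); return c['o']+d*(z-c['o'][2])/d[2]
def dep(c,xy):
    u,v=int(round(xy[0])),int(round(xy[1])); return c['o']+ray(c,xy)*c['z_map'][v,u]
def proj(c,X):
    p=np.array(c['intrinsics'])@(c['Rcw'].T@(np.array(X)-c['o'])); return p[:2]/p[2]
def save(c,n,s=1.5):
    im=cv2.cvtColor(c['color'],cv2.COLOR_RGB2BGR); cv2.imwrite('pics/'+n,cv2.resize(im,None,fx=s,fy=s))
E
python3 - <<'E'
from h import *
o=robot.get_obs(); print({k:np.round(v,3) for k,v in o.items()})
Z=dict(crystal=.05,plaque_center=.053,nose_grip=.081,handle_hub=.108,handle_end=.108,pressure_pin=.063,wash_bottle=0,sample_tub=0,petri_dish_1=0)
for n in ['scene','side','wrist']:
    c=cam(n); save(c,n+'0.png'); print(n,c['o'])
    for l,z in Z.items():
        for r in robot.tip_of(l,n)[:2]:
            print(l,round(r['p'],2),np.round(r['xy']),np.round(onz(c,r['xy'],z),4),np.round(dep(c,r['xy']),3))
E
```

```text
pics
{'time': np.float64(0.0), 'q': array([ 1.14 ,  0.528,  1.434,  0.   ,  1.181, -0.178]), 'joint_velocities': array([ 0.002, -0.001, -0.001,  0.001,  0.   ,  0.001]), 'joint_torque': array([ -0.   , -44.004, -17.659,   0.063,   0.058,  -0.   ]), 'position': array([0.156, 0.604, 0.222]), 'tool_rot': array([ 0.126,  0.992, -0.001, -0.   ]), 'ft_force': array([-0.345, -0.029, -0.298]), 'moment': array([-0.033,  0.003, -0.008]), 'grip_width': np.float64(0.087)}
scene [-0.52491284 -0.59938668  0.95469771]
crystal 0.83 [229. 199.] [0.5524 0.1314 0.05  ] [0.546 0.127 0.055]
plaque_center 0.61 [208. 191.] [0.5547 0.2247 0.053 ] [0.55  0.221 0.057]
nose_grip 0.72 [275. 199.] [ 0.5975 -0.0329  0.081 ] [ 0.586 -0.039  0.09 ]
handle_hub 0.54 [260. 183.] [0.6225 0.0433 0.108 ] [0.617 0.04  0.112]
handle_end 0.57 [274. 184.] [ 0.6439 -0.0033  0.108 ] [0.792 0.072 0.001]
wash_bottle 0.88 [175. 183.] [ 0.5952  0.4161 -0.    ] [0.556 0.38  0.034]
wash_bottle 0.36 [226. 200.] [0.5999 0.1752 0.    ] [0.54  0.134 0.051]
sample_tub 0.71 [154. 196.] [ 0.4819  0.4297 -0.    ] [0.44  0.386 0.04 ]
sample_
[... 343 characters left out ...]
center 0.62 [251. 221.] [0.5346 0.2156 0.053 ] [0.547 0.426 0.186]
nose_grip 0.7 [223. 171.] [ 0.6142 -0.04    0.081 ] [0.613 0.04  0.119]
nose_grip 0.41 [231. 160.] [ 0.5871 -0.1315  0.081 ] [ 0.587 -0.268  0.021]
handle_hub 0.58 [221. 172.] [0.6187 0.0234 0.108 ] [0.618 0.039 0.115]
handle_end 0.49 [215. 168.] [ 0.6376 -0.0057  0.108 ] [0.637 0.011 0.116]
wash_bottle 0.8 [238. 282.] [0.5733 0.3995 0.    ] [0.574 0.426 0.023]
sample_tub 0.98 [282. 288.] [0.4733 0.4246 0.    ] [0.483 0.484 0.052]
petri_dish_1 0.63 [247. 170.] [ 0.5289 -0.2215  0.    ] [ 0.53  -0.196  0.012]
petri_dish_1 0.41 [232. 159.] [ 0.5842 -0.3241  0.    ] [ 0.584 -0.281  0.019]
wrist [0.08322045 0.62373801 0.38508453]
```

```bash
cat >> h.py <<'E'
def go(pos,yaw=None,o=None):
    """delta in tool axes (cm, rad) to world pos and yaw of tool x axis (tool down)"""
    o=o or robot.get_obs(); R=Ro.from_quat(o['tool_rot']).as_matrix()
    t=R.T@(np.array(pos)-np.array(o['position']))*100
    if yaw is None: r=np.zeros(3)
    else:
        Rt=np.array([[np.cos(yaw),np.sin(yaw),0],[np.sin(yaw),-np.cos(yaw),0],[0,0,-1]])
        r=Ro.from_matrix(R.T@Rt).as_rotvec()
    print('t',np.round(t,2),'r',np.round(r,3),'n',np.linalg.norm(t)/4.17,np.linalg.norm(r)/.125)
E
python3 - <<'E'
from h import *
c=robot.camera('wrist'); print(np.round(c['tool_from_camera'],3),c['intrinsics'])
o=robot.get_obs();R=Ro.from_quat(o['tool_rot']).as_matrix();print(R.round(3), np.arctan2(R[1,0],R[0,0]))
go([0.2,0.5,0.32]); go([0.5,0.2,0.3]); go([0.45,0.15,0.3],np.pi)
E
```

```text
[[ 0.001 -0.961 -0.278  0.075]
 [ 1.     0.001 -0.    -0.   ]
 [ 0.    -0.278  0.961 -0.163]
 [ 0.     0.     0.     1.   ]] [[303.88306419   0.         252.77677709]
 [  0.         303.88306419 185.80340343]
 [  0.           0.           1.        ]]
[[-0.968  0.25  -0.   ]
 [ 0.25   0.968 -0.   ]
 [-0.    -0.    -1.   ]] 2.8888026678402112
t [-6.86 -9.08 -9.75] r [0. 0. 0.] n 3.5936829993177954 0.0
t [-43.41 -30.63  -7.74] r [0. 0. 0.] n 12.875073879251932 0.0
t [-39.82 -36.72  -7.74] r [-0.    -0.    -0.253] n 13.121497967373394 2.022319907333823
```

>>> send_rows:
  deltas:
    - {"tx": -3, "ty": -2, "tz": -8}
    - {"tx": -20, "ty": -18.5, "tz": -8}
    - {"tx": -20, "ty": -18.5, "tz": -8}
    - {"tx": -20, "ty": -18.5, "tz": -8}
    - {"tx": -20, "ty": -18.5, "tz": -8}

```text
schema error: expected keys tx, ty, tz, rx, ry, rz
```

>>> send_rows:
  deltas:
    - {"tx": -20, "ty": -18, "rz": -0.25}
    - {"tx": -20, "ty": -18, "rz": -0.25}
    - {"tx": -20, "ty": -18, "rz": -0.25}
    - {"tx": -20, "ty": -18, "rz": -0.25}
    - {"tx": -20, "ty": -18, "rz": -0.25}

```text
schema error: expected keys tx, ty, tz, rx, ry, rz
```

Run:
```python
from h import *
go([0.45,0.15,0.3],np.pi); print(robot.get_obs()['position'],robot.get_obs()['time'])
```

```text
t [-39.82 -36.72  -7.74] r [-0.    -0.    -0.253] n 13.121497967373394 2.022319907333823
[0.1562875  0.60510895 0.22254068] 1.55
```

>>> send_rows:
  deltas:
    - {"tx": -3, "ty": -2, "tz": -8, "rx": 0, "ry": 0, "rz": 0}
    - {"tx": -20, "ty": -18.5, "tz": -8, "rx": 0, "ry": 0, "rz": 0}
    - {"tx": -20, "ty": -18.5, "tz": -8, "rx": 0, "ry": 0, "rz": 0}
    - {"tx": -20, "ty": -18.5, "tz": -8, "rx": 0, "ry": 0, "rz": 0}
    - {"tx": -20, "ty": -18.5, "tz": -8, "rx": 0, "ry": 0, "rz": 0}

```text
time: 1.97
position: [0.2557, 0.4517, 0.2881]
tool_rot: [0.125, 0.992, 0.0, 0.0]
ft_force: [0.4, 0.0, 0.6]
grip_width: 0.0866
```

Run:
```python
from h import *
go([0.45,0.15,0.3],np.pi); print(robot.get_obs()['position'],robot.get_obs()['time'])
```

```text
t [-26.33 -24.38  -1.19] r [ 0.     0.    -0.252] n 8.610081957817007 2.012943356251091
[0.25566637 0.45166545 0.28806603] 1.9667
```

>>> send_rows:
  deltas:
    - {"tx": -26, "ty": -24, "tz": -1, "rx": 0, "ry": 0, "rz": -0.25}
    - {"tx": -26, "ty": -24, "tz": -1, "rx": 0, "ry": 0, "rz": -0.25}
    - {"tx": -26, "ty": -24, "tz": -1, "rx": 0, "ry": 0, "rz": -0.25}
    - {"tx": -26, "ty": -24, "tz": -1, "rx": 0, "ry": 0, "rz": -0.25}
    - {"tx": -26, "ty": -24, "tz": -1, "rx": 0, "ry": 0, "rz": -0.25}

```text
time: 2.38
position: [0.3635, 0.2848, 0.2936]
tool_rot: [0.001, 1.0, 0.0, 0.0]
ft_force: [1.4, 0.9, 0.6]
grip_width: 0.087
```

Run:
```python
from h import *
go([0.45,0.15,0.3],np.pi); print(robot.get_obs()['position'],robot.get_obs()['time'])
```

```text
t [ -8.68 -13.46  -0.64] r [ 0.     0.001 -0.002] n 3.844193876475097 0.01901402111682911
[0.36351533 0.2848202  0.29360238] 2.3833
```

>>> send_rows:
  deltas:
    - {"tx": -8, "ty": -13, "tz": -0.5, "rx": 0, "ry": 0, "rz": 0}
    - {"tx": -8, "ty": -13, "tz": -0.5, "rx": 0, "ry": 0, "rz": 0}
    - {"tx": -8, "ty": -13, "tz": -0.5, "rx": 0, "ry": 0, "rz": 0}
    - {"tx": -8, "ty": -13, "tz": -0.5, "rx": 0, "ry": 0, "rz": 0}
    - {"tx": -8, "ty": -13, "tz": -0.5, "rx": 0, "ry": 0, "rz": 0}

```text
time: 2.8
position: [0.4462, 0.1521, 0.2988]
tool_rot: [0.004, 1.0, -0.001, 0.002]
ft_force: [0.3, 0.4, 0.1]
grip_width: 0.0871
```

Run:
```python
from h import *
Z=dict(crystal=.05,plaque_center=.053,nose_grip=.081,handle_hub=.108,handle_end=.108)
for n in ['wrist']:
    c=cam(n); save(c,n+'1.png'); print(n,c['o'])
    np.save('w1.npy',c,allow_pickle=True)
    for l,z in Z.items():
        for r in robot.tip_of(l,n)[:2]:
            print(l,round(r['p'],2),np.round(r['xy']),np.round(onz(c,r['xy'],z),4),np.round(dep(c,r['xy']),3))
```

```text
wrist [0.37010242 0.15258637 0.46101923]
crystal 0.79 [244. 227.] [0.5529 0.138  0.05  ] [0.552 0.138 0.052]
plaque_center 0.79 [295. 214.] [0.5331 0.2112 0.053 ] [0.532 0.211 0.055]
handle_hub 0.59 [165. 290.] [0.6195 0.0313 0.108 ] [0.613 0.035 0.117]
handle_end 0.65 [143. 299.] [0.633  0.0009 0.108 ] [0.454 0.104 0.348]
```

Run:
```python
from h import *
o=robot.get_obs(); print(o['time'],o['position'],o['joint_velocities'].round(3))
c=cam('wrist')
hsv=cv2.cvtColor(c['color'],cv2.COLOR_RGB2HSV)
def comp(m):
    m=m.astype(np.uint8); n,l,s,ce=cv2.connectedComponentsWithStats(m); i=1+np.argmax(s[1:,4]); return (l==i).astype(np.uint8),s[i],ce[i]
m,s,ce=comp((hsv[...,0]>105)&(hsv[...,0]<125)&(hsv[...,1]>120)); print('blue',s,ce)
P=np.argwhere(m)[:,::-1]
W=np.array([onz(c,p,.056)[:2] for p in P]); r=cv2.minAreaRect((W*1000).astype(np.float32)); print(r, (onz(c,ce,.056)))
m,s,ce=comp((hsv[...,0]>10)&(hsv[...,0]<25)&(hsv[...,1]>100)&(np.arange(384)[:,None]<245)&(np.arange(512)[None]<300)); print('brass',s,ce)
P=np.argwhere(m)[:,::-1]; W=np.array([onz(c,p,.05)[:2] for p in P]); r=cv2.minEnclosingCircle((W*1000).astype(np.float32)); print(r, onz(c,ce,.05))
cv2.imwrite('pics/crop1.png',cv2.resize(cv2.cvtColor(c['color'][130:330,120:360],cv2.COLOR_RGB2BGR),None,fx=3,fy=3))
```

```text
3.1 [0.44152632 0.15736205 0.29813069] [ 0.006 -0.    -0.002 -0.002 -0.001 -0.002]
blue [274 203  36  33 657] [291.58295282 219.13242009]
((532.7896728515625, 212.4844970703125), (38.37487030029297, 37.8492431640625), 51.643524169921875) [0.5325222  0.21246325 0.056     ]
brass [223 217  30  27 513] [237.4288499  229.46978558]
((551.6583251953125, 134.41590881347656), 21.530210494995117) [0.55127606 0.13438883 0.05      ]
```

Run:
```python
from h import *
c=cam('wrist')
p=onz(c,(227.7,302.3),.092); print('post',p, p-np.array([.5515,.1344,.092]))
print('q',robot.get_obs()['q'].round(3))
# plate heights near
for dx,dy in [(0,0),(.025,.031),(-.025,-.031),(0.0,.03),(-.02,.03)]:
    X=[.5328+dx,.2125+dy,.05]; print(dx,dy,dep(c,proj(c,X)).round(4))
go([.5328,.2125,.13],2.471)
```

```text
post [0.64478997 0.12133546 0.092     ] [ 9.32899720e-02 -1.30645424e-02 -2.77555756e-17]
q [ 0.103  0.221  1.708  0.     1.213 -1.467]
0 0 [0.5301 0.2116 0.0568]
0.025 0.031 [5.81e-01 2.54e-01 4.00e-04]
-0.025 -0.031 [0.5073 0.1814 0.0513]
0.0 0.03 [0.5373 0.2448 0.0388]
-0.02 0.03 [0.516  0.2444 0.0411]
t [-9.11  5.52 16.82] r [ 0.   -0.    0.67] n 4.774288474220049 5.360135094074951
```

>>> send_rows:
  deltas:
    - {"tx": -9, "ty": 5.5, "tz": 12, "rx": 0, "ry": 0, "rz": 0.67}
    - {"tx": -9, "ty": 5.5, "tz": 15, "rx": 0, "ry": 0, "rz": 0.67}
    - {"tx": -9, "ty": 5.5, "tz": 17, "rx": 0, "ry": 0, "rz": 0.67}
    - {"tx": -9, "ty": 5.5, "tz": 17, "rx": 0, "ry": 0, "rz": 0.67}
    - {"tx": -9, "ty": 5.5, "tz": 17, "rx": 0, "ry": 0, "rz": 0.67}
  claw: 6
  squeeze: 10

```text
time: 3.62
position: [0.5327, 0.2126, 0.1258]
tool_rot: [0.311, 0.95, -0.0, -0.0]
ft_force: [0.0, -0.0, 0.8]
grip_width: 0.0637
```

>>> send_rows:
  deltas:
    - {"tx": 0, "ty": 0, "tz": 0, "rx": 0, "ry": 0, "rz": 0}
    - {"tx": 0, "ty": 0, "tz": 0, "rx": 0, "ry": 0, "rz": 0}
    - {"tx": 0, "ty": 0, "tz": 0, "rx": 0, "ry": 0, "rz": 0}

```text
time: 3.87
position: [0.5323, 0.2115, 0.1292]
tool_rot: [0.307, 0.952, 0.0, 0.0]
ft_force: [0.4, -0.1, 0.3]
grip_width: 0.06
```

```bash
cat >> h.py <<'E'
def comp(m):
    m=m.astype(np.uint8); n,l,s,ce=cv2.connectedComponentsWithStats(m); i=1+np.argmax(s[1:,4]); return (l==i).astype(np.uint8),s[i],ce[i]
def blue(c,z=.056):
    hsv=cv2.cvtColor(c['color'],cv2.COLOR_RGB2HSV)
    m,s,ce=comp((hsv[...,0]>105)&(hsv[...,0]<125)&(hsv[...,1]>120)&(hsv[...,2]>50)); print('blue',s,ce)
    P=np.argwhere(m)[:,::-1]
    W=np.array([onz(c,p,z)[:2] for p in P]); print(cv2.minAreaRect((W*1000).astype(np.float32)))
E
python3 - <<'E'
from h import *
c=cam('wrist'); save(c,'w2.png'); blue(c)
go([.5328,.2125,.13],2.471); print(robot.get_obs()['time'])
E
```

```text
blue [ 231  170   50   48 2152] [255.05901487 193.45167286]
((533.2813720703125, 213.15216064453125), (38.416259765625, 38.963043212890625), 51.07016372680664)
t [0.07 0.09 0.02] r [0.002 0.002 0.045] n 0.02833672624621225 0.36287142279521206
3.9167
```

>>> send_rows:
  deltas:
    - {"tx": 0.1, "ty": 0.1, "tz": 3.5, "rx": 0, "ry": 0, "rz": 0.04}
    - {"tx": 0.1, "ty": 0.1, "tz": 6.0, "rx": 0, "ry": 0, "rz": 0.04}
    - {"tx": 0.1, "ty": 0.1, "tz": 7.2, "rx": 0, "ry": 0, "rz": 0.04}
    - {"tx": 0.1, "ty": 0.1, "tz": 7.7, "rx": 0, "ry": 0, "rz": 0.04}
    - {"tx": 0.1, "ty": 0.1, "tz": 7.7, "rx": 0, "ry": 0, "rz": 0.04}

```text
time: 4.33
position: [0.5325, 0.2123, 0.052]
tool_rot: [0.328, 0.945, 0.0, 0.0]
ft_force: [1.4, 0.2, 0.3]
grip_width: 0.06
```

>>> send_rows:
  deltas:
    - {"tx": 0, "ty": 0, "tz": 0, "rx": 0, "ry": 0, "rz": 0}
    - {"tx": 0, "ty": 0, "tz": 0, "rx": 0, "ry": 0, "rz": 0}
    - {"tx": 0, "ty": 0, "tz": 0, "rx": 0, "ry": 0, "rz": 0}
    - {"tx": 0, "ty": 0, "tz": 0, "rx": 0, "ry": 0, "rz": 0}
  claw: 3.5

```text
time: 4.67
position: [0.5331, 0.2125, 0.0523]
tool_rot: [0.328, 0.945, 0.0, 0.001]
ft_force: [-0.5, 0.0, -0.1]
grip_width: 0.0411
```

>>> send_rows:
  deltas:
    - {"tx": 0, "ty": 0, "tz": 0, "rx": 0, "ry": 0, "rz": 0}
    - {"tx": 0, "ty": 0, "tz": 0, "rx": 0, "ry": 0, "rz": 0}
    - {"tx": 0, "ty": 0, "tz": -0.6, "rx": 0, "ry": 0, "rz": 0}
    - {"tx": 0, "ty": 0, "tz": -0.6, "rx": 0, "ry": 0, "rz": 0}

```text
time: 5.0
position: [0.5329, 0.2125, 0.058]
tool_rot: [0.328, 0.945, 0.0, 0.001]
ft_force: [1.0, -0.7, -0.0]
grip_width: 0.0395
```

Run:
```python
from h import *
go([.5515,.1344,.058]); print(robot.get_obs()['time'],robot.get_obs()['position'])
```

```text
t [-6.3  -4.98 -0.  ] r [0. 0. 0.] n 1.9255301952355506 0.0
5.0 [0.53285161 0.21249905 0.05798667]
```

>>> send_rows:
  deltas:
    - {"tx": -2, "ty": -1.6, "tz": -0.2, "rx": 0, "ry": 0, "rz": 0}
    - {"tx": -4, "ty": -3.2, "tz": -0.2, "rx": 0, "ry": 0, "rz": 0}
    - {"tx": -6.3, "ty": -5, "tz": 0, "rx": 0, "ry": 0, "rz": 0}
    - {"tx": -6.3, "ty": -5, "tz": 0, "rx": 0, "ry": 0, "rz": 0}
    - {"tx": -6.3, "ty": -5, "tz": 0.3, "rx": 0, "ry": 0, "rz": 0}

```text
time: 5.42
position: [0.5517, 0.1328, 0.0544]
tool_rot: [0.329, 0.944, 0.0, 0.0]
ft_force: [0.0, 0.1, -0.0]
grip_width: 0.0396
```

>>> send_rows:
  deltas:
    - {"tx": 0, "ty": 0, "tz": 0.2, "rx": 0, "ry": 0, "rz": 0}
    - {"tx": 0, "ty": 0, "tz": 0.25, "rx": 0, "ry": 0, "rz": 0}
    - {"tx": 0, "ty": 0, "tz": 0.25, "rx": 0, "ry": 0, "rz": 0}

```text
time: 5.67
position: [0.5507, 0.1348, 0.0518]
tool_rot: [0.327, 0.945, -0.0, 0.0]
ft_force: [0.1, -1.0, 2.7]
grip_width: 0.0398
```

>>> send_rows:
  deltas:
    - {"tx": 0, "ty": 0, "tz": 0, "rx": 0, "ry": 0, "rz": 0}
    - {"tx": 0, "ty": 0, "tz": 0, "rx": 0, "ry": 0, "rz": 0}
    - {"tx": 0, "ty": 0, "tz": 0, "rx": 0, "ry": 0, "rz": 0}
  claw: 6

```text
time: 5.92
position: [0.5504, 0.1349, 0.0514]
tool_rot: [0.327, 0.945, -0.0, -0.0]
ft_force: [0.3, -0.2, 0.2]
grip_width: 0.0529
```

>>> send_rows:
  deltas:
    - {"tx": 0, "ty": 0, "tz": -1, "rx": 0, "ry": 0, "rz": 0}
    - {"tx": 0, "ty": 0, "tz": -5, "rx": 0, "ry": 0, "rz": 0}
    - {"tx": 3, "ty": 0, "tz": -9, "rx": 0, "ry": 0, "rz": 0}
    - {"tx": 4, "ty": 0, "tz": -14, "rx": 0, "ry": 0, "rz": 0}
    - {"tx": 4, "ty": 0, "tz": -14, "rx": 0, "ry": 0, "rz": 0}

```text
time: 6.33
position: [0.5198, 0.1603, 0.1967]
tool_rot: [0.327, 0.945, 0.001, 0.002]
ft_force: [0.5, -0.2, -0.1]
grip_width: 0.0598
```

Run:
```python
from h import *
c=cam('wrist'); save(c,'w3.png'); blue(c)
o=robot.get_obs();print(o['time'],o['q'],c['o'])
for l,z in dict(handle_hub=.108,handle_end=.108,nose_grip=.081).items():
    for r in robot.tip_of(l,'wrist')[:2]: print(l,round(r['p'],2),np.round(r['xy']),np.round(onz(c,r['xy'],z),4))
```

```text
blue [ 233  193   37   35 1228] [251.32736156 209.67915309]
((550.6514282226562, 134.77325439453125), (38.348175048828125, 38.610382080078125), 51.7702751159668)
6.3833 [ 9.36649576e-02  4.47767474e-01  1.66675658e+00  7.83881410e-04
  1.01706884e+00 -8.11418303e-01] [0.45972677 0.20684394 0.35896084]
```

Run:
```python
from h import *
c=cam('scene')
v,u=np.mgrid[0:384:2,0:512:2]
z=c['z_map'][::2,::2]
d=np.stack([(u-c['intrinsics'][0][2])/c['intrinsics'][0][0],(v-c['intrinsics'][1][2])/c['intrinsics'][1][1],np.ones_like(u)],-1)
X=(d*z[...,None])@c['Rcw'].T+c['o']
for lo in (.12,.2,.3):
  for x0 in np.arange(.5,1.1,.1):
    m=(X[...,2]>lo)&(X[...,2]<.6)&(X[...,0]>x0)&(X[...,0]<x0+.1)&(abs(X[...,1])<.35)&(z>0)
    if m.sum(): print(lo,round(x0,1),m.sum(),'y',X[m][:,1].min().round(2),X[m][:,1].max().round(2),'zmax',X[m][:,2].max().round(2))
c=robot.camera; go([.6308,-.0417,.15],2.85); print(robot.get_obs()['position'])
```

```text
0.12 0.5 186 y 0.09 0.25 zmax 0.56
0.12 0.6 1 y 0.03 0.03 zmax 0.12
0.12 0.7 269 y -0.0 0.25 zmax 0.46
0.12 0.8 367 y -0.35 0.35 zmax 0.47
0.12 0.9 713 y -0.35 0.35 zmax 0.6
0.12 1.0 4173 y -0.35 0.35 zmax 0.6
0.2 0.5 185 y 0.09 0.25 zmax 0.56
0.2 0.7 269 y -0.0 0.25 zmax 0.46
0.2 0.8 300 y -0.0 0.32 zmax 0.47
0.2 0.9 598 y -0.29 0.35 zmax 0.6
0.2 1.0 3566 y -0.35 0.35 zmax 0.6
0.3 0.5 154 y 0.09 0.25 zmax 0.56
0.3 0.7 269 y -0.0 0.25 zmax 0.46
0.3 0.8 299 y -0.0 0.32 zmax 0.47
0.3 0.9 479 y -0.01 0.35 zmax 0.6
0.3 1.0 2882 y -0.35 0.35 zmax 0.6
t [-21.2   -8.82   4.12] r [-0.001 -0.001 -0.376] n 5.593867275884118 3.008564343351061
[0.51896415 0.15880523 0.19126273]
```

Run:
```python
from h import *
c=cam('side'); save(c,'side3.png')
for n in ['scene','side']:
  if n=='scene': c=cam(n)
  v,u=np.mgrid[0:384:2,0:512:2]; z=c['z_map'][::2,::2]
  d=np.stack([(u-c['intrinsics'][0][2])/c['intrinsics'][0][0],(v-c['intrinsics'][1][2])/c['intrinsics'][1][1],np.ones_like(u)],-1)
  X=(d*z[...,None])@c['Rcw'].T+c['o']
  m=(X[...,2]>.14)&(X[...,2]<.6)&(X[...,0]>.62)&(X[...,0]<1)&(X[...,1]>-.25)&(X[...,1]<.3)&(z>0)
  Y=X[m]
  H,a,b=np.histogram2d(Y[:,0],Y[:,2],bins=[np.arange(.6,1.01,.05),np.arange(.1,.61,.1)]); print(n);print(H)
```

```text
scene
[[  0.   0.   0.   0.   0.]
 [  0.   0.   0.   0.   0.]
 [  0.   0.   0.   0.   0.]
 [  0.   0. 205.  72.   0.]
 [  0.   0.  60.  83.   0.]
 [  0.   0.  51.  96.   0.]
 [ 48.  90.  85. 124. 120.]
 [ 22.  28.  47.  44.  37.]]
side
[[  0.   0.   0.   0.   0.]
 [  0.   0.   0.   0.   0.]
 [  0.   0.   0.   0.   0.]
 [  0.   0. 205.  72.   0.]
 [  0.   0.  60.  83.   0.]
 [  0.   0.  51.  96.   0.]
 [ 48.  90.  85. 124. 120.]
 [ 22.  28.  47.  44.  37.]]
```

>>> send_rows:
  deltas:
    - {"tx": -21.2, "ty": -8.8, "tz": 2, "rx": 0, "ry": 0, "rz": -0.376}
    - {"tx": -21.2, "ty": -8.8, "tz": 2, "rx": 0, "ry": 0, "rz": -0.376}
    - {"tx": -21.2, "ty": -8.8, "tz": 2, "rx": 0, "ry": 0, "rz": -0.376}
    - {"tx": -21.2, "ty": -8.8, "tz": 2, "rx": 0, "ry": 0, "rz": -0.376}
    - {"tx": -21.2, "ty": -8.8, "tz": 2, "rx": 0, "ry": 0, "rz": -0.376}
  claw: 0

```text
time: 7.1
position: [0.6183, -0.0199, 0.1719]
tool_rot: [0.145, 0.989, 0.0, -0.002]
ft_force: [0.5, -0.7, 0.5]
grip_width: 0.0343
```

>>> send_rows:
  deltas:
    - {"tx": 0, "ty": 0, "tz": 0, "rx": 0, "ry": 0, "rz": 0}
    - {"tx": 0, "ty": 0, "tz": 0, "rx": 0, "ry": 0, "rz": 0}
    - {"tx": 0, "ty": 0, "tz": 0, "rx": 0, "ry": 0, "rz": 0}

```text
time: 7.35
position: [0.6172, -0.0181, 0.1722]
tool_rot: [0.146, 0.989, 0.0, -0.002]
ft_force: [0.3, 0.2, -0.7]
grip_width: 0.0145
```

Run:
```python
from h import *
c=cam('wrist'); save(c,'w4.png'); print(c['o'])
for l,z in dict(handle_hub=.108,handle_end=.108,nose_grip=.081).items():
    for r in robot.tip_of(l,'wrist')[:2]: print(l,round(r['p'],2),np.round(r['xy']),np.round(onz(c,r['xy'],z),4))
o=robot.get_obs();print(o['time'],o['q'],o['grip_width'],o['position'])
go([.6308,-.0417,.066],2.85)
print(proj(c,[.6455,.1208,.092]),proj(c,[.602,-.025,.081]))
```

```text
[0.54558629 0.0032386  0.33504784]
handle_hub 0.68 [315. 181.] [0.6177 0.0319 0.108 ]
handle_end 0.7 [282. 213.] [0.6355 0.0007 0.108 ]
7.55 [-2.07523377e-01  5.74663113e-01  1.49802060e+00  1.81822738e-04
  1.07011411e+00 -1.48837283e+00] 0.002406710126110517 [ 0.6175837  -0.01655153  0.17382282]
t [-2.   -2.03 10.78] r [ 0.    -0.001  0.002] n 2.6739282230160097 0.015811797419792283
[424.26930098 177.17958727] [240.3311652  174.49105734]
```

>>> send_rows:
  deltas:
    - {"tx": -2.2, "ty": -2.2, "tz": 0, "rx": 0, "ry": 0, "rz": 0}
    - {"tx": -2.2, "ty": -2.2, "tz": 3.5, "rx": 0, "ry": 0, "rz": 0}
    - {"tx": -2.2, "ty": -2.2, "tz": 7, "rx": 0, "ry": 0, "rz": 0}
    - {"tx": -2.2, "ty": -2.2, "tz": 10.5, "rx": 0, "ry": 0, "rz": 0}
    - {"tx": -2.2, "ty": -2.2, "tz": 10.5, "rx": 0, "ry": 0, "rz": 0}

```text
time: 7.97
position: [0.6275, -0.0432, 0.0624]
tool_rot: [0.145, 0.989, 0.001, -0.007]
ft_force: [-1.7, -0.5, -0.9]
grip_width: 0.0004
```

Run:
```python
from h import *
P=np.array([.6455,.1208])
o=robot.get_obs(); R=Ro.from_quat(o['tool_rot']).as_matrix(); p=np.array(o['position']);print(p,o['time'])
def tgt(th,off=.0175,r=.160,z=.067):
    a=np.radians(171.8)+th; u=np.array([np.cos(a),np.sin(a)]); t=np.array([np.cos(a-np.pi/2),np.sin(a-np.pi/2)])
    X=np.r_[P+r*u-off*t,z]; return X, a-np.pi/2
_,y0=tgt(1.426)
for th in np.arange(1.426,-.01,-.1426):
    X,y=tgt(th); d=R.T@(X-p)*100; print(round(th,3),X.round(4),d.round(2),'rz',round(2.85-y,3))
```

```text
[ 0.62748319 -0.04316489  0.06243839] 7.9667
1.426 [ 0.6168 -0.0376  0.067 ] [ 1.19  0.23 -0.44] rz -0.004
1.283 [ 0.5946 -0.0319  0.067 ] [ 3.48  0.14 -0.41] rz 0.139
1.141 [ 0.5734 -0.0231  0.067 ] [ 5.76  0.37 -0.37] rz 0.282
0.998 [ 0.5537 -0.0114  0.067 ] [ 7.98  0.93 -0.34] rz 0.424
0.856 [0.5359 0.003  0.067 ] [10.11  1.79 -0.31] rz 0.567
0.713 [0.5202 0.0197 0.067 ] [12.08  2.95 -0.28] rz 0.709
0.57 [0.5071 0.0386 0.067 ] [13.88  4.38 -0.26] rz 0.852
0.428 [0.4969 0.0591 0.067 ] [15.45  6.05 -0.24] rz 0.995
0.285 [0.4896 0.0808 0.067 ] [16.77  7.93 -0.22] rz 1.137
0.143 [0.4855 0.1034 0.067 ] [17.81  9.97 -0.21] rz 1.28
-0.0 [0.4846 0.1263 0.067 ] [18.55 12.14 -0.2 ] rz 1.422
```

>>> send_rows:
  deltas:
    - {"tx": 0.3, "ty": 0.1, "tz": -0.4, "rx": 0, "ry": 0, "rz": 0}
    - {"tx": 0.7, "ty": 0.1, "tz": -0.4, "rx": 0, "ry": 0, "rz": 0}
    - {"tx": 1.0, "ty": 0.2, "tz": -0.4, "rx": 0, "ry": 0, "rz": 0}
    - {"tx": 1.2, "ty": 0.2, "tz": -0.4, "rx": 0, "ry": 0, "rz": 0}

```text
time: 8.3
position: [0.6233, -0.0397, 0.0759]
tool_rot: [0.145, 0.989, -0.0, 0.002]
ft_force: [0.3, -0.2, -0.7]
grip_width: 0.0003
```

>>> send_rows:
  deltas:
    - {"tx": 1.12, "ty": -0.08, "tz": 0, "rx": 0, "ry": 0, "rz": 0.07}
    - {"tx": 2.25, "ty": -0.09, "tz": 0, "rx": 0, "ry": 0, "rz": 0.14}
    - {"tx": 3.37, "ty": -0.01, "tz": 0, "rx": 0, "ry": 0, "rz": 0.21}
    - {"tx": 4.49, "ty": 0.14, "tz": 0, "rx": 0, "ry": 0, "rz": 0.28}
    - {"tx": 5.59, "ty": 0.37, "tz": 0, "rx": 0, "ry": 0, "rz": 0.35}

```text
time: 8.72
position: [0.5723, -0.022, 0.0757]
tool_rot: [0.317, 0.949, -0.0, 0.004]
ft_force: [0.6, -3.8, 1.1]
grip_width: 0.0006
```

```bash
cat > t.py <<'E'
from h import *
P=np.array([.6455,.1208])
o=robot.get_obs(); R=Ro.from_quat(o['tool_rot']).as_matrix(); p=np.array(o['position'])
psi=np.arctan2(R[1,0],R[0,0]); c=R.T@np.r_[P-p[:2],0]
print(o['time'],p.round(4),'psi',psi.round(3),'post in tool cm',(c*100).round(2),'theta-ish',psi+np.pi/2-np.radians(171.8),o['ft_force'].round(1))
E
python3 t.py
python3 - <<'E'
from h import *
c=cam('wrist'); save(c,'w5.png')
E
```

```text
8.7167 [ 0.5723 -0.022   0.0757] psi 2.497 post in tool cm [2.730e+00 1.582e+01 1.000e-02] theta-ish 1.069397727298155 [ 0.6 -3.8  1.1]
```

>>> send_rows:
  deltas:
    - {"tx": 1.11, "ty": -0.15, "tz": 0.3, "rx": 0, "ry": 0, "rz": 0.07}
    - {"tx": 2.23, "ty": -0.22, "tz": 0.5, "rx": 0, "ry": 0, "rz": 0.14}
    - {"tx": 3.35, "ty": -0.22, "tz": 0.5, "rx": 0, "ry": 0, "rz": 0.21}
    - {"tx": 4.47, "ty": -0.13, "tz": 0.5, "rx": 0, "ry": 0, "rz": 0.28}
    - {"tx": 5.58, "ty": 0.03, "tz": 0.5, "rx": 0, "ry": 0, "rz": 0.35}

```text
time: 9.18
position: [0.5282, 0.0124, 0.0702]
tool_rot: [0.477, 0.879, 0.001, 0.004]
ft_force: [2.6, -1.9, 1.0]
grip_width: 0.0006
```

>>> send_rows:
  deltas:
    - {"tx": 1.11, "ty": -0.15, "tz": 0, "rx": 0, "ry": 0, "rz": 0.07}
    - {"tx": 2.23, "ty": -0.22, "tz": 0, "rx": 0, "ry": 0, "rz": 0.14}
    - {"tx": 3.35, "ty": -0.22, "tz": 0, "rx": 0, "ry": 0, "rz": 0.21}
    - {"tx": 4.47, "ty": -0.13, "tz": 0, "rx": 0, "ry": 0, "rz": 0.28}
    - {"tx": 5.58, "ty": 0.03, "tz": 0, "rx": 0, "ry": 0, "rz": 0.35}

```text
time: 9.6
position: [0.4978, 0.0597, 0.0701]
tool_rot: [0.622, 0.783, 0.002, 0.003]
ft_force: [3.0, -3.0, 1.7]
grip_width: 0.0002
```

```bash
python3 t.py
python3 - <<'E'
from h import *
c=cam('wrist'); save(c,'w6.png')
for l,z in dict(handle_hub=.108,handle_end=.108,nose_grip=.081).items():
    for r in robot.tip_of(l,'wrist')[:2]: print(l,round(r['p'],2),np.round(r['xy']),np.round(onz(c,r['xy'],z),4))
E
```

```text
9.6 [0.4978 0.0597 0.0701] psi 1.798 post in tool cm [ 2.63 15.77  0.1 ] theta-ish 0.37050400948265105 [ 3.  -3.   1.7]
handle_hub 0.95 [393. 224.] [0.5542 0.095  0.108 ]
nose_grip 0.95 [263. 208.] [0.499 0.08  0.081]
```

>>> send_rows:
  deltas:
    - {"tx": 1.43, "ty": -0.17, "tz": 0, "rx": 0, "ry": 0, "rz": 0.09}
    - {"tx": 2.87, "ty": -0.22, "tz": 0, "rx": 0, "ry": 0, "rz": 0.18}
    - {"tx": 4.14, "ty": -0.15, "tz": 0, "rx": 0, "ry": 0, "rz": 0.26}
    - {"tx": 5.25, "ty": 0, "tz": 0, "rx": 0, "ry": 0, "rz": 0.33}
    - {"tx": 5.88, "ty": 0.12, "tz": 0, "rx": 0, "ry": 0, "rz": 0.37}

```text
time: 10.22
position: [0.4841, 0.1174, 0.0686]
tool_rot: [0.755, 0.655, 0.001, 0.001]
ft_force: [2.3, -2.6, 1.2]
grip_width: 0.0003
```

```bash
python3 t.py
python3 - <<'E'
from h import *
c=cam('wrist'); 
for l,z in dict(handle_hub=.108,nose_grip=.081).items():
    for r in robot.tip_of(l,'wrist')[:2]: 
        X=onz(c,r['xy'],z); d=X[:2]-[.6455,.1208]; print(l,round(r['p'],2),X.round(4),'theta',np.arctan2(d[1],d[0])%6.283-np.radians(171.8))
E
```

```text
10.2167 [0.4841 0.1174 0.0686] psi 1.429 post in tool cm [ 2.61 15.93  0.04] theta-ish 0.0017703405831452912 [ 2.3 -2.6  1.2]
handle_hub 0.82 [0.5509 0.1296 0.108 ] theta 0.05057408483823167
nose_grip 0.62 [0.4949 0.1346 0.081 ] theta 0.051766424690456336
```

>>> send_rows:
  deltas:
    - {"tx": 0.3, "ty": 0, "tz": 0, "rx": 0, "ry": 0, "rz": 0}
    - {"tx": 0.5, "ty": 0, "tz": 0, "rx": 0, "ry": 0, "rz": 0}
    - {"tx": 0.5, "ty": 0, "tz": 0, "rx": 0, "ry": 0, "rz": 0}

```text
time: 10.62
position: [0.4831, 0.1221, 0.068]
tool_rot: [0.755, 0.656, -0.001, -0.0]
ft_force: [-0.9, -2.9, 1.7]
grip_width: 0.0005
```

>>> send_rows:
  deltas:
    - {"tx": 0.2, "ty": 0, "tz": 0, "rx": 0, "ry": 0, "rz": 0}
    - {"tx": 0.2, "ty": 0, "tz": 0, "rx": 0, "ry": 0, "rz": 0}

```text
time: 10.78
position: [0.4833, 0.1244, 0.068]
tool_rot: [0.755, 0.656, -0.001, -0.0]
ft_force: [-1.5, -3.1, 1.5]
grip_width: 0.0007
```

>>> send_rows:
  deltas:
    - {"tx": 0.2, "ty": 0, "tz": 0, "rx": 0, "ry": 0, "rz": 0}
    - {"tx": 0.2, "ty": 0, "tz": 0, "rx": 0, "ry": 0, "rz": 0}

```text
time: 10.95
position: [0.4834, 0.1258, 0.068]
tool_rot: [0.755, 0.656, -0.001, 0.0]
ft_force: [-1.4, -7.0, 2.5]
grip_width: 0.0002
```

>>> send_rows:
  deltas:
    - {"tx": 0.15, "ty": 0, "tz": 0, "rx": 0, "ry": 0, "rz": 0}
    - {"tx": 0.15, "ty": 0, "tz": 0, "rx": 0, "ry": 0, "rz": 0}

```text
time: 11.12
position: [0.4834, 0.1259, 0.068]
tool_rot: [0.754, 0.657, -0.002, 0.001]
ft_force: [-2.5, -12.6, 2.6]
grip_width: 0.0006
```

```bash
python3 t.py
python3 - <<'E'
from h import *
for n in ['wrist','scene','side']:
  c=cam(n); save(c,n+'7.png')
  for l,z in dict(handle_hub=.108,handle_end=.108,nose_grip=.081).items():
    for r in robot.tip_of(l,n)[:1]: 
        X=onz(c,r['xy'],z); d=X[:2]-[.6455,.1208]; print(n,l,round(r['p'],2),X.round(4),'theta',np.arctan2(d[1],d[0])%6.283-np.radians(171.8))
E
```

```text
11.1167 [0.4834 0.1259 0.068 ] psi 1.432 post in tool cm [ 1.73 16.12 -0.04] theta-ish 0.0047760317390110885 [ -2.5 -12.6   2.6]
wrist handle_hub 0.93 [0.5524 0.1335 0.108 ] theta 0.007341769740552895
wrist nose_grip 0.92 [0.4958 0.1425 0.081 ] theta -0.000696941536058926
scene handle_end 0.74 [0.4683 0.1195 0.108 ] theta 0.1504929726639923
scene nose_grip 0.73 [0.4902 0.1505 0.081 ] theta -0.04574510431439771
side handle_hub 0.63 [0.554  0.1296 0.108 ] theta 0.04749862968535945
side handle_end 0.62 [0.5166 0.1245 0.108 ] theta 0.1144217575818649
side nose_grip 0.86 [0.4986 0.1405 0.081 ] theta 0.010076737669026059
```

>>> send_rows:
  deltas:
    - {"tx": -1.5, "ty": 0, "tz": 0, "rx": 0, "ry": 0, "rz": 0}
    - {"tx": -2, "ty": 0, "tz": -2, "rx": 0, "ry": 0, "rz": 0}
    - {"tx": -2, "ty": 0, "tz": -6, "rx": 0, "ry": 0, "rz": 0}
    - {"tx": -2, "ty": 0, "tz": -10, "rx": 0, "ry": 0, "rz": -0.12}
    - {"tx": -2, "ty": 0, "tz": -12, "rx": 0, "ry": 0, "rz": -0.24}

```text
time: 12.13
position: [0.4838, 0.1088, 0.1918]
tool_rot: [0.669, 0.743, 0.003, 0.002]
ft_force: [1.0, -1.0, 0.4]
grip_width: 0.0003
```

Run:
```python
from h import *
c=cam('wrist'); save(c,'w8.png'); o=robot.get_obs()
for l,z in dict(handle_hub=.108,handle_end=.108,nose_grip=.081).items():
    for r in robot.tip_of(l,'wrist')[:1]: print(l,r['p'],np.round(r['xy']),onz(c,r['xy'],z).round(4))
go([.5520,.1340,.18],3.80); print(o['q'],o['time'],o['position'])
```

```text
handle_hub 0.79 [334. 168.] [0.5505 0.1352 0.108 ]
handle_end 0.94 [298. 192.] [0.5236 0.1118 0.108 ]
nose_grip 0.82 [268. 148.] [0.4956 0.142  0.081 ]
t [1.84 7.24 0.84] r [ 2.000e-03  1.000e-03 -2.132e+00] n 1.8034606017775987 17.054251535237142
[-5.03544075e-03  3.93057473e-01  1.78672173e+00  1.47617180e-03
  9.49198168e-01 -1.14962168e-01] 12.1833 [0.48563589 0.10892257 0.19426923]
```

>>> send_rows:
  deltas:
    - {"tx": 0.4, "ty": 1.5, "tz": 0, "rx": 0, "ry": 0, "rz": -0.12}
    - {"tx": 0.8, "ty": 3, "tz": 0, "rx": 0, "ry": 0, "rz": -0.24}
    - {"tx": 1.1, "ty": 4.5, "tz": 0, "rx": 0, "ry": 0, "rz": -0.36}
    - {"tx": 1.5, "ty": 6, "tz": 0, "rx": 0, "ry": 0, "rz": -0.48}
    - {"tx": 1.8, "ty": 7.2, "tz": 0, "rx": 0, "ry": 0, "rz": -0.6}
  claw: 4.5

```text
time: 12.75
position: [0.5512, 0.1338, 0.1856]
tool_rot: [0.42, 0.907, -0.001, -0.002]
ft_force: [-0.2, 0.3, -0.2]
grip_width: 0.0257
```

>>> send_rows:
  deltas:
    - {"tx": 0, "ty": 0, "tz": 0, "rx": 0, "ry": 0, "rz": -0.12}
    - {"tx": 0, "ty": 0, "tz": 0, "rx": 0, "ry": 0, "rz": -0.24}
    - {"tx": 0, "ty": 0, "tz": 0, "rx": 0, "ry": 0, "rz": -0.36}
    - {"tx": 0, "ty": 0, "tz": 0, "rx": 0, "ry": 0, "rz": -0.48}
    - {"tx": 0, "ty": 0, "tz": 0, "rx": 0, "ry": 0, "rz": -0.6}

```text
time: 13.17
position: [0.55, 0.1335, 0.1854]
tool_rot: [0.133, 0.991, -0.0, -0.002]
ft_force: [-0.0, -0.4, -0.0]
grip_width: 0.0445
```

>>> send_rows:
  deltas:
    - {"tx": 0, "ty": 0, "tz": 0, "rx": 0, "ry": 0, "rz": -0.12}
    - {"tx": 0, "ty": 0, "tz": 0, "rx": 0, "ry": 0, "rz": -0.24}
    - {"tx": 0, "ty": 0, "tz": 0, "rx": 0, "ry": 0, "rz": -0.36}
    - {"tx": 0, "ty": 0, "tz": 0, "rx": 0, "ry": 0, "rz": -0.48}
    - {"tx": 0, "ty": 0, "tz": 0, "rx": 0, "ry": 0, "rz": -0.6}

```text
time: 13.58
position: [0.55, 0.1335, 0.1854]
tool_rot: [-0.166, 0.986, 0.001, -0.002]
ft_force: [0.9, 0.9, 1.1]
grip_width: 0.045
```

```bash
python3 t.py
python3 - <<'E'
from h import *
go([.5520,.1340,.18],3.83)
E
```

```text
13.5833 [0.55   0.1335 0.1854] psi -2.809 post in tool cm [-8.62 -4.32 -0.05] theta-ish -4.236692517329805 [0.9 0.9 1.1]
t [-0.21 -0.02  0.54] r [ 0.003 -0.004 -0.356] n 0.13922193491912482 2.8469051857845526
```

>>> send_rows:
  deltas:
    - {"tx": 0, "ty": 0, "tz": 0, "rx": 0, "ry": 0, "rz": -0.12}
    - {"tx": 0, "ty": 0, "tz": 0, "rx": 0, "ry": 0, "rz": -0.24}
    - {"tx": 0, "ty": 0, "tz": 0, "rx": 0, "ry": 0, "rz": -0.35}
    - {"tx": 0, "ty": 0, "tz": 0, "rx": 0, "ry": 0, "rz": -0.35}
    - {"tx": 0, "ty": 0, "tz": 0, "rx": 0, "ry": 0, "rz": -0.35}

```text
time: 14.0
position: [0.5503, 0.1334, 0.1861]
tool_rot: [-0.331, 0.944, 0.001, -0.002]
ft_force: [-0.0, 0.2, 0.1]
grip_width: 0.0454
```

```bash
python3 t.py
python3 - <<'E'
from h import *
c=cam('wrist'); save(c,'w9.png'); np.save('w9.npy',dict(K=c['intrinsics'],Rcw=c['Rcw'],o=c['o'],z_map=c['z_map'],color=c['color']))
for l,z in dict(handle_hub=.108,handle_end=.108).items():
    for r in robot.tip_of(l,'wrist')[:1]: print(l,r['p'],np.round(r['xy']),onz(c,r['xy'],z).round(4))
print(robot.get_obs()['q'])
E
```

```text
14.0 [0.5503 0.1334 0.1861] psi -2.467 post in tool cm [-6.65 -6.93 -0.03] theta-ish -3.8948288469247507 [-0.   0.2  0.1]
handle_hub 0.9 [252. 192.] [0.5504 0.1319 0.108 ]
handle_end 0.7 [248. 153.] [0.5269 0.1085 0.108 ]
[ 4.02555950e-02  4.94259047e-01  1.61631575e+00  1.62033422e-04
  1.03262738e+00 -2.20668457e+00]
```

Run:
```python
from h import *
d=np.load('w9.npy',allow_pickle=True).item(); d['intrinsics']=d['K']
H=onz(d,(253.3,198),.116); print(H,dep(d,(253.3,198)))
print(onz(d,(250.7,158.7),.114)-onz(d,(256,233.3),.114))
go([H[0],H[1],.104])
```

```text
[0.55146505 0.13409265 0.116     ] [0.55082826 0.13356893 0.11849736]
[-0.04700481 -0.04318388  0.        ]
t [-0.1   0.02  8.32] r [0. 0. 0.] n 1.9947765066130823 0.0
```

>>> send_rows:
  deltas:
    - {"tx": -0.1, "ty": 0, "tz": 2, "rx": 0, "ry": 0, "rz": -0.07}
    - {"tx": -0.1, "ty": 0, "tz": 4.5, "rx": 0, "ry": 0, "rz": -0.07}
    - {"tx": -0.1, "ty": 0, "tz": 6.5, "rx": 0, "ry": 0, "rz": -0.07}
    - {"tx": -0.1, "ty": 0, "tz": 7.8, "rx": 0, "ry": 0, "rz": -0.07}
    - {"tx": -0.1, "ty": 0, "tz": 8.1, "rx": 0, "ry": 0, "rz": -0.07}
  squeeze: 20

```text
time: 14.57
position: [0.5502, 0.1338, 0.1045]
tool_rot: [-0.365, 0.931, 0.001, -0.002]
ft_force: [-0.4, -0.4, 0.3]
grip_width: 0.0451
```

>>> send_rows:
  deltas:
    - {"tx": 0, "ty": 0, "tz": 0, "rx": 0, "ry": 0, "rz": 0}
    - {"tx": 0, "ty": 0, "tz": 0, "rx": 0, "ry": 0, "rz": 0}
    - {"tx": 0, "ty": 0, "tz": 0, "rx": 0, "ry": 0, "rz": 0}
    - {"tx": 0, "ty": 0, "tz": 0, "rx": 0, "ry": 0, "rz": 0}
    - {"tx": 0, "ty": 0, "tz": 0, "rx": 0, "ry": 0, "rz": 0}
  claw: 0.5

```text
time: 14.98
position: [0.5515, 0.1348, 0.108]
tool_rot: [-0.365, 0.931, 0.001, -0.0]
ft_force: [-4.1, 5.8, 4.5]
grip_width: 0.0194
```

```bash
python3 t.py
python3 - <<'E'
from h import *
o=robot.get_obs(); print(o['grip_width'],o['moment'].round(3),o['q'].round(3))
E
```

```text
14.9833 [0.5515 0.1348 0.108 ] psi -2.395 post in tool cm [-5.95 -7.41 -0.01] theta-ish -3.8225059281244094 [-4.1  5.8  4.5]
0.01941934473241524 [ 1.096  0.762 -0.058] [ 0.042  0.609  1.678  0.003  0.856 -2.278]
```

>>> send_rows:
  deltas:
    - {"tx": 0, "ty": 0.1, "tz": 0, "rx": 0, "ry": 0, "rz": 0}
    - {"tx": 0, "ty": 0.1, "tz": 0, "rx": 0, "ry": 0, "rz": 0}
    - {"tx": 0, "ty": 0.1, "tz": 0, "rx": 0, "ry": 0, "rz": 0}

```text
time: 15.23
position: [0.5514, 0.1349, 0.1079]
tool_rot: [-0.365, 0.931, 0.0, 0.0]
ft_force: [-2.9, 2.7, 6.1]
grip_width: 0.0191
```

```bash
cat > s.py <<'E'
from h import *
o=robot.get_obs(); R=Ro.from_quat(o['tool_rot']).as_matrix()
print(o['time'].round(2),o['position'].round(4),'F world',o['ft_force'].round(1),'F tool',(R.T@o['ft_force']).round(1),'M',o['moment'].round(3),'Mtool',(R.T@o['moment']).round(3),'w',o['grip_width'].round(4),'psi',np.arctan2(R[1,0],R[0,0]).round(3),'q1,q6',o['q'][[0,5]].round(2))
E
python3 s.py
```

```text
Traceback (most recent call last):
  File "s.py", line 3, in <module>
    print(o['time'].round(2),o['position'].round(4),'F world',o['ft_force'].round(1),'F tool',(R.T@o['ft_force']).round(1),'M',o['moment'].round(3),'Mtool',(R.T@o['moment']).round(3),'w',o['grip_width'].round(4),'psi',np.arctan2(R[1,0],R[0,0]).round(3),'q1,q6',o['q'][[0,5]].round(2))
          ^^^^^^^^^^^^^^^
AttributeError: 'float' object has no attribute 'round'
```

>>> send_rows:
  deltas:
    - {"tx": 0, "ty": 0.05, "tz": -0.15, "rx": 0, "ry": 0, "rz": 0}
    - {"tx": 0, "ty": 0.05, "tz": -0.15, "rx": 0, "ry": 0, "rz": 0}
    - {"tx": 0, "ty": 0.05, "tz": -0.15, "rx": 0, "ry": 0, "rz": 0.06}
    - {"tx": 0, "ty": 0.05, "tz": -0.15, "rx": 0, "ry": 0, "rz": 0.12}
    - {"tx": 0, "ty": 0.05, "tz": -0.15, "rx": 0, "ry": 0, "rz": 0.2}

```text
time: 15.65
position: [0.5515, 0.1349, 0.1082]
tool_rot: [-0.269, 0.963, -0.0, 0.0]
ft_force: [0.7, 0.7, -3.2]
grip_width: 0.0189
```

```bash
sed -i "s/o\['time'\].round(2)/round(o['time'],2)/; s/o\['grip_width'\].round(4)/round(float(o['grip_width']),4)/" s.py
sed -i "s/^o=robot.get_obs()/o={k:np.array(v,float) for k,v in robot.get_obs().items()}/; s/round(o\['time'\],2)/o['time'].round(2)/" s.py; python3 s.py
python3 - <<'E'
from h import *
c=cam('wrist'); save(c,'w10.png')
c=cam('scene'); cv2.imwrite('pics/sc10.png',cv2.resize(cv2.cvtColor(c['color'][130:250,170:320],cv2.COLOR_RGB2BGR),None,fx=5,fy=5,interpolation=cv2.INTER_CUBIC)[:600])
c=cam('side'); cv2.imwrite('pics/si10.png',cv2.resize(cv2.cvtColor(c['color'][110:240,180:330],cv2.COLOR_RGB2BGR),None,fx=4.5,fy=4.5,interpolation=cv2.INTER_CUBIC)[:600])
E
```

```text
15.65 [0.5515 0.1349 0.1082] F world [ 0.7  0.7 -3.2] F tool [-0.9  0.3  3.2] M [ 0.238 -0.079  0.037] Mtool [-0.163 -0.191 -0.037] w 0.0189 psi -2.597 q1,q6 [ 0.04 -2.07]
```

>>> send_rows:
  deltas:
    - {"tx": 0, "ty": 0, "tz": 0, "rx": 0, "ry": 0, "rz": 0.12}
    - {"tx": 0, "ty": 0, "tz": 0, "rx": 0, "ry": 0, "rz": 0.24}
    - {"tx": 0, "ty": 0, "tz": 0, "rx": 0, "ry": 0, "rz": 0.36}
    - {"tx": 0, "ty": 0, "tz": 0, "rx": 0, "ry": 0, "rz": 0.48}
    - {"tx": 0, "ty": 0, "tz": 0, "rx": 0, "ry": 0, "rz": 0.6}

```text
time: 16.22
position: [0.5515, 0.1345, 0.1082]
tool_rot: [0.028, 1.0, -0.0, 0.0]
ft_force: [2.1, -1.0, -3.4]
grip_width: 0.0189
```

```bash
python3 s.py
```

```text
16.22 [0.5515 0.1345 0.1082] F world [ 2.1 -1.  -3.4] F tool [-2.2 -0.8  3.4] M [-0.054 -0.214  0.126] Mtool [ 0.042 -0.217 -0.126] w 0.0189 psi 3.086 q1,q6 [ 0.04 -1.47]
```

>>> send_rows:
  deltas:
    - {"tx": 0, "ty": 0, "tz": 0, "rx": 0, "ry": 0, "rz": 0.12}
    - {"tx": 0, "ty": 0, "tz": 0, "rx": 0, "ry": 0, "rz": 0.24}
    - {"tx": 0, "ty": 0, "tz": 0, "rx": 0, "ry": 0, "rz": 0.36}
    - {"tx": 0, "ty": 0, "tz": 0, "rx": 0, "ry": 0, "rz": 0.48}
    - {"tx": 0, "ty": 0, "tz": 0, "rx": 0, "ry": 0, "rz": 0.6}

```text
time: 16.63
position: [0.5514, 0.1341, 0.1082]
tool_rot: [0.322, 0.947, -0.001, 0.0]
ft_force: [0.8, -1.7, -4.4]
grip_width: 0.0187
```

```bash
python3 s.py
```

```text
16.63 [0.5514 0.1341 0.1082] F world [ 0.8 -1.7 -4.4] F tool [-1.7 -0.9  4.4] M [-0.238 -0.197  0.076] Mtool [ 0.069 -0.301 -0.076] w 0.0187 psi 2.487 q1,q6 [ 0.04 -0.87]
```

>>> send_rows:
  deltas:
    - {"tx": 0, "ty": 0, "tz": 0, "rx": 0, "ry": 0, "rz": 0.12}
    - {"tx": 0, "ty": 0, "tz": 0, "rx": 0, "ry": 0, "rz": 0.24}
    - {"tx": 0, "ty": 0, "tz": 0, "rx": 0, "ry": 0, "rz": 0.36}
    - {"tx": 0, "ty": 0, "tz": 0, "rx": 0, "ry": 0, "rz": 0.48}
    - {"tx": 0, "ty": 0, "tz": 0, "rx": 0, "ry": 0, "rz": 0.6}

```text
time: 17.05
position: [0.5511, 0.1339, 0.1082]
tool_rot: [0.587, 0.81, -0.001, 0.0]
ft_force: [1.4, -2.0, -3.3]
grip_width: 0.0187
```

>>> send_rows:
  deltas:
    - {"tx": 0, "ty": 0, "tz": 0, "rx": 0, "ry": 0, "rz": 0.12}
    - {"tx": 0, "ty": 0, "tz": 0, "rx": 0, "ry": 0, "rz": 0.24}
    - {"tx": 0, "ty": 0, "tz": 0, "rx": 0, "ry": 0, "rz": 0.36}
    - {"tx": 0, "ty": 0, "tz": 0, "rx": 0, "ry": 0, "rz": 0.48}
    - {"tx": 0, "ty": 0, "tz": 0, "rx": 0, "ry": 0, "rz": 0.6}

```text
time: 17.47
position: [0.5507, 0.1338, 0.1082]
tool_rot: [0.8, 0.6, -0.001, 0.0]
ft_force: [-0.4, -1.9, -3.5]
grip_width: 0.0186
```

```bash
python3 s.py
python3 - <<'E'
from h import *
c=cam('wrist'); save(c,'w11.png')
E
```

```text
17.47 [0.5507 0.1338 0.1082] F world [-0.4 -1.9 -3.5] F tool [-1.9  0.1  3.5] M [-0.453  0.048  0.024] Mtool [-0.081 -0.449 -0.024] w 0.0186 psi 1.287 q1,q6 [0.04 0.33]
```

>>> send_rows:
  deltas:
    - {"tx": 0, "ty": 0, "tz": 0, "rx": 0, "ry": 0, "rz": 0.12}
    - {"tx": 0, "ty": 0, "tz": 0, "rx": 0, "ry": 0, "rz": 0.24}
    - {"tx": 0, "ty": 0, "tz": 0, "rx": 0, "ry": 0, "rz": 0.36}
    - {"tx": 0, "ty": 0, "tz": 0, "rx": 0, "ry": 0, "rz": 0.48}
    - {"tx": 0, "ty": 0, "tz": 0, "rx": 0, "ry": 0, "rz": 0.6}

```text
time: 17.93
position: [0.5503, 0.1341, 0.1082]
tool_rot: [0.941, 0.338, -0.001, 0.0]
ft_force: [-0.9, -3.1, -2.4]
grip_width: 0.0191
```

>>> send_rows:
  deltas:
    - {"tx": 0, "ty": 0, "tz": 0, "rx": 0, "ry": 0, "rz": 0.12}
    - {"tx": 0, "ty": 0, "tz": 0, "rx": 0, "ry": 0, "rz": 0.24}
    - {"tx": 0, "ty": 0, "tz": 0, "rx": 0, "ry": 0, "rz": 0.36}
    - {"tx": 0, "ty": 0, "tz": 0, "rx": 0, "ry": 0, "rz": 0.48}
    - {"tx": 0, "ty": 0, "tz": 0, "rx": 0, "ry": 0, "rz": 0.6}

```text
time: 18.35
position: [0.5502, 0.1344, 0.1083]
tool_rot: [0.999, 0.044, -0.001, 0.0]
ft_force: [-1.5, -0.5, -1.6]
grip_width: 0.0189
```

>>> send_rows:
  deltas:
    - {"tx": 0, "ty": 0, "tz": 0, "rx": 0, "ry": 0, "rz": 0.12}
    - {"tx": 0, "ty": 0, "tz": 0, "rx": 0, "ry": 0, "rz": 0.24}
    - {"tx": 0, "ty": 0, "tz": 0, "rx": 0, "ry": 0, "rz": 0.36}
    - {"tx": 0, "ty": 0, "tz": 0, "rx": 0, "ry": 0, "rz": 0.48}
    - {"tx": 0, "ty": 0, "tz": 0, "rx": 0, "ry": 0, "rz": 0.6}

```text
time: 18.77
position: [0.5503, 0.1348, 0.1084]
tool_rot: [0.968, -0.253, -0.001, 0.0]
ft_force: [-1.2, 0.4, -1.5]
grip_width: 0.0189
```

```bash
python3 s.py
```

```text
18.77 [0.5503 0.1348 0.1084] F world [-1.2  0.4 -1.5] F tool [-1.2  0.2  1.5] M [0.035 0.273 0.097] Mtool [-0.103 -0.255 -0.097] w 0.0189 psi -0.511 q1,q6 [0.04 2.13]
```

>>> send_rows:
  deltas:
    - {"tx": 0, "ty": 0, "tz": 0, "rx": 0, "ry": 0, "rz": 0.12}
    - {"tx": 0, "ty": 0, "tz": 0, "rx": 0, "ry": 0, "rz": 0.24}
    - {"tx": 0, "ty": 0, "tz": 0, "rx": 0, "ry": 0, "rz": 0.36}
    - {"tx": 0, "ty": 0, "tz": 0, "rx": 0, "ry": 0, "rz": 0.48}
    - {"tx": 0, "ty": 0, "tz": 0, "rx": 0, "ry": 0, "rz": 0.54}

```text
time: 19.18
position: [0.5506, 0.1351, 0.1085]
tool_rot: [0.865, -0.501, -0.0, 0.0]
ft_force: [-0.8, 2.2, -0.8]
grip_width: 0.0189
```

```bash
python3 s.py
python3 - <<'E'
from h import *
c=cam('wrist'); save(c,'w12.png')
E
```

```text
19.18 [0.5506 0.1351 0.1085] F world [-0.8  2.2 -0.8] F tool [-2.3 -0.5  0.8] M [0.142 0.258 0.088] Mtool [-0.154 -0.251 -0.088] w 0.0189 psi -1.05 q1,q6 [0.04 2.66]
```

>>> send_rows:
  deltas:
    - {"tx": 0, "ty": 0, "tz": 0, "rx": 0, "ry": 0, "rz": 0}
    - {"tx": 0, "ty": 0, "tz": 0, "rx": 0, "ry": 0, "rz": 0}
    - {"tx": 0, "ty": 0, "tz": 0, "rx": 0, "ry": 0, "rz": 0}
    - {"tx": 0, "ty": 0, "tz": -3, "rx": 0, "ry": 0, "rz": 0}
    - {"tx": 0, "ty": 0, "tz": -3, "rx": 0, "ry": 0, "rz": 0}
  claw: 4

```text
time: 19.65
position: [0.554, 0.1351, 0.142]
tool_rot: [0.866, -0.501, 0.003, -0.002]
ft_force: [1.3, 0.5, 0.7]
grip_width: 0.0387
```

>>> send_rows:
  deltas:
    - {"tx": 0, "ty": 0, "tz": 0, "rx": 0, "ry": 0, "rz": -0.125}
    - {"tx": 0, "ty": 0, "tz": 0, "rx": 0, "ry": 0, "rz": -0.25}
    - {"tx": 0, "ty": 0, "tz": 0, "rx": 0, "ry": 0, "rz": -0.375}
    - {"tx": 0, "ty": 0, "tz": 0, "rx": 0, "ry": 0, "rz": -0.5}
    - {"tx": 0, "ty": 0, "tz": 0, "rx": 0, "ry": 0, "rz": -0.62}

```text
time: 20.07
position: [0.5514, 0.135, 0.1387]
tool_rot: [0.978, -0.21, 0.0, -0.0]
ft_force: [0.3, -0.9, 0.3]
grip_width: 0.0397
```

>>> send_rows:
  deltas:
    - {"tx": 0, "ty": 0, "tz": 0, "rx": 0, "ry": 0, "rz": -0.125}
    - {"tx": 0, "ty": 0, "tz": 0, "rx": 0, "ry": 0, "rz": -0.25}
    - {"tx": 0, "ty": 0, "tz": 0, "rx": 0, "ry": 0, "rz": -0.375}
    - {"tx": 0, "ty": 0, "tz": 0, "rx": 0, "ry": 0, "rz": -0.5}
    - {"tx": 0, "ty": 0, "tz": 0, "rx": 0, "ry": 0, "rz": -0.62}

```text
time: 20.48
position: [0.5514, 0.135, 0.1387]
tool_rot: [0.995, 0.098, 0.0, -0.0]
ft_force: [-0.6, -0.4, 0.2]
grip_width: 0.0402
```

>>> send_rows:
  deltas:
    - {"tx": 0, "ty": 0, "tz": 0, "rx": 0, "ry": 0, "rz": -0.125}
    - {"tx": 0, "ty": 0, "tz": 0, "rx": 0, "ry": 0, "rz": -0.25}
    - {"tx": 0, "ty": 0, "tz": 0, "rx": 0, "ry": 0, "rz": -0.375}
    - {"tx": 0, "ty": 0, "tz": 0, "rx": 0, "ry": 0, "rz": -0.5}
    - {"tx": 0, "ty": 0, "tz": 0, "rx": 0, "ry": 0, "rz": -0.62}

```text
time: 20.9
position: [0.5514, 0.135, 0.1387]
tool_rot: [0.918, 0.397, 0.0, 0.0]
ft_force: [0.2, 0.4, -0.2]
grip_width: 0.0397
```

>>> send_rows:
  deltas:
    - {"tx": 0, "ty": 0, "tz": 0, "rx": 0, "ry": 0, "rz": -0.125}
    - {"tx": 0, "ty": 0, "tz": 0, "rx": 0, "ry": 0, "rz": -0.25}
    - {"tx": 0, "ty": 0, "tz": 0, "rx": 0, "ry": 0, "rz": -0.375}
    - {"tx": 0, "ty": 0, "tz": 0, "rx": 0, "ry": 0, "rz": -0.5}
    - {"tx": 0, "ty": 0, "tz": 0, "rx": 0, "ry": 0, "rz": -0.62}

```text
time: 21.32
position: [0.5514, 0.135, 0.1387]
tool_rot: [0.753, 0.658, 0.0, 0.0]
ft_force: [0.3, 0.8, 0.6]
grip_width: 0.0398
```

>>> send_rows:
  deltas:
    - {"tx": 0, "ty": 0, "tz": 0, "rx": 0, "ry": 0, "rz": -0.125}
    - {"tx": 0, "ty": 0, "tz": 0, "rx": 0, "ry": 0, "rz": -0.25}
    - {"tx": 0, "ty": 0, "tz": 0, "rx": 0, "ry": 0, "rz": -0.375}
    - {"tx": 0, "ty": 0, "tz": 0, "rx": 0, "ry": 0, "rz": -0.5}
    - {"tx": 0, "ty": 0, "tz": 0, "rx": 0, "ry": 0, "rz": -0.62}

```text
time: 21.73
position: [0.5514, 0.135, 0.1387]
tool_rot: [0.516, 0.857, 0.0, 0.0]
ft_force: [0.4, -1.1, -0.1]
grip_width: 0.04
```

```bash
python3 s.py
python3 - <<'E'
from h import *
c=cam('wrist'); save(c,'w13.png')
np.save('w13.npy',dict(intrinsics=c['intrinsics'],Rcw=c['Rcw'],o=c['o'],z_map=c['z_map'],color=c['color']))
E
```

```text
21.73 [0.5514 0.135  0.1387] F world [ 0.4 -1.1 -0.1] F tool [-1.1 -0.2  0.1] M [-0.038  0.024 -0.009] Mtool [ 0.039 -0.023  0.009] w 0.04 psi 2.057 q1,q6 [ 0.04 -0.44]
```

Run:
```python
from h import *
d=np.load('w13.npy',allow_pickle=True).item()
H=onz(d,(378/1.5,330/1.5),.116); a=onz(d,(318/1.5,275/1.5),.114); b=onz(d,(428/1.5,368/1.5),.114)
print(H,a,b); v=a-b; print(np.arctan2(v[1],v[0]))
cv2.imwrite('pics/c13.png',cv2.resize(cv2.cvtColor(d['color'][130:270,150:350],cv2.COLOR_RGB2BGR),None,fx=4,fy=4,interpolation=cv2.INTER_CUBIC))
```

```text
[0.55204132 0.1336685  0.116     ] [0.51800832 0.14327746 0.114     ] [0.58112307 0.12714625 0.114     ]
2.8913640981753472
```

>>> send_rows:
  deltas:
    - {"tx": 0, "ty": 0, "tz": 0, "rx": 0, "ry": 0, "rz": -0.12}
    - {"tx": 0, "ty": 0, "tz": 0, "rx": 0, "ry": 0, "rz": -0.24}
    - {"tx": 0, "ty": 0, "tz": 0, "rx": 0, "ry": 0, "rz": -0.36}
    - {"tx": 0, "ty": 0, "tz": 0, "rx": 0, "ry": 0, "rz": -0.48}
    - {"tx": 0, "ty": 0, "tz": 0, "rx": 0, "ry": 0, "rz": -0.6}

```text
time: 22.2
position: [0.5513, 0.135, 0.1386]
tool_rot: [0.241, 0.97, 0.0, 0.0]
ft_force: [-0.1, -0.5, -0.4]
grip_width: 0.0392
```

>>> send_rows:
  deltas:
    - {"tx": 0, "ty": 0, "tz": 0, "rx": 0, "ry": 0, "rz": -0.12}
    - {"tx": 0, "ty": 0, "tz": 0, "rx": 0, "ry": 0, "rz": -0.23}
    - {"tx": 0, "ty": 0, "tz": 0, "rx": 0, "ry": 0, "rz": -0.23}

```text
time: 22.45
position: [0.5513, 0.135, 0.1387]
tool_rot: [0.13, 0.991, 0.0, 0.0]
ft_force: [0.7, -0.4, 1.4]
grip_width: 0.0402
```

```bash
python3 s.py
python3 - <<'E'
from h import *
c=cam('wrist'); save(c,'w14.png')
E
```

```text
22.45 [0.5513 0.135  0.1387] F world [ 0.7 -0.4  1.4] F tool [-0.8 -0.2 -1.4] M [0.012 0.027 0.038] Mtool [-0.004  0.029 -0.038] w 0.0402 psi 2.88 q1,q6 [ 0.04 -1.27]
```

>>> send_rows:
  deltas:
    - {"tx": 0, "ty": 0, "tz": 1.5, "rx": 0, "ry": 0, "rz": 0}
    - {"tx": 0, "ty": 0, "tz": 2.7, "rx": 0, "ry": 0, "rz": 0}
    - {"tx": 0, "ty": 0, "tz": 3.1, "rx": 0, "ry": 0, "rz": 0}
    - {"tx": 0, "ty": 0, "tz": 3.1, "rx": 0, "ry": 0, "rz": 0}

```text
time: 22.83
position: [0.5503, 0.1349, 0.1065]
tool_rot: [0.132, 0.991, -0.0, -0.001]
ft_force: [0.3, -0.5, -0.2]
grip_width: 0.0399
```

>>> send_rows:
  deltas:
    - {"tx": 0, "ty": 0, "tz": 0, "rx": 0, "ry": 0, "rz": 0}
    - {"tx": 0, "ty": 0, "tz": 0, "rx": 0, "ry": 0, "rz": 0}
    - {"tx": 0, "ty": 0, "tz": 0, "rx": 0, "ry": 0, "rz": 0}
    - {"tx": 0, "ty": 0, "tz": 0, "rx": 0, "ry": 0, "rz": 0}
  claw: 0.5

```text
time: 23.17
position: [0.5515, 0.135, 0.1082]
tool_rot: [0.131, 0.991, 0.0, 0.001]
ft_force: [-0.4, 0.7, 0.2]
grip_width: 0.0211
```

```bash
python3 s.py
```

```text
23.17 [0.5515 0.135  0.1082] F world [-0.4  0.7  0.2] F tool [ 0.6  0.6 -0.2] M [-0.166  0.009  0.002] Mtool [ 0.162 -0.034 -0.002] w 0.0211 psi 2.879 q1,q6 [ 0.04 -1.27]
```

Gripped at the hub with near-zero force. Turn on.

>>> send_rows:
  deltas:
    - {"tx": 0, "ty": 0, "tz": 0, "rx": 0, "ry": 0, "rz": 0}
    - {"tx": 0, "ty": 0, "tz": 0, "rx": 0, "ry": 0, "rz": 0.12}
    - {"tx": 0, "ty": 0, "tz": 0, "rx": 0, "ry": 0, "rz": 0.24}
    - {"tx": 0, "ty": 0, "tz": 0, "rx": 0, "ry": 0, "rz": 0.36}
    - {"tx": 0, "ty": 0, "tz": 0, "rx": 0, "ry": 0, "rz": 0.48}

```text
time: 23.58
position: [0.5513, 0.1344, 0.1083]
tool_rot: [0.365, 0.931, -0.0, 0.001]
ft_force: [-0.7, -2.3, 3.4]
grip_width: 0.0188
```

```bash
python3 s.py
python3 - <<'E'
from h import *
c=cam('wrist'); save(c,'w15.png')
E
```

```text
23.58 [0.5513 0.1344 0.1083] F world [-0.7 -2.3  3.4] F tool [-1.1 -2.2 -3.4] M [-0.449  0.147  0.103] Mtool [ 0.429 -0.197 -0.104] w 0.0188 psi 2.395 q1,q6 [ 0.04 -0.78]
```

>>> send_rows:
  deltas:
    - {"tx": 0, "ty": 0, "tz": 0, "rx": 0, "ry": 0, "rz": 0.12}
    - {"tx": 0, "ty": 0, "tz": 0, "rx": 0, "ry": 0, "rz": 0.24}
    - {"tx": 0, "ty": 0, "tz": 0, "rx": 0, "ry": 0, "rz": 0.36}
    - {"tx": 0, "ty": 0, "tz": 0, "rx": 0, "ry": 0, "rz": 0.48}
    - {"tx": 0, "ty": 0, "tz": 0, "rx": 0, "ry": 0, "rz": 0.6}

```text
time: 24.05
position: [0.5512, 0.1342, 0.1084]
tool_rot: [0.623, 0.783, -0.0, 0.001]
ft_force: [-1.4, -3.1, 5.1]
grip_width: 0.0188
```

```bash
python3 s.py
```

```text
24.05 [0.5512 0.1342 0.1084] F world [-1.4 -3.1  5.1] F tool [-2.7 -2.1 -5.1] M [-0.654  0.243  0.173] Mtool [ 0.383 -0.583 -0.174] w 0.0188 psi 1.797 q1,q6 [ 0.04 -0.18]
```

>>> send_rows:
  deltas:
    - {"tx": 0, "ty": 0, "tz": 0, "rx": 0, "ry": 0, "rz": 0.12}
    - {"tx": 0, "ty": 0, "tz": 0, "rx": 0, "ry": 0, "rz": 0.24}
    - {"tx": 0, "ty": 0, "tz": 0, "rx": 0, "ry": 0, "rz": 0.36}
    - {"tx": 0, "ty": 0, "tz": 0, "rx": 0, "ry": 0, "rz": 0.48}
    - {"tx": 0, "ty": 0, "tz": 0, "rx": 0, "ry": 0, "rz": 0.6}

```text
time: 24.47
position: [0.5509, 0.1342, 0.1084]
tool_rot: [0.826, 0.564, -0.0, 0.001]
ft_force: [-0.8, -3.5, 5.5]
grip_width: 0.0189
```

```bash
python3 s.py
```

```text
24.47 [0.5509 0.1342 0.1084] F world [-0.8 -3.5  5.5] F tool [-3.6  0.6 -5.5] M [-0.714  0.364  0.1  ] Mtool [ 0.078 -0.798 -0.1  ] w 0.0189 psi 1.197 q1,q6 [0.04 0.42]
```

>>> send_rows:
  deltas:
    - {"tx": 0, "ty": 0, "tz": 0, "rx": 0, "ry": 0, "rz": 0.12}
    - {"tx": 0, "ty": 0, "tz": 0, "rx": 0, "ry": 0, "rz": 0.24}
    - {"tx": 0, "ty": 0, "tz": 0, "rx": 0, "ry": 0, "rz": 0.36}
    - {"tx": 0, "ty": 0, "tz": 0, "rx": 0, "ry": 0, "rz": 0.48}
    - {"tx": 0, "ty": 0, "tz": 0, "rx": 0, "ry": 0, "rz": 0.6}

```text
time: 24.88
position: [0.5507, 0.1344, 0.1084]
tool_rot: [0.956, 0.294, -0.0, 0.001]
ft_force: [-2.6, -1.9, 4.0]
grip_width: 0.0189
```

```bash
python3 s.py
```

```text
24.88 [0.5507 0.1344 0.1084] F world [-2.6 -1.9  4. ] F tool [-3.2  0.1 -4. ] M [-0.752  0.429  0.108] Mtool [-0.381 -0.778 -0.108] w 0.0189 psi 0.597 q1,q6 [0.04 1.02]
```

>>> send_rows:
  deltas:
    - {"tx": 0, "ty": 0, "tz": 0, "rx": 0, "ry": 0, "rz": 0.12}
    - {"tx": 0, "ty": 0, "tz": 0, "rx": 0, "ry": 0, "rz": 0.24}
    - {"tx": 0, "ty": 0, "tz": 0, "rx": 0, "ry": 0, "rz": 0.36}

```text
time: 25.13
position: [0.5507, 0.1344, 0.1085]
tool_rot: [0.993, 0.119, -0.0, 0.001]
ft_force: [-2.1, -2.1, 6.9]
grip_width: 0.0188
```

```bash
python3 s.py
```

```text
25.13 [0.5507 0.1344 0.1085] F world [-2.1 -2.1  6.9] F tool [-2.5  1.6 -6.9] M [-0.523  0.537  0.141] Mtool [-0.382 -0.645 -0.142] w 0.0188 psi 0.238 q1,q6 [0.04 1.38]
```

>>> send_rows:
  deltas:
    - {"tx": 0, "ty": 0, "tz": 0, "rx": 0, "ry": 0, "rz": 0.12}
    - {"tx": 0, "ty": 0, "tz": 0, "rx": 0, "ry": 0, "rz": 0.24}

```text
time: 25.3
position: [0.5506, 0.1345, 0.1084]
tool_rot: [1.0, -0.001, -0.0, 0.0]
ft_force: [-2.3, -2.4, 5.7]
grip_width: 0.0191
```

```bash
python3 s.py
```

```text
25.3 [0.5506 0.1345 0.1084] F world [-2.3 -2.4  5.7] F tool [-2.3  2.4 -5.7] M [-0.442  0.521  0.114] Mtool [-0.444 -0.519 -0.114] w 0.0191 psi -0.003 q1,q6 [0.04 1.62]
```

>>> send_rows:
  deltas:
    - {"tx": 0, "ty": 0, "tz": 0, "rx": 0, "ry": 0, "rz": 0.12}
    - {"tx": 0, "ty": 0, "tz": 0, "rx": 0, "ry": 0, "rz": 0.24}

```text
time: 25.47
position: [0.5506, 0.1346, 0.1084]
tool_rot: [0.993, -0.121, -0.0, 0.0]
ft_force: [-1.2, -2.7, 4.7]
grip_width: 0.0191
```

```bash
python3 s.py
```

```text
25.47 [0.5506 0.1346 0.1084] F world [-1.2 -2.7  4.7] F tool [-0.6  2.9 -4.7] M [-0.387  0.481  0.068] Mtool [-0.492 -0.374 -0.068] w 0.0191 psi -0.243 q1,q6 [0.04 1.86]
```

>>> send_rows:
  deltas:
    - {"tx": 0, "ty": 0, "tz": 0, "rx": 0, "ry": 0, "rz": 0.12}
    - {"tx": 0, "ty": 0, "tz": 0, "rx": 0, "ry": 0, "rz": 0.24}

```text
time: 25.63
position: [0.5506, 0.1347, 0.1084]
tool_rot: [0.971, -0.239, -0.0, 0.0]
ft_force: [-1.3, -1.4, 6.3]
grip_width: 0.019
```

```bash
python3 s.py;  python3 - <<'E'
from h import *
c=cam('wrist'); save(c,'w16.png')
E
```

```text
25.63 [0.5506 0.1347 0.1084] F world [-1.3 -1.4  6.3] F tool [-0.5  1.9 -6.3] M [-0.377  0.547  0.145] Mtool [-0.588 -0.309 -0.145] w 0.019 psi -0.483 q1,q6 [0.04 2.1 ]
```

```bash
cat > m.py <<'E'
from h import *
A=[]
for i in range(6):
    c=robot.camera('wrist'); o=robot.get_obs(); A.append(np.r_[o['moment'],o['ft_force'],o['joint_torque'][5]])
A=np.array(A); print(o['time'],'Mz',A[:,2].round(3),A.mean(0).round(3),'q6',o['q'][5])
E
python3 m.py
```

```text
25.9833 Mz [0.07  0.117 0.054 0.139 0.04  0.066] [-0.36   0.562  0.081 -2.032 -1.586  5.499  0.166] q6 2.0916191834599442
```

>>> send_rows:
  deltas:
    - {"tx": 0, "ty": 0, "tz": 0, "rx": 0, "ry": 0, "rz": 0.1}
    - {"tx": 0, "ty": 0, "tz": 0, "rx": 0, "ry": 0, "rz": 0.1}

```text
time: 26.15
position: [0.5506, 0.1348, 0.1084]
tool_rot: [0.958, -0.286, -0.0, 0.0]
ft_force: [-2.7, -2.2, 5.7]
grip_width: 0.0188
```

```bash
sed -i "s/^A=np.array(A);/A=np.array(A); print('t6',A[:,-1].round(3));/; s/range(6)/range(3)/" m.py; python3 m.py
```

```text
t6 [0.226 0.124 0.106]
26.3 Mz [0.153 0.088 0.08 ] [-0.319  0.549  0.107 -1.704 -1.315  5.709  0.152] q6 2.1915529419189554
```

>>> send_rows:
  deltas:
    - {"tx": 0, "ty": 0, "tz": 0, "rx": 0, "ry": 0, "rz": 0.1}
    - {"tx": 0, "ty": 0, "tz": 0, "rx": 0, "ry": 0, "rz": 0.1}

```text
time: 26.47
position: [0.5507, 0.1348, 0.1084]
tool_rot: [0.943, -0.334, -0.0, 0.0]
ft_force: [-1.5, -1.2, 5.8]
grip_width: 0.0192
```

```bash
python3 m.py
```

```text
t6 [0.239 0.138 0.12 ]
26.6167 Mz [0.079 0.03  0.176] [-0.286  0.526  0.095 -1.852 -1.299  5.525  0.166] q6 2.2915085640544923
```

>>> send_rows:
  deltas:
    - {"tx": 0, "ty": 0, "tz": 0, "rx": 0, "ry": 0, "rz": 0.1}
    - {"tx": 0, "ty": 0, "tz": 0, "rx": 0, "ry": 0, "rz": 0.1}

```text
time: 26.78
position: [0.5507, 0.1348, 0.1085]
tool_rot: [0.925, -0.38, -0.0, 0.0]
ft_force: [-1.9, -1.4, 4.9]
grip_width: 0.0192
```

```bash
python3 m.py
```

```text
t6 [0.247 0.146 0.127]
26.9333 Mz [0.155 0.128 0.098] [-0.277  0.567  0.127 -1.771 -1.309  5.984  0.173] q6 2.3914864073631503
```

>>> send_rows:
  deltas:
    - {"tx": 0, "ty": 0, "tz": 0, "rx": 0, "ry": 0, "rz": 0.1}
    - {"tx": 0, "ty": 0, "tz": 0, "rx": 0, "ry": 0, "rz": 0.1}

```text
time: 27.1
position: [0.5507, 0.1349, 0.1084]
tool_rot: [0.905, -0.426, -0.0, 0.0]
ft_force: [-2.8, -0.4, 5.7]
grip_width: 0.0188
```

```bash
python3 m.py
```

```text
t6 [0.21  0.102 0.08 ]
27.25 Mz [0.063 0.08  0.061] [-0.208  0.512  0.068 -2.121 -1.743  5.417  0.131] q6 2.4915960153101055
```

>>> send_rows:
  deltas:
    - {"tx": 0, "ty": 0, "tz": 0, "rx": 0, "ry": 0, "rz": 0.1}
    - {"tx": 0, "ty": 0, "tz": 0, "rx": 0, "ry": 0, "rz": 0.1}

```text
time: 27.42
position: [0.5507, 0.1349, 0.1084]
tool_rot: [0.882, -0.471, -0.0, 0.0]
ft_force: [-0.7, -0.3, 5.2]
grip_width: 0.0191
```

```bash
python3 m.py
```

```text
t6 [0.206 0.098 0.077]
27.5667 Mz [0.087 0.052 0.058] [-0.231  0.542  0.066 -1.317 -1.568  5.295  0.127] q6 2.5916293633367005
```

>>> send_rows:
  deltas:
    - {"tx": 0, "ty": 0, "tz": 0, "rx": 0, "ry": 0, "rz": 0.1}
    - {"tx": 0, "ty": 0, "tz": 0, "rx": 0, "ry": 0, "rz": 0.1}

```text
time: 27.73
position: [0.5508, 0.1349, 0.1084]
tool_rot: [0.858, -0.514, -0.0, 0.0]
ft_force: [-2.7, -0.6, 5.7]
grip_width: 0.0189
```

```bash
python3 m.py
```

```text
t6 [0.222 0.119 0.1  ]
27.8833 Mz [0.085 0.136 0.108] [-0.192  0.524  0.11  -1.748 -1.675  5.602  0.147] q6 2.6915885423611385
```

>>> send_rows:
  deltas:
    - {"tx": 0, "ty": 0, "tz": 0, "rx": 0, "ry": 0, "rz": -0.06}
    - {"tx": 0, "ty": 0, "tz": 0, "rx": 0, "ry": 0, "rz": -0.12}

```text
time: 28.05
position: [0.5507, 0.1349, 0.1084]
tool_rot: [0.888, -0.459, -0.0, 0.0]
ft_force: [-2.3, -0.1, 5.7]
grip_width: 0.0189
```

```bash
python3 m.py; python3 s.py
```

```text
t6 [-0.062 -0.107  0.058]
28.2 Mz [0.189 0.107 0.134] [-0.21   0.539  0.143 -1.831 -1.02   5.727 -0.037] q6 2.571281300381257
28.2 [0.5507 0.1349 0.1084] F world [-1.7 -1.2  5.9] F tool [-0.   2.1 -5.9] M [-0.202  0.51   0.134] Mtool [-0.534 -0.129 -0.134] w 0.019 psi -0.957 q1,q6 [0.04 2.57]
```

>>> send_rows:
  deltas:
    - {"tx": 0, "ty": 0, "tz": 0, "rx": 0, "ry": 0, "rz": 0}
    - {"tx": 0, "ty": 0, "tz": 0, "rx": 0, "ry": 0, "rz": 0}
    - {"tx": 0, "ty": 0, "tz": 0, "rx": 0, "ry": 0, "rz": 0}
    - {"tx": 0, "ty": 0, "tz": 0, "rx": 0, "ry": 0, "rz": 0}
  claw: 4

```text
time: 28.53
position: [0.5515, 0.1349, 0.1075]
tool_rot: [0.887, -0.462, 0.0, -0.0]
ft_force: [1.2, -1.6, 0.6]
grip_width: 0.0365
```

```bash
python3 s.py
python3 - <<'E'
from h import *
c=cam('wrist'); save(c,'w17.png')
E
```

```text
28.53 [0.5515 0.1349 0.1075] F world [ 1.2 -1.6  0.6] F tool [ 2.1 -0.1 -0.6] M [-0.174  0.038  0.019] Mtool [-0.131  0.12  -0.019] w 0.0365 psi -0.96 q1,q6 [0.04 2.57]
```

>>> send_rows:
  deltas:
    - {"tx": 0, "ty": 0, "tz": 0, "rx": 0, "ry": 0, "rz": 0}
    - {"tx": 0, "ty": 0, "tz": 0, "rx": 0, "ry": 0, "rz": 0}
    - {"tx": 0, "ty": 0, "tz": 0, "rx": 0, "ry": 0, "rz": 0}
  claw: 6

```text
time: 28.83
position: [0.551, 0.1352, 0.1074]
tool_rot: [0.887, -0.462, -0.0, -0.0]
ft_force: [-0.3, 0.0, -0.2]
grip_width: 0.0523
```

```bash
python3 s.py
python3 - <<'E'
from h import *
c=cam('wrist'); save(c,'w18.png')
c=cam('side'); cv2.imwrite('pics/si18.png',cv2.resize(cv2.cvtColor(c['color'][170:240,210:310],cv2.COLOR_RGB2BGR),None,fx=7,fy=7,interpolation=cv2.INTER_CUBIC))
E
```

```text
28.83 [0.551  0.1352 0.1074] F world [-0.3  0.  -0.2] F tool [-0.2  0.3  0.2] M [-0.052  0.09   0.003] Mtool [-0.104 -0.009 -0.003] w 0.0523 psi -0.96 q1,q6 [0.04 2.57]
```

>>> send_rows:
  deltas:
    - {"tx": 0, "ty": 0, "tz": -2, "rx": 0, "ry": 0, "rz": 0}
    - {"tx": 0, "ty": 0, "tz": -5, "rx": 0, "ry": 0, "rz": 0}
    - {"tx": 0, "ty": 0, "tz": -5, "rx": 0, "ry": 0, "rz": 0}
    - {"tx": 0, "ty": 0, "tz": -5, "rx": 0, "ry": 0, "rz": 0}
  claw: 4

```text
time: 29.27
position: [0.5522, 0.1353, 0.1591]
tool_rot: [0.887, -0.462, 0.002, -0.001]
ft_force: [-0.5, 0.2, 0.4]
grip_width: 0.043
```

```bash
python3 s.py
python3 - <<'E'
from h import *
c=cam('wrist'); save(c,'w19.png')
np.save('w19.npy',dict(intrinsics=c['intrinsics'],Rcw=c['Rcw'],o=c['o'],z_map=c['z_map'],color=c['color']))
E
```

```text
29.27 [0.5522 0.1353 0.1591] F world [-0.5  0.2  0.4] F tool [-0.5  0.3 -0.5] M [ 0.058  0.199 -0.007] Mtool [-0.13  -0.161  0.007] w 0.043 psi -0.96 q1,q6 [0.04 2.57]
```

Run:
```python
from h import *
for i in range(4):
    c=cam('wrist')
save(c,'w20.png')
d=np.load('w19.npy',allow_pickle=True).item()
a=onz(d,(322/1.5,285/1.5),.114); b=onz(d,(440/1.5,325/1.5),.114); v=a-b; print(np.arctan2(v[1],v[0]),np.linalg.norm(v), onz(d,(384/1.5,314/1.5),.116))
x=np.abs(c['color'].astype(int)-d['color'].astype(int)).sum(2); print(np.argwhere(x[170:225,190:310]>90).shape)
```

```text
0.2679084395196023 0.06048123087743538 [0.55058531 0.13419961 0.116     ]
(487, 2)
```

>>> send_rows:
  deltas:
    - {"tx": 0, "ty": 0, "tz": 0, "rx": 0, "ry": 0, "rz": -0.125}
    - {"tx": 0, "ty": 0, "tz": 0, "rx": 0, "ry": 0, "rz": -0.25}
    - {"tx": 0, "ty": 0, "tz": 0, "rx": 0, "ry": 0, "rz": -0.375}
    - {"tx": 0, "ty": 0, "tz": 0, "rx": 0, "ry": 0, "rz": -0.5}
    - {"tx": 0, "ty": 0, "tz": 0, "rx": 0, "ry": 0, "rz": -0.62}

```text
time: 29.93
position: [0.5504, 0.1349, 0.1565]
tool_rot: [0.986, -0.166, -0.001, 0.0]
ft_force: [0.2, -0.0, 0.4]
grip_width: 0.0397
```

>>> send_rows:
  deltas:
    - {"tx": 0, "ty": 0, "tz": 0, "rx": 0, "ry": 0, "rz": -0.125}
    - {"tx": 0, "ty": 0, "tz": 0, "rx": 0, "ry": 0, "rz": -0.25}
    - {"tx": 0, "ty": 0, "tz": 0, "rx": 0, "ry": 0, "rz": -0.375}
    - {"tx": 0, "ty": 0, "tz": 0, "rx": 0, "ry": 0, "rz": -0.5}
    - {"tx": 0, "ty": 0, "tz": 0, "rx": 0, "ry": 0, "rz": -0.62}

```text
time: 30.35
position: [0.5504, 0.1349, 0.1565]
tool_rot: [0.99, 0.142, -0.001, -0.0]
ft_force: [0.5, -1.2, 0.0]
grip_width: 0.0397
```

>>> send_rows:
  deltas:
    - {"tx": 0, "ty": 0, "tz": 0, "rx": 0, "ry": 0, "rz": -0.125}
    - {"tx": 0, "ty": 0, "tz": 0, "rx": 0, "ry": 0, "rz": -0.25}
    - {"tx": 0, "ty": 0, "tz": 0, "rx": 0, "ry": 0, "rz": -0.375}
    - {"tx": 0, "ty": 0, "tz": 0, "rx": 0, "ry": 0, "rz": -0.5}
    - {"tx": 0, "ty": 0, "tz": 0, "rx": 0, "ry": 0, "rz": -0.62}

```text
time: 30.77
position: [0.5504, 0.1349, 0.1565]
tool_rot: [0.899, 0.438, -0.001, -0.0]
ft_force: [-0.2, -0.1, 0.3]
grip_width: 0.0401
```

>>> send_rows:
  deltas:
    - {"tx": 0, "ty": 0, "tz": 0, "rx": 0, "ry": 0, "rz": -0.125}
    - {"tx": 0, "ty": 0, "tz": 0, "rx": 0, "ry": 0, "rz": -0.25}
    - {"tx": 0, "ty": 0, "tz": 0, "rx": 0, "ry": 0, "rz": -0.375}
    - {"tx": 0, "ty": 0, "tz": 0, "rx": 0, "ry": 0, "rz": -0.5}
    - {"tx": 0, "ty": 0, "tz": 0, "rx": 0, "ry": 0, "rz": -0.62}

```text
time: 31.18
position: [0.5504, 0.1349, 0.1565]
tool_rot: [0.723, 0.691, -0.001, -0.001]
ft_force: [0.4, -0.7, 0.3]
grip_width: 0.0399
```

>>> send_rows:
  deltas:
    - {"tx": 0, "ty": 0, "tz": 0, "rx": 0, "ry": 0, "rz": -0.125}
    - {"tx": 0, "ty": 0, "tz": 0, "rx": 0, "ry": 0, "rz": -0.25}
    - {"tx": 0, "ty": 0, "tz": 0, "rx": 0, "ry": 0, "rz": -0.375}
    - {"tx": 0, "ty": 0, "tz": 0, "rx": 0, "ry": 0, "rz": -0.5}
    - {"tx": 0, "ty": 0, "tz": 0, "rx": 0, "ry": 0, "rz": -0.62}

```text
time: 31.6
position: [0.5504, 0.1349, 0.1565]
tool_rot: [0.478, 0.879, -0.001, -0.001]
ft_force: [-0.2, -0.7, -0.8]
grip_width: 0.0399
```

>>> send_rows:
  deltas:
    - {"tx": 0, "ty": 0, "tz": 0, "rx": 0, "ry": 0, "rz": -0.125}
    - {"tx": 0, "ty": 0, "tz": 0, "rx": 0, "ry": 0, "rz": -0.25}
    - {"tx": 0, "ty": 0, "tz": 0, "rx": 0, "ry": 0, "rz": -0.375}
    - {"tx": 0, "ty": 0, "tz": 0, "rx": 0, "ry": 0, "rz": -0.5}
    - {"tx": 0, "ty": 0, "tz": 0, "rx": 0, "ry": 0, "rz": -0.62}

```text
time: 32.02
position: [0.5504, 0.1349, 0.1565]
tool_rot: [0.187, 0.982, -0.0, -0.001]
ft_force: [0.2, 0.3, -0.3]
grip_width: 0.0401
```

>>> send_rows:
  deltas:
    - {"tx": 0, "ty": 0, "tz": 0, "rx": 0, "ry": 0, "rz": -0.125}
    - {"tx": 0, "ty": 0, "tz": 0, "rx": 0, "ry": 0, "rz": -0.25}
    - {"tx": 0, "ty": 0, "tz": 0, "rx": 0, "ry": 0, "rz": -0.375}
    - {"tx": 0, "ty": 0, "tz": 0, "rx": 0, "ry": 0, "rz": -0.5}
    - {"tx": 0, "ty": 0, "tz": 0, "rx": 0, "ry": 0, "rz": -0.62}

```text
time: 32.43
position: [0.5504, 0.1349, 0.1565]
tool_rot: [-0.122, 0.993, 0.0, -0.001]
ft_force: [-0.5, -0.6, -0.2]
grip_width: 0.0401
```

```bash
python3 s.py
python3 - <<'E'
from h import *
c=cam('wrist'); save(c,'w21.png')
np.save('w21.npy',dict(intrinsics=c['intrinsics'],Rcw=c['Rcw'],o=c['o'],z_map=c['z_map'],color=c['color']))
E
```

```text
32.43 [0.5504 0.1349 0.1565] F world [-0.5 -0.6 -0.2] F tool [ 0.6 -0.5  0.2] M [0.04  0.078 0.011] Mtool [-0.057  0.066 -0.011] w 0.0401 psi -2.897 q1,q6 [ 0.04 -1.77]
```

>>> send_rows:
  deltas:
    - {"tx": 0, "ty": 0, "tz": 2, "rx": 0, "ry": 0, "rz": 0}
    - {"tx": 0, "ty": 0, "tz": 4, "rx": 0, "ry": 0, "rz": 0}
    - {"tx": 0, "ty": 0, "tz": 4.8, "rx": 0, "ry": 0, "rz": 0}
    - {"tx": 0, "ty": 0, "tz": 4.8, "rx": 0, "ry": 0, "rz": 0}

```text
time: 32.82
position: [0.549, 0.1348, 0.107]
tool_rot: [-0.118, 0.993, 0.0, -0.003]
ft_force: [-0.3, 0.7, 0.7]
grip_width: 0.0404
```

>>> send_rows:
  deltas:
    - {"tx": 0, "ty": 0, "tz": 0, "rx": 0, "ry": 0, "rz": 0}
    - {"tx": 0, "ty": 0, "tz": 0, "rx": 0, "ry": 0, "rz": 0}
    - {"tx": 0, "ty": 0, "tz": 0, "rx": 0, "ry": 0, "rz": 0}
    - {"tx": 0, "ty": 0, "tz": 0, "rx": 0, "ry": 0, "rz": 0}
    - {"tx": 0, "ty": 0, "tz": 0, "rx": 0, "ry": 0, "rz": 0}
  claw: 0.5

```text
time: 33.23
position: [0.5518, 0.1348, 0.1104]
tool_rot: [-0.119, 0.993, -0.0, 0.001]
ft_force: [0.2, -0.3, 1.7]
grip_width: 0.0188
```

```bash
python3 s.py; python3 m.py
```

```text
33.23 [0.5518 0.1348 0.1104] F world [ 0.2 -0.3  1.7] F tool [-0.1 -0.4 -1.7] M [-0.119  0.002 -0.011] Mtool [0.115 0.03  0.011] w 0.0188 psi -2.903 q1,q6 [ 0.04 -1.77]
t6 [0.008 0.008 0.008]
33.3833 Mz [-0.01   0.007  0.027] [-0.154 -0.006  0.008 -0.504 -1.179  3.282  0.008] q6 -1.7656525454987222
```

>>> send_rows:
  deltas:
    - {"tx": 0, "ty": 0, "tz": 0, "rx": 0, "ry": 0, "rz": 0.12}
    - {"tx": 0, "ty": 0, "tz": 0, "rx": 0, "ry": 0, "rz": 0.24}
    - {"tx": 0, "ty": 0, "tz": 0, "rx": 0, "ry": 0, "rz": 0.36}
    - {"tx": 0, "ty": 0, "tz": 0, "rx": 0, "ry": 0, "rz": 0.36}

```text
time: 33.72
position: [0.5519, 0.1345, 0.1104]
tool_rot: [0.062, 0.998, -0.0, 0.001]
ft_force: [-0.3, -2.2, 5.7]
grip_width: 0.0185
```

```bash
python3 m.py
```

```text
t6 [0.262 0.09  0.057]
33.8667 Mz [0.034 0.096 0.045] [-0.452  0.045  0.059  0.528 -2.674  5.559  0.136] q6 -1.40925276391052
```

>>> send_rows:
  deltas:
    - {"tx": 0, "ty": 0, "tz": 0, "rx": 0, "ry": 0, "rz": 0.12}
    - {"tx": 0, "ty": 0, "tz": 0, "rx": 0, "ry": 0, "rz": 0.24}
    - {"tx": 0, "ty": 0, "tz": 0, "rx": 0, "ry": 0, "rz": 0.36}
    - {"tx": 0, "ty": 0, "tz": 0, "rx": 0, "ry": 0, "rz": 0.36}

```text
time: 34.2
position: [0.5518, 0.1342, 0.1105]
tool_rot: [0.238, 0.971, -0.0, 0.001]
ft_force: [-1.1, -2.7, 6.4]
grip_width: 0.0188
```

```bash
python3 m.py
```

```text
t6 [0.236 0.107 0.084]
34.35 Mz [0.108 0.058 0.081] [-0.654  0.116  0.082 -0.717 -3.582  6.714  0.142] q6 -1.0493198080072272
```

>>> send_rows:
  deltas:
    - {"tx": 0, "ty": 0, "tz": 0, "rx": 0, "ry": 0, "rz": 0.12}
    - {"tx": 0, "ty": 0, "tz": 0, "rx": 0, "ry": 0, "rz": 0.24}
    - {"tx": 0, "ty": 0, "tz": 0, "rx": 0, "ry": 0, "rz": 0.24}

```text
time: 34.6
position: [0.5517, 0.134, 0.1105]
tool_rot: [0.353, 0.936, -0.001, 0.001]
ft_force: [-1.2, -3.7, 7.5]
grip_width: 0.0184
```

```bash
python3 m.py
```

```text
t6 [0.249 0.12  0.097]
34.75 Mz [0.099 0.108 0.104] [-0.77   0.121  0.104 -0.236 -3.69   6.575  0.155] q6 -0.8093808880121612
```

>>> send_rows:
  deltas:
    - {"tx": 0, "ty": 0, "tz": 0, "rx": 0, "ry": 0, "rz": 0.1}
    - {"tx": 0, "ty": 0, "tz": 0, "rx": 0, "ry": 0, "rz": 0.15}
    - {"tx": 0, "ty": 0, "tz": 0, "rx": 0, "ry": 0, "rz": 0.15}

```text
time: 35.0
position: [0.5516, 0.1339, 0.1106]
tool_rot: [0.421, 0.907, -0.001, 0.001]
ft_force: [0.0, -4.0, 7.2]
grip_width: 0.0189
```

```bash
python3 m.py
```

```text
t6 [0.185 0.129 0.119]
35.15 Mz [0.146 0.103 0.121] [-0.806  0.171  0.123 -0.771 -4.006  7.637  0.144] q6 -0.6594820655476786
```

>>> send_rows:
  deltas:
    - {"tx": 0, "ty": 0, "tz": 0, "rx": 0, "ry": 0, "rz": 0.1}
    - {"tx": 0, "ty": 0, "tz": 0, "rx": 0, "ry": 0, "rz": 0.13}
    - {"tx": 0, "ty": 0, "tz": 0, "rx": 0, "ry": 0, "rz": 0.13}

```text
time: 35.4
position: [0.5515, 0.1339, 0.1106]
tool_rot: [0.479, 0.878, -0.001, 0.001]
ft_force: [-1.5, -4.5, 8.6]
grip_width: 0.0184
```

```bash
python3 m.py
```

```text
t6 [0.174 0.138 0.132]
35.55 Mz [0.127 0.139 0.126] [-0.903  0.219  0.131 -1.004 -4.427  7.925  0.148] q6 -0.5295233067497096
```

>>> send_rows:
  deltas:
    - {"tx": 0, "ty": 0, "tz": 0, "rx": 0, "ry": 0, "rz": 0.1}
    - {"tx": 0, "ty": 0, "tz": 0, "rx": 0, "ry": 0, "rz": 0.13}
    - {"tx": 0, "ty": 0, "tz": 0, "rx": 0, "ry": 0, "rz": 0.13}

```text
time: 35.8
position: [0.5514, 0.1338, 0.1106]
tool_rot: [0.535, 0.845, -0.001, 0.001]
ft_force: [-1.6, -4.7, 7.9]
grip_width: 0.0187
```

```bash
python3 m.py
```

```text
t6 [0.182 0.147 0.14 ]
35.95 Mz [0.15  0.151 0.122] [-0.897  0.244  0.141 -1.41  -4.443  8.239  0.156] q6 -0.39950011933291085
```

>>> send_rows:
  deltas:
    - {"tx": 0, "ty": 0, "tz": 0, "rx": 0, "ry": 0, "rz": 0.1}
    - {"tx": 0, "ty": 0, "tz": 0, "rx": 0, "ry": 0, "rz": 0.13}
    - {"tx": 0, "ty": 0, "tz": 0, "rx": 0, "ry": 0, "rz": 0.13}

```text
time: 36.2
position: [0.5513, 0.1338, 0.1107]
tool_rot: [0.588, 0.809, -0.001, 0.001]
ft_force: [-1.5, -4.7, 8.3]
grip_width: 0.0184
```

```bash
python3 m.py
```

```text
t6 [0.189 0.154 0.148]
36.35 Mz [0.101 0.115 0.2  ] [-0.896  0.279  0.139 -1.739 -4.611  8.413  0.164] q6 -0.26958292341521417
```

>>> send_rows:
  deltas:
    - {"tx": 0, "ty": 0, "tz": 0, "rx": 0, "ry": 0, "rz": 0.1}
    - {"tx": 0, "ty": 0, "tz": 0, "rx": 0, "ry": 0, "rz": 0.13}
    - {"tx": 0, "ty": 0, "tz": 0, "rx": 0, "ry": 0, "rz": 0.13}

```text
time: 36.6
position: [0.5512, 0.1338, 0.1107]
tool_rot: [0.64, 0.769, -0.001, 0.001]
ft_force: [-2.4, -4.7, 8.3]
grip_width: 0.019
```

```bash
python3 m.py
```

```text
t6 [0.197 0.161 0.155]
36.75 Mz [0.231 0.215 0.162] [-0.927  0.323  0.203 -1.784 -4.706  9.124  0.171] q6 -0.13958823214440325
```

>>> send_rows:
  deltas:
    - {"tx": 0, "ty": 0, "tz": 0, "rx": 0, "ry": 0, "rz": 0.1}
    - {"tx": 0, "ty": 0, "tz": 0, "rx": 0, "ry": 0, "rz": 0.13}
    - {"tx": 0, "ty": 0, "tz": 0, "rx": 0, "ry": 0, "rz": 0.13}

```text
time: 37.0
position: [0.5511, 0.1338, 0.1107]
tool_rot: [0.688, 0.726, -0.001, 0.001]
ft_force: [-1.4, -5.6, 9.3]
grip_width: 0.0184
```

```bash
python3 m.py
```

```text
t6 [0.204 0.169 0.163]
37.15 Mz [0.128 0.148 0.191] [-0.949  0.373  0.156 -1.812 -4.787  9.096  0.178] q6 -0.00968429252865891
```

>>> send_rows:
  deltas:
    - {"tx": 0, "ty": 0, "tz": 0, "rx": 0, "ry": 0, "rz": 0.1}
    - {"tx": 0, "ty": 0, "tz": 0, "rx": 0, "ry": 0, "rz": 0.13}
    - {"tx": 0, "ty": 0, "tz": 0, "rx": 0, "ry": 0, "rz": 0.13}

```text
time: 37.4
position: [0.551, 0.1338, 0.1108]
tool_rot: [0.734, 0.679, -0.001, 0.001]
ft_force: [-2.6, -4.7, 9.5]
grip_width: 0.0187
```

```bash
python3 m.py
```

```text
t6 [0.211 0.176 0.17 ]
37.55 Mz [0.122 0.144 0.175] [-0.927  0.435  0.147 -2.243 -5.245  9.12   0.186] q6 0.12038664422464539
```

```bash
python3 s.py
python3 - <<'E'
from h import *
c=cam('wrist'); cv2.imwrite('pics/c22.png',cv2.resize(cv2.cvtColor(c['color'][150:310,150:360],cv2.COLOR_RGB2BGR),None,fx=3.7,fy=3.7,interpolation=cv2.INTER_CUBIC))
c=cam('side'); cv2.imwrite('pics/si22.png',cv2.resize(cv2.cvtColor(c['color'][170:240,210:310],cv2.COLOR_RGB2BGR),None,fx=7,fy=7,interpolation=cv2.INTER_CUBIC))
E
```

```text
37.55 [0.551  0.1338 0.1107] F world [-2.2 -5.9  9.2] F tool [-6.1 -1.7 -9.2] M [-0.926  0.459  0.175] Mtool [ 0.387 -0.958 -0.176] w 0.0187 psi 1.495 q1,q6 [0.04 0.12]
```

>>> send_rows:
  deltas:
    - {"tx": -0.1, "ty": -0.03, "tz": -0.2, "rx": 0, "ry": 0, "rz": 0}
    - {"tx": -0.1, "ty": -0.03, "tz": -0.2, "rx": 0, "ry": 0, "rz": 0}

```text
time: 37.82
position: [0.5509, 0.1336, 0.1111]
tool_rot: [0.734, 0.679, 0.0, 0.0]
ft_force: [1.7, -1.4, -1.7]
grip_width: 0.0191
```

```bash
python3 m.py; python3 s.py
```

```text
t6 [0.166 0.171 0.174]
37.9667 Mz [0.207 0.113 0.189] [-0.603 -0.262  0.17   2.    -2.731 -3.433  0.17 ] q6 0.12129872143017593
37.97 [0.5508 0.1337 0.1111] F world [ 2.3 -2.8 -4.1] F tool [-2.7  2.5  4.1] M [-0.646 -0.293  0.189] Mtool [-0.344 -0.621 -0.189] w 0.0187 psi 1.491 q1,q6 [0.04 0.12]
```

>>> send_rows:
  deltas:
    - {"tx": 0, "ty": 0, "tz": 0, "rx": 0, "ry": 0, "rz": 0}
    - {"tx": 0, "ty": 0, "tz": 0, "rx": 0, "ry": 0, "rz": 0}
    - {"tx": 0, "ty": 0, "tz": 0, "rx": 0, "ry": 0, "rz": 0}
  claw: 2.6

```text
time: 38.22
position: [0.5505, 0.1349, 0.1116]
tool_rot: [0.735, 0.678, 0.0, -0.001]
ft_force: [0.3, 1.9, -0.3]
grip_width: 0.0249
```

```bash
python3 m.py; python3 s.py
python3 - <<'E'
from h import *
c=cam('wrist'); cv2.imwrite('pics/c23.png',cv2.resize(cv2.cvtColor(c['color'][150:310,150:360],cv2.COLOR_RGB2BGR),None,fx=3.7,fy=3.7,interpolation=cv2.INTER_CUBIC))
E
```

```text
t6 [0.078 0.078 0.078]
38.3667 Mz [0.042 0.075 0.093] [ 0.245 -0.09   0.07   1.13   2.129 -0.477  0.078] q6 0.12246021745351192
38.37 [0.5506 0.1347 0.1117] F world [ 1.   2.9 -0.9] F tool [2.9 0.7 0.9] M [ 0.289 -0.044  0.093] Mtool [-0.021  0.291 -0.093] w 0.0257 psi 1.49 q1,q6 [0.04 0.12]
```

>>> send_rows:
  deltas:
    - {"tx": 0, "ty": 0, "tz": 0, "rx": 0, "ry": 0, "rz": 0.1}
    - {"tx": 0, "ty": 0, "tz": 0, "rx": 0, "ry": 0, "rz": 0.13}
    - {"tx": 0, "ty": 0, "tz": 0, "rx": 0, "ry": 0, "rz": 0.13}

```text
time: 38.67
position: [0.5507, 0.1345, 0.1117]
tool_rot: [0.778, 0.629, 0.0, -0.0]
ft_force: [0.4, 2.1, -0.3]
grip_width: 0.0261
```

```bash
python3 m.py
```

```text
t6 [0.206 0.152 0.139]
38.8167 Mz [0.099 0.1   0.162] [ 0.488 -0.052  0.12   1.307  3.227 -0.514  0.166] q6 0.2516169057551155
```

>>> send_rows:
  deltas:
    - {"tx": 0, "ty": 0, "tz": 0, "rx": 0, "ry": 0, "rz": 0.1}
    - {"tx": 0, "ty": 0, "tz": 0, "rx": 0, "ry": 0, "rz": 0.13}
    - {"tx": 0, "ty": 0, "tz": 0, "rx": 0, "ry": 0, "rz": 0.13}

```text
time: 39.07
position: [0.5508, 0.1344, 0.1117]
tool_rot: [0.817, 0.577, 0.0, -0.0]
ft_force: [1.7, 4.2, -0.1]
grip_width: 0.0259
```

```bash
python3 m.py
```

```text
t6 [0.219 0.165 0.152]
39.2167 Mz [0.19  0.132 0.129] [ 0.655 -0.104  0.15   1.214  3.838  0.349  0.179] q6 0.3813725591306295
```

>>> send_rows:
  deltas:
    - {"tx": 0, "ty": 0, "tz": 0, "rx": 0, "ry": 0, "rz": 0.1}
    - {"tx": 0, "ty": 0, "tz": 0, "rx": 0, "ry": 0, "rz": 0.13}
    - {"tx": 0, "ty": 0, "tz": 0, "rx": 0, "ry": 0, "rz": 0.13}

```text
time: 39.47
position: [0.5509, 0.1342, 0.1117]
tool_rot: [0.852, 0.523, 0.0, -0.0]
ft_force: [1.2, 4.0, 0.6]
grip_width: 0.0261
```

```bash
python3 m.py
```

```text
t6 [0.226 0.172 0.159]
39.6167 Mz [0.129 0.232 0.16 ] [ 0.742 -0.087  0.174  0.892  4.433  0.359  0.186] q6 0.5113304418320507
```

>>> send_rows:
  deltas:
    - {"tx": 0, "ty": 0, "tz": 0, "rx": 0, "ry": 0, "rz": 0.1}
    - {"tx": 0, "ty": 0, "tz": 0, "rx": 0, "ry": 0, "rz": 0.13}
    - {"tx": 0, "ty": 0, "tz": 0, "rx": 0, "ry": 0, "rz": 0.13}

```text
time: 39.87
position: [0.5509, 0.1341, 0.1117]
tool_rot: [0.885, 0.466, 0.0, -0.0]
ft_force: [1.6, 4.2, 0.8]
grip_width: 0.026
```

```bash
python3 m.py;python3 s.py
python3 - <<'E'
from h import *
c=cam('wrist'); cv2.imwrite('pics/c24.png',cv2.resize(cv2.cvtColor(c['color'][150:310,150:360],cv2.COLOR_RGB2BGR),None,fx=3.7,fy=3.7,interpolation=cv2.INTER_CUBIC))
E
```

```text
t6 [0.233 0.18  0.167]
40.0167 Mz [0.164 0.14  0.176] [ 0.766 -0.092  0.16   1.161  4.853  1.013  0.193] q6 0.6412696152286002
40.02 [0.5509 0.1341 0.1116] F world [1.1 5.4 0.6] F tool [ 5.1 -2.1 -0.6] M [ 0.796 -0.129  0.176] Mtool [ 0.343  0.73  -0.175] w 0.0263 psi 0.971 q1,q6 [0.04 0.64]
```

```bash
cat > tooth.py <<'E'
import sys
from h import *
c=cam('wrist'); np.save('tt_%s.npy'%sys.argv[1],c['color'])
g=c['color'][175:270,205:310]; cv2.imwrite('pics/t_%s.png'%sys.argv[1],cv2.resize(cv2.cvtColor(g,cv2.COLOR_RGB2BGR),None,fx=6,fy=6,interpolation=cv2.INTER_CUBIC))
E
python3 tooth.py a
```

```text
(no output)
```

>>> send_rows:
  deltas:
    - {"tx": 0, "ty": 0, "tz": 0, "rx": 0, "ry": 0, "rz": 0.12}
    - {"tx": 0, "ty": 0, "tz": 0, "rx": 0, "ry": 0, "rz": 0.24}
    - {"tx": 0, "ty": 0, "tz": 0, "rx": 0, "ry": 0, "rz": 0.26}
    - {"tx": 0, "ty": 0, "tz": 0, "rx": 0, "ry": 0, "rz": 0.26}

```text
time: 40.45
position: [0.5507, 0.1334, 0.1115]
tool_rot: [0.937, 0.349, -0.0, 0.0]
ft_force: [1.1, 0.5, 1.5]
grip_width: 0.0259
```

```bash
python3 tooth.py b; python3 m.py; python3 s.py
```

```text
t6 [0.091 0.079 0.078]
40.65 Mz [0.081 0.128 0.065] [ 0.056 -0.016  0.091  0.432  1.     1.018  0.083] q6 0.9009909056161497
40.65 [0.5507 0.1335 0.1116] F world [0.9 0.9 1.6] F tool [ 1.3 -0.1 -1.6] M [ 0.027 -0.021  0.065] Mtool [ 0.006  0.033 -0.065] w 0.0258 psi 0.712 q1,q6 [0.04 0.9 ]
```

```bash
cat > k.py <<'E'
import sys
from h import *
A=[]
for i in range(2):
    c=robot.camera('wrist'); o=robot.get_obs(); A.append([o['moment'][2],o['joint_torque'][5]])
R=Ro.from_quat(o['tool_rot']).as_matrix()
print(sys.argv[1],round(o['time'],2),'Mz',np.round([a[0] for a in A],3),'t6',np.round([a[1] for a in A],3),'F tool',(R.T@o['ft_force']).round(1),'q6',round(o['q'][5],3))
np.save('tt_%s.npy'%sys.argv[1],c['color'])
g=c['color'][170:265,190:310]; cv2.imwrite('pics/t_%s.png'%sys.argv[1],cv2.resize(cv2.cvtColor(g,cv2.COLOR_RGB2BGR),None,fx=3,fy=3,interpolation=cv2.INTER_CUBIC))
E
python3 k.py c
```

```text
c 40.75 Mz [0.089 0.103] t6 [0.08  0.081] F tool [ 0.4  0.3 -1.8] q6 0.902
```

>>> send_rows:
  deltas:
    - {"tx": 0, "ty": 0, "tz": 0, "rx": 0, "ry": 0, "rz": 0.12}
    - {"tx": 0, "ty": 0, "tz": 0, "rx": 0, "ry": 0, "rz": 0.13}
    - {"tx": 0, "ty": 0, "tz": 0, "rx": 0, "ry": 0, "rz": 0.13}

```text
time: 41.0
position: [0.5506, 0.1337, 0.1115]
tool_rot: [0.958, 0.287, -0.0, 0.0]
ft_force: [0.4, -0.1, 0.4]
grip_width: 0.0257
```

```bash
python3 k.py d
```

```text
d 41.1 Mz [0.093 0.138] t6 [0.135 0.134] F tool [-0.4  0.1 -0.8] q6 1.03
```

>>> send_rows:
  deltas:
    - {"tx": 0, "ty": 0, "tz": 0, "rx": 0, "ry": 0, "rz": 0.12}
    - {"tx": 0, "ty": 0, "tz": 0, "rx": 0, "ry": 0, "rz": 0.13}
    - {"tx": 0, "ty": 0, "tz": 0, "rx": 0, "ry": 0, "rz": 0.13}

```text
time: 41.35
position: [0.5505, 0.1338, 0.1115]
tool_rot: [0.974, 0.225, -0.0, 0.0]
ft_force: [0.6, 0.4, 1.0]
grip_width: 0.0263
```

```bash
python3 k.py e
```

```text
e 41.45 Mz [0.156 0.131] t6 [0.175 0.145] F tool [-0.1  0.8 -0.5] q6 1.16
```

>>> send_rows:
  deltas:
    - {"tx": 0, "ty": 0, "tz": 0, "rx": 0, "ry": 0, "rz": 0.12}
    - {"tx": 0, "ty": 0, "tz": 0, "rx": 0, "ry": 0, "rz": 0.13}
    - {"tx": 0, "ty": 0, "tz": 0, "rx": 0, "ry": 0, "rz": 0.13}

```text
time: 41.7
position: [0.5505, 0.1339, 0.1115]
tool_rot: [0.987, 0.161, -0.0, 0.0]
ft_force: [0.2, -0.9, 0.9]
grip_width: 0.026
```

```bash
python3 k.py f
```

```text
f 41.8 Mz [0.193 0.113] t6 [0.164 0.135] F tool [-0.5  2.4 -1.3] q6 1.29
```

>>> send_rows:
  deltas:
    - {"tx": 0, "ty": 0, "tz": 0, "rx": 0, "ry": 0, "rz": 0.12}
    - {"tx": 0, "ty": 0, "tz": 0, "rx": 0, "ry": 0, "rz": 0.13}
    - {"tx": 0, "ty": 0, "tz": 0, "rx": 0, "ry": 0, "rz": 0.13}

```text
time: 42.05
position: [0.5504, 0.1339, 0.1115]
tool_rot: [0.995, 0.096, -0.0, 0.0]
ft_force: [-0.7, -0.9, 1.1]
grip_width: 0.0258
```

```bash
python3 k.py g
python3 - <<'E'
import cv2,numpy as np
cv2.imwrite('pics/m1.png',np.vstack([np.hstack([cv2.imread(f'pics/t_{k}.png') for k in 'cd']),np.hstack([cv2.imread(f'pics/t_{k}.png') for k in 'eg'])]))
E
```

```text
g 42.15 Mz [0.167 0.162] t6 [0.17  0.141] F tool [-0.4  1.4 -1.8] q6 1.42
```

```bash
cat > ph.py <<'E'
import numpy as np, cv2
from scipy.spatial.transform import Rotation as Ro
d9=np.load('w9.npy',allow_pickle=True).item(); K=np.array(d9['K'])
Tc=np.array([[0.001,-0.961,-0.278,0.075],[1,0.001,0,0],[0,-0.278,0.961,-0.163],[0,0,0,1]])
def pose(pos,psi):
    Rt=np.array([[np.cos(psi),np.sin(psi),0],[np.sin(psi),-np.cos(psi),0],[0,0,-1]])
    return Rt@Tc[:3,:3], Rt@Tc[:3,3]+np.array(pos)
def ortho(img,Rcw,o,hub,z,barang,n=61,s=.0006):
    # top view rotated so bar(band) points up
    a=np.arange(-(n//2),n//2+1)*s*1.0
    U,V=np.meshgrid(a,-a)  # U right, V up
    e=np.array([np.cos(barang),np.sin(barang)]); r=np.array([np.sin(barang),-np.cos(barang)])
    X=np.stack([hub[0]+V*e[0]+U*r[0],hub[1]+V*e[1]+U*r[1],np.full_like(U,z)],-1)
    p=(X-o)@Rcw; u=p[...,0]/p[...,2]*K[0,0]+K[0,2]; v=p[...,1]/p[...,2]*K[1,1]+K[1,2]
    return cv2.remap(img,u.astype(np.float32),v.astype(np.float32),cv2.INTER_CUBIC)
items=[]
hub=(.5513,.1340)
for f,b in [('w9',-2.398),('w13',-.25),('w19',.27+np.pi),('w21',-2.87)]:
    d=np.load(f+'.npy',allow_pickle=True).item(); items.append((f,d['color'],d['Rcw'],d['o'],b))
for k,pos,q6 in [('a',(.5509,.1341,.1116),.641),('c',(.5507,.1335,.1116),.902),('e',(.5505,.1338,.1115),1.16),('g',(.5504,.1339,.1115),1.42)]:
    psi=.04+np.pi/2-q6; R,o=pose(pos,psi); items.append((k,np.load(f'tt_{k}.npy'),R,o,psi+.67))
tiles=[]
for n_,im,R,o,b in items:
    t=ortho(im,R,o,hub,.102,b,n=75,s=.0006); t=cv2.resize(t,None,fx=2.6,fy=2.6,interpolation=cv2.INTER_CUBIC); t=cv2.cvtColor(t,cv2.COLOR_RGB2BGR)
    cv2.putText(t,n_,(3,14),0,.5,(0,0,255),1); tiles.append(t)
cv2.imwrite('pics/ph.png',np.vstack([np.hstack(tiles[:4]),np.hstack(tiles[4:])]))
E
python3 ph.py
```

```bash
cat >> ph.py <<'E'
rows=[]
for n_,im,R,o,b in items:
    t=ortho(im,R,o,hub,.100,b,n=161,s=.00025)
    # polar: angle clockwise from bar(up)
    ang=np.radians(np.arange(0,360,.5)); rr=np.arange(.009,.0195,.00025)
    A,Rr=np.meshgrid(ang,rr); u=(80+Rr*np.sin(A)/.00025); v=(80-Rr*np.cos(A)/.00025)
    p=cv2.remap(t,u.astype(np.float32),v.astype(np.float32),cv2.INTER_LINEAR)
    p=cv2.cvtColor(p,cv2.COLOR_RGB2BGR); p=cv2.resize(p,(760,68)); 
    for g in range(0,360,30): cv2.line(p,(int(g/360*760),0),(int(g/360*760),4),(0,0,255),1)
    cv2.putText(p,n_,(3,14),0,.45,(0,255,0),1); rows.append(p)
cv2.imwrite('pics/pol.png',np.vstack(rows))
E
python3 ph.py
python3 m.py; python3 s.py
```

```text
t6 [0.138 0.14  0.144]
42.3 Mz [0.167 0.157 0.129] [-0.298  0.239  0.151 -0.15  -1.592  1.476  0.14 ] q6 1.4212025240517827
42.3 [0.5505 0.134  0.1115] F world [-0.2 -2.   1.2] F tool [-0.5  1.9 -1.2] M [-0.303  0.237  0.129] Mtool [-0.253 -0.29  -0.129] w 0.0261 psi 0.191 q1,q6 [0.04 1.42]
```

>>> send_rows:
  deltas:
    - {"tx": 0, "ty": 0, "tz": 0, "rx": 0, "ry": 0, "rz": 0.12}
    - {"tx": 0, "ty": 0, "tz": 0, "rx": 0, "ry": 0, "rz": 0.2}
    - {"tx": 0, "ty": 0, "tz": 0, "rx": 0, "ry": 0, "rz": 0.2}

```text
time: 42.55
position: [0.5504, 0.134, 0.1115]
tool_rot: [1.0, -0.005, -0.0, -0.0]
ft_force: [-1.1, -0.3, 1.3]
grip_width: 0.0261
```

```bash
python3 k.py h
```

```text
h 42.65 Mz [0.122 0.147] t6 [0.308 0.18 ] F tool [-0.1  0.4 -1.5] q6 1.62
```

>>> send_rows:
  deltas:
    - {"tx": 0, "ty": 0, "tz": 0, "rx": 0, "ry": 0, "rz": 0.12}
    - {"tx": 0, "ty": 0, "tz": 0, "rx": 0, "ry": 0, "rz": 0.2}
    - {"tx": 0, "ty": 0, "tz": 0, "rx": 0, "ry": 0, "rz": 0.2}

```text
time: 42.9
position: [0.5504, 0.1342, 0.1115]
tool_rot: [0.995, -0.105, -0.0, -0.0]
ft_force: [-0.5, -0.8, 2.9]
grip_width: 0.0264
```

```bash
python3 k.py i
```

```text
i 43.0 Mz [0.197 0.186] t6 [0.316 0.188] F tool [-1.7  0.  -1.7] q6 1.819
```

>>> send_rows:
  deltas:
    - {"tx": 0, "ty": 0, "tz": 0, "rx": 0, "ry": 0, "rz": 0.12}
    - {"tx": 0, "ty": 0, "tz": 0, "rx": 0, "ry": 0, "rz": 0.2}
    - {"tx": 0, "ty": 0, "tz": 0, "rx": 0, "ry": 0, "rz": 0.2}

```text
time: 43.25
position: [0.5513, 0.1344, 0.1115]
tool_rot: [0.979, -0.203, 0.001, -0.001]
ft_force: [0.5, 1.5, -0.3]
grip_width: 0.0261
```

```bash
python3 k.py j
python3 - <<'E'
import cv2,numpy as np
cv2.imwrite('pics/m2.png',np.vstack([np.hstack([cv2.imread(f'pics/t_{k}.png') for k in 'gh']),np.hstack([cv2.imread(f'pics/t_{k}.png') for k in 'ij'])]))
E
```

```text
j 43.35 Mz [0.068 0.161] t6 [0.28  0.181] F tool [ 0.4 -2.6  1.1] q6 2.019
```

```bash
cat > ph2.py <<'E'
import numpy as np, cv2
exec(open('ph.py').read().split('tiles=[]')[0])
for k,pos,q6 in [('h',(.5504,.134,.1115),1.62),('i',(.5504,.1342,.1115),1.819),('j',(.5508,.1344,.1115),2.019)]:
    psi=.04+np.pi/2-q6; R,o=pose(pos,psi); items.append((k,np.load(f'tt_{k}.npy'),R,o,psi+.67))
from scipy.optimize import least_squares
rows=[]
for n_,im,R,o,b in items:
    t=ortho(im,R,o,hub,.102,b,n=201,s=.00025)
    hsv=cv2.cvtColor(t,cv2.COLOR_RGB2HSV)
    m=((hsv[...,0]>10)&(hsv[...,0]<28)&(hsv[...,1]>75)&(hsv[...,2]>60)).astype(np.uint8)
    # search centre maximizing: brass inside r<15mm & few outside 16.5
    best=None
    Y,X=np.mgrid[0:201,0:201]
    for cx in range(80,122,1):
        for cy in range(80,122,1):
            r=np.hypot(X-cx,Y-cy)*.25
            s=m[(r<15.2)&(r>11)].sum()-3*m[(r>16.2)].sum()
            if best is None or s>best[0]: best=(s,cx,cy)
    _,cx,cy=best
    ang=np.radians(np.arange(0,360,.5)); rr=np.arange(10,19,.2)
    A,Rr=np.meshgrid(ang,rr); u=cx+Rr*np.sin(A)/.25; v=cy-Rr*np.cos(A)/.25
    p=cv2.remap(t,u.astype(np.float32),v.astype(np.float32),cv2.INTER_LINEAR); pm=cv2.remap(m*255,u.astype(np.float32),v.astype(np.float32),cv2.INTER_LINEAR)
    # outer radius per angle
    rad=np.array([rr[np.where(pm[:,i]>127)[0].max()] if (pm[:,i]>127).any() else np.nan for i in range(len(ang))])
    ok=(rad>13)&(rad<17.5)
    z=np.sum((rad[ok]-np.median(rad[ok]))*np.exp(-12j*ang[ok]))/ok.sum()
    print(n_,'centre off mm',(cx-100)*.25,(cy-100)*.25,'phase deg',round(np.degrees(np.angle(z))/12,1),'amp',round(abs(z),2),ok.sum())
    p=cv2.cvtColor(p,cv2.COLOR_RGB2BGR); p=cv2.resize(p,(760,52)); 
    for g in range(0,360,30): cv2.line(p,(int(g/360*760),0),(int(g/360*760),4),(0,0,255),1)
    cv2.putText(p,n_,(3,14),0,.45,(0,255,0),1); rows.append(p)
cv2.imwrite('pics/pol2.png',np.vstack(rows))
E
python3 ph2.py
```

```text
w9 centre off mm 1.75 2.25 phase deg 5.1 amp 0.15 251
w13 centre off mm 0.0 4.0 phase deg -1.3 amp 0.21 208
w19 centre off mm -5.0 -1.5 phase deg 0.2 amp 0.19 124
w21 centre off mm 0.75 2.25 phase deg 11.9 amp 0.1 258
a centre off mm -2.0 -1.75 phase deg -12.5 amp 0.26 263
c centre off mm 0.0 -4.75 phase deg 11.5 amp 0.22 247
e centre off mm 2.5 1.25 phase deg 0.9 amp 0.15 211
g centre off mm 1.0 2.5 phase deg 14.5 amp 0.16 205
h centre off mm 0.25 -4.25 phase deg 11.0 amp 0.23 249
i centre off mm 2.25 -2.75 phase deg 14.3 amp 0.2 210
j centre off mm 0.0 -3.0 phase deg 5.4 amp 0.04 301ph2.py:17: RuntimeWarning: overflow encountered in scalar subtract
  s=m[(r<15.2)&(r>11)].sum()-3*m[(r>16.2)].sum()
```

```bash
sed -i 's/astype(np.uint8)$/astype(np.int32)/; s/pm=cv2.remap(m\*255,/pm=cv2.remap((m*255).astype(np.uint8),/' ph2.py; python3 ph2.py
```

```text
w9 centre off mm 0.25 -0.5 phase deg 12.7 amp 0.23 477
w13 centre off mm -1.5 1.25 phase deg -5.8 amp 0.23 419
w19 centre off mm -1.5 0.75 phase deg -4.4 amp 0.25 377
w21 centre off mm 0.25 -1.0 phase deg -5.4 amp 0.25 466
a centre off mm 0.25 -1.25 phase deg -0.4 amp 0.19 422
c centre off mm 0.0 -1.0 phase deg -0.4 amp 0.2 413
e centre off mm -0.25 -1.0 phase deg -1.0 amp 0.24 414
g centre off mm 0.0 -0.5 phase deg -0.4 amp 0.24 417
h centre off mm -0.25 -0.75 phase deg -0.4 amp 0.22 418
i centre off mm -0.25 -0.5 phase deg 0.6 amp 0.21 416
j centre off mm -0.25 0.0 phase deg 3.0 amp 0.19 431
```

```bash
python3 - <<'E'
from h import *
c=cam('side'); 
hub=np.array([.5513,.134])
for z in (.116,.114,.102,.09,.076,.056,.05): print(z,proj(c,[*hub,z]).round(2))
o=robot.get_obs(); print('tcp',proj(c,o['position']))
im=cv2.cvtColor(c['color'][175:225,215:275],cv2.COLOR_RGB2BGR); im=cv2.resize(im,None,fx=11,fy=11,interpolation=cv2.INTER_CUBIC); cv2.imwrite('pics/si30.png',im)
np.save('si30.npy',c['color'])
c=cam('scene'); im=cv2.cvtColor(c['color'][165:215,215:275],cv2.COLOR_RGB2BGR); im=cv2.resize(im,None,fx=11,fy=11,interpolation=cv2.INTER_CUBIC); cv2.imwrite('pics/sc30.png',im)
E
python3 m.py
```

```text
0.116 [244.52 186.21]
0.114 [244.52 186.84]
0.102 [244.47 190.6 ]
0.09 [244.42 194.34]
0.076 [244.36 198.65]
0.056 [244.28 204.73]
0.05 [244.26 206.54]
tcp [244.51458345 187.69075195]
t6 [0.065 0.067 0.069]
43.6 Mz [0.071 0.082 0.062] [ 0.355 -0.07   0.072  1.591  2.144 -1.342  0.067] q6 2.02150517877698
```

```bash
cat > k1.py <<'E'
from h import *
c=robot.camera('wrist'); o=robot.get_obs()
print(round(o['time'],2),'t6',round(o['joint_torque'][5],3),'Mz',round(o['moment'][2],3),'F',np.round(o['ft_force'],1),'pos',np.round(o['position'],4),'q6',round(o['q'][5],3))
E
sleep 0
```

```text
(no output)
```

>>> send_rows:
  deltas:
    - {"tx": 0, "ty": 0, "tz": 0, "rx": 0, "ry": 0, "rz": 0.08}
    - {"tx": 0, "ty": 0, "tz": 0, "rx": 0, "ry": 0, "rz": 0.08}

```text
time: 43.77
position: [0.5512, 0.1343, 0.1115]
tool_rot: [0.97, -0.243, 0.0, -0.0]
ft_force: [1.4, 2.7, -1.1]
grip_width: 0.0259
```

```bash
python3 k1.py
```

```text
43.82 t6 0.225 Mz 0.025 F [ 2.7  2.1 -1.6] pos [0.5511 0.1342 0.1116] q6 2.101
```

>>> send_rows:
  deltas:
    - {"tx": 0, "ty": 0, "tz": 0, "rx": 0, "ry": 0, "rz": 0.08}
    - {"tx": 0, "ty": 0, "tz": 0, "rx": 0, "ry": 0, "rz": 0.08}

```text
time: 43.98
position: [0.5512, 0.1343, 0.1118]
tool_rot: [0.96, -0.281, 0.001, -0.0]
ft_force: [0.9, 3.3, -0.5]
grip_width: 0.026
```

```bash
python3 k1.py
```

```text
44.03 t6 0.298 Mz 0.176 F [ 1.5  3.  -0.3] pos [0.5512 0.1342 0.1118] q6 2.179
```

>>> send_rows:
  deltas:
    - {"tx": 0, "ty": 0, "tz": 0, "rx": 0, "ry": 0, "rz": 0.08}
    - {"tx": 0, "ty": 0, "tz": 0, "rx": 0, "ry": 0, "rz": 0.08}

```text
time: 44.2
position: [0.5512, 0.1342, 0.1118]
tool_rot: [0.948, -0.319, 0.001, -0.0]
ft_force: [2.2, 3.2, 1.0]
grip_width: 0.026
```

```bash
python3 k1.py
```

```text
44.25 t6 0.28 Mz 0.115 F [1.7 3.3 0.3] pos [0.5512 0.1342 0.1118] q6 2.259
```

>>> send_rows:
  deltas:
    - {"tx": 0, "ty": 0, "tz": 0, "rx": 0, "ry": 0, "rz": 0.08}
    - {"tx": 0, "ty": 0, "tz": 0, "rx": 0, "ry": 0, "rz": 0.08}

```text
time: 44.42
position: [0.5512, 0.1342, 0.1118]
tool_rot: [0.934, -0.356, 0.001, -0.0]
ft_force: [3.1, 2.2, -0.2]
grip_width: 0.026
```

```bash
python3 k1.py
```

```text
44.47 t6 0.272 Mz 0.133 F [3.1 3.4 0.2] pos [0.5512 0.1341 0.1118] q6 2.339
```

>>> send_rows:
  deltas:
    - {"tx": 0, "ty": 0, "tz": 0, "rx": 0, "ry": 0, "rz": 0.08}
    - {"tx": 0, "ty": 0, "tz": 0, "rx": 0, "ry": 0, "rz": 0.08}

```text
time: 44.63
position: [0.5512, 0.1341, 0.1118]
tool_rot: [0.919, -0.393, 0.0, -0.0]
ft_force: [1.8, 3.7, 1.0]
grip_width: 0.0262
```

```bash
python3 k1.py
```

```text
44.68 t6 0.276 Mz 0.089 F [2.4 3.6 0.8] pos [0.5512 0.1341 0.1118] q6 2.419
```

>>> send_rows:
  deltas:
    - {"tx": 0, "ty": 0, "tz": 0, "rx": 0, "ry": 0, "rz": 0.08}
    - {"tx": 0, "ty": 0, "tz": 0, "rx": 0, "ry": 0, "rz": 0.08}

```text
time: 44.85
position: [0.5512, 0.1341, 0.1118]
tool_rot: [0.903, -0.43, 0.0, -0.0]
ft_force: [2.4, 3.4, 1.4]
grip_width: 0.0263
```

```bash
python3 k1.py
```

```text
44.9 t6 0.281 Mz 0.102 F [3.4 4.4 1.5] pos [0.5512 0.1341 0.1118] q6 2.498
```

>>> send_rows:
  deltas:
    - {"tx": 0, "ty": 0, "tz": 0, "rx": 0, "ry": 0, "rz": 0.08}
    - {"tx": 0, "ty": 0, "tz": 0, "rx": 0, "ry": 0, "rz": 0.08}

```text
time: 45.07
position: [0.5512, 0.134, 0.1118]
tool_rot: [0.885, -0.465, 0.0, -0.0]
ft_force: [2.4, 3.4, 1.5]
grip_width: 0.0261
```

```bash
python3 k1.py
```

```text
45.12 t6 0.285 Mz 0.191 F [2.7 3.1 0.5] pos [0.5512 0.134  0.1118] q6 2.578
```

>>> send_rows:
  deltas:
    - {"tx": 0, "ty": 0, "tz": 0, "rx": 0, "ry": 0, "rz": 0.08}
    - {"tx": 0, "ty": 0, "tz": 0, "rx": 0, "ry": 0, "rz": 0.08}

```text
time: 45.28
position: [0.5511, 0.134, 0.1118]
tool_rot: [0.866, -0.5, 0.0, -0.0]
ft_force: [3.2, 3.1, 1.9]
grip_width: 0.0262
```

```bash
python3 k1.py; python3 k.py l
```

```text
45.33 t6 0.29 Mz 0.108 F [3.9 3.5 2. ] pos [0.5511 0.134  0.1118] q6 2.658
l 45.43 Mz [0.125 0.175] t6 [0.175 0.148] F tool [-2.1 -3.7 -1.5] q6 2.659
```

```bash
cat > cmp.py <<'E'
exec(open('ph.py').read().split('tiles=[]')[0])
psi=.04+np.pi/2-2.659; R,o=pose((.5511,.134,.1118),psi); items.append(('l',np.load('tt_l.npy'),R,o,psi+.67))
T=[]
for n_,im,R,o,b in [items[0],items[3],items[2],items[1],items[4],items[-1]]:
    t=ortho(im,R,o,hub,.102,b,n=111,s=.0004); t=cv2.resize(t,(262,262),interpolation=cv2.INTER_CUBIC); t=cv2.cvtColor(t,cv2.COLOR_RGB2BGR)
    t=cv2.convertScaleAbs(t,alpha=1.3); cv2.putText(t,n_,(3,14),0,.5,(0,0,255),1); T.append(t)
cv2.imwrite('pics/cmp.png',np.vstack([np.hstack(T[:3]),np.hstack(T[3:])]))
E
python3 cmp.py
python3 - <<'E'
exec(open('ph.py').read().split('tiles=[]')[0])
def on(R,o,xy,z):
    d=R@np.array([(xy[0]-K[0,2])/K[0,0],(xy[1]-K[1,2])/K[1,1],1]); return o+d*(z-o[2])/d[2]
# a: crop 205,175 x6 ; hub cap at z .116, band tip at z .108
psi=.04+np.pi/2-.641; R,o=pose((.5509,.1341,.1116),psi)
for hz,tz in((.116,.112),(.116,.110)):
    H=on(R,o,(205+288/6,175+378/6),hz); B=on(R,o,(205+70/6,175+95/6),tz); v=(B-H)[:2]; print(H,np.linalg.norm(v),np.degrees((np.arctan2(v[1],v[0])-psi+np.pi)%(2*np.pi)-np.pi))
# bar edges line: axis through band centre (90,120) and point near hub (200,265)
A=on(R,o,(205+92/6,175+117/6),.114);B=on(R,o,(205+205/6,175+265/6),.114); v=(A-B)[:2]; print(np.degrees(np.arctan2(v[1],v[0])-psi))
E
```

```text
[0.54992981 0.13240657 0.116     ] 0.03378016555555763 37.05868383120656
[0.54992981 0.13240657 0.116     ] 0.03344406228342888 38.03320389714425
34.94847492158959
```

```bash
cat > ph3.py <<'E'
src=open('ph2.py').read()
src=src.replace("    z=np.sum((rad[ok]","    S[n_]=(ang[ok],rad[ok])\n    z=np.sum((rad[ok]").replace("rows=[]","rows=[];S={}",1)
src=src.replace("for k,pos,q6 in [('h'","for k,pos,q6 in [('l',(.5511,.134,.1118),2.659),('h'")
import io,contextlib
with contextlib.redirect_stdout(io.StringIO()): exec(src)
def hp(a,r):
    out=np.empty_like(r)
    for i in range(len(a)):
        d=np.abs((a-a[i]+np.pi)%(2*np.pi)-np.pi)<np.radians(20); out[i]=r[i]-r[d].mean()
    return out
for N in range(10,25):
    print(N,[round(abs(np.mean(hp(*S[k])*np.exp(-1j*N*S[k][0]))),2) for k in S])
print(list(S))
for N in (12,15,16,18):
    print(N,360/N,{k:round(np.degrees(np.angle(np.mean(hp(*S[k])*np.exp(-1j*N*S[k][0]))))/N,1) for k in S})
E
python3 ph3.py
```

```text
10 [np.float64(0.28), np.float64(0.19), np.float64(0.14), np.float64(0.26), np.float64(0.03), np.float64(0.09), np.float64(0.1), np.float64(0.12), np.float64(0.09), np.float64(0.07), np.float64(0.08), np.float64(0.1)]
11 [np.float64(0.06), np.float64(0.19), np.float64(0.08), np.float64(0.11), np.float64(0.17), np.float64(0.22), np.float64(0.21), np.float64(0.23), np.float64(0.17), np.float64(0.17), np.float64(0.17), np.float64(0.14)]
12 [np.float64(0.3), np.float64(0.29), np.float64(0.28), np.float64(0.29), np.float64(0.23), np.float64(0.25), np.float64(0.3), np.float64(0.28), np.float64(0.24), np.float64(0.28), np.float64(0.26), np.float64(0.2)]
13 [np.float64(0.08), np.float64(0.06), np.float64(0.14), np.float64(0.12), np.float64(0.09), np.float64(0.07), np.float64(0.1), np.float64(0.04), np.float64(0.09), np.float64(0.09), np.float64(0.08), np.float64(0.07)]
14 [np.float64(0.06), np.float64(0.13), np.float64(0.15), np.float64(0.03), np.float64(0.11), np.float64(0.09), np.float64(0.06), np.float64(0.08), np.float64(0.12), np.float64(0.07), np.float64(0.08), np.float64(0.19)]
15 [np
[... 2699 characters left out ...]
e': np.float64(-9.0), 'g': np.float64(-8.8), 'l': np.float64(-10.5), 'h': np.float64(-9.3), 'i': np.float64(-8.6), 'j': np.float64(-8.1)}
16 22.5 {'w9': np.float64(-4.1), 'w13': np.float64(7.7), 'w19': np.float64(3.6), 'w21': np.float64(6.0), 'a': np.float64(0.6), 'c': np.float64(5.5), 'e': np.float64(4.8), 'g': np.float64(1.7), 'l': np.float64(2.1), 'h': np.float64(4.6), 'i': np.float64(6.3), 'j': np.float64(5.6)}
18 20.0 {'w9': np.float64(3.0), 'w13': np.float64(3.0), 'w19': np.float64(-1.1), 'w21': np.float64(-7.9), 'a': np.float64(5.4), 'c': np.float64(6.5), 'e': np.float64(6.5), 'g': np.float64(6.5), 'l': np.float64(5.5), 'h': np.float64(7.0), 'i': np.float64(7.6), 'j': np.float64(8.6)}
```

>>> send_rows:
  deltas:
    - {"tx": 0, "ty": 0, "tz": 0, "rx": 0, "ry": 0, "rz": -0.05}
    - {"tx": 0, "ty": 0, "tz": -1.5, "rx": 0, "ry": 0, "rz": -0.12}
    - {"tx": 0, "ty": 0, "tz": -3, "rx": 0, "ry": 0, "rz": -0.24}
    - {"tx": 0, "ty": 0, "tz": -3, "rx": 0, "ry": 0, "rz": -0.36}
    - {"tx": 0, "ty": 0, "tz": -3, "rx": 0, "ry": 0, "rz": -0.48}
  claw: 5

```text
time: 45.85
position: [0.5489, 0.133, 0.1416]
tool_rot: [0.961, -0.277, -0.002, 0.001]
ft_force: [0.9, 0.3, -0.4]
grip_width: 0.0477
```

```bash
python3 s.py
python3 - <<'E'
from h import *
c=cam('wrist'); save(c,'w40.png')
np.save('w40.npy',dict(intrinsics=c['intrinsics'],Rcw=c['Rcw'],o=c['o'],z_map=c['z_map'],color=c['color']))
E
```

```text
45.85 [0.5489 0.133  0.1416] F world [ 0.9  0.3 -0.4] F tool [ 0.6 -0.7  0.4] M [0.026 0.095 0.017] Mtool [-0.029 -0.094 -0.017] w 0.0477 psi -0.562 q1,q6 [0.04 2.17]
```

```bash
cat > ph4.py <<'E'
import sys
from h import *
src=open('ph2.py').read().split("from scipy.optimize")[0]
exec(src)
d=np.load(sys.argv[1]+'.npy',allow_pickle=True).item(); 
hx,hy,ax,ay,bx,by=[float(v)/1.5 for v in sys.argv[2:8]]  # hub, band end, other end (1.5x px)
H=onz(d,(hx,hy),.116); A=onz(d,(ax,ay),.112); B=onz(d,(bx,by),.112); v=A-B
b=np.arctan2(v[1],v[0]); print('hub',H.round(4),'band heading',b.round(3),'len',np.linalg.norm(v).round(4))
items=[(sys.argv[1],d['color'],d['Rcw'],d['o'],b)]
body=open('ph3.py').read()
src2="rows=[]"+open('ph2.py').read().split("rows=[]")[1]
src2=src2.replace("    z=np.sum((rad[ok]","    S[n_]=(ang[ok],rad[ok])\n    z=np.sum((rad[ok]").replace("rows=[]","rows=[];S={}",1)
exec(src2)
E
python3 ph4.py w40 374 322 315 347 447 291
```

```text
hub [0.5523 0.1333 0.116 ] band heading 1.435 len 0.0652
w40 centre off mm 1.5 1.25 phase deg -7.3 amp 0.17 373
```

```bash
python3 - <<'E'
import cv2,numpy as np
a=cv2.imread('pics/side7.png'); a=cv2.resize(a,(512,384),interpolation=cv2.INTER_AREA)
b=cv2.cvtColor(np.load('si30.npy'),cv2.COLOR_RGB2BGR)
def cr(i): return cv2.resize(i[186:214,228:262],None,fx=11,fy=11,interpolation=cv2.INTER_CUBIC)
cv2.imwrite('pics/pin.png',np.hstack([cr(a),cr(b)]))
E
python3 - <<'E'
from h import *
go([0.551,0.1343,0.1416],-0.562)
E
cat h.py | tail -30; cat k1.py k.py; cat s.py
```

```text
t [ 0.14 -0.25 -0.05] r [0.004 0.003 0.004] n 0.06902949613720706 0.05283043701628609
    else:
        T=np.array(c['tool_from_camera']); Rt=Ro.from_quat(o['tool_rot']).as_matrix()
        c['Rcw']=Rt@T[:3,:3]; c['o']=Rt@T[:3,3]+np.array(o['position'])
    return c
def ray(c,xy):
    d=np.linalg.inv(c['intrinsics'])@np.array([xy[0],xy[1],1.]); return c['Rcw']@d
def onz(c,xy,z):
    d=ray(c,xy); return c['o']+d*(z-c['o'][2])/d[2]
def dep(c,xy):
    u,v=int(round(xy[0])),int(round(xy[1])); return c['o']+ray(c,xy)*c['z_map'][v,u]
def proj(c,X):
    p=np.array(c['intrinsics'])@(c['Rcw'].T@(np.array(X)-c['o'])); return p[:2]/p[2]
def save(c,n,s=1.5):
    im=cv2.cvtColor(c['color'],cv2.COLOR_RGB2BGR); cv2.imwrite('pics/'+n,cv2.resize(im,None,fx=s,fy=s))
def go(pos,yaw=None,o=None):
    """delta in tool axes (cm, rad) to world pos and yaw of tool x axis (tool down)"""
    o=o or robot.get_obs(); R=Ro.from_quat(o['tool_rot']).as_matrix()
    t=R.T@(np.array(pos)-np.array(o['position']))*100
    if yaw is None: r=np.zeros(3)
    else:
        Rt=np.array([[np.cos(yaw),np.sin(yaw),0],[np.sin(
[... 1132 characters left out ...]
und([a[1] for a in A],3),'F tool',(R.T@o['ft_force']).round(1),'q6',round(o['q'][5],3))
np.save('tt_%s.npy'%sys.argv[1],c['color'])
g=c['color'][170:265,190:310]; cv2.imwrite('pics/t_%s.png'%sys.argv[1],cv2.resize(cv2.cvtColor(g,cv2.COLOR_RGB2BGR),None,fx=3,fy=3,interpolation=cv2.INTER_CUBIC))
from h import *
o={k:np.array(v,float) for k,v in robot.get_obs().items()}; R=Ro.from_quat(o['tool_rot']).as_matrix()
print(o['time'].round(2),o['position'].round(4),'F world',o['ft_force'].round(1),'F tool',(R.T@o['ft_force']).round(1),'M',o['moment'].round(3),'Mtool',(R.T@o['moment']).round(3),'w',round(float(o['grip_width']),4),'psi',np.arctan2(R[1,0],R[0,0]).round(3),'q1,q6',o['q'][[0,5]].round(2))
```

>>> send_rows:
  deltas:
    - {"tx": 0.14, "ty": -0.25, "tz": 0, "rx": 0, "ry": 0, "rz": -0.124}
    - {"tx": 0.14, "ty": -0.25, "tz": 0, "rx": 0, "ry": 0, "rz": -0.248}
    - {"tx": 0.14, "ty": -0.25, "tz": 0, "rx": 0, "ry": 0, "rz": -0.372}
    - {"tx": 0.14, "ty": -0.25, "tz": 0, "rx": 0, "ry": 0, "rz": -0.496}
    - {"tx": 0.14, "ty": -0.25, "tz": 0, "rx": 0, "ry": 0, "rz": -0.62}
  claw: 5

```text
time: 46.32
position: [0.5509, 0.1344, 0.1405]
tool_rot: [1.0, 0.028, -0.003, 0.001]
ft_force: [-0.9, -0.1, -0.5]
grip_width: 0.0499
```

>>> send_rows:
  deltas:
    - {"tx": 0, "ty": 0, "tz": 0, "rx": 0, "ry": 0, "rz": -0.124}
    - {"tx": 0, "ty": 0, "tz": 0, "rx": 0, "ry": 0, "rz": -0.248}
    - {"tx": 0, "ty": 0, "tz": 0, "rx": 0, "ry": 0, "rz": -0.372}
    - {"tx": 0, "ty": 0, "tz": 0, "rx": 0, "ry": 0, "rz": -0.496}
    - {"tx": 0, "ty": 0, "tz": 0, "rx": 0, "ry": 0, "rz": -0.62}

```text
time: 46.73
position: [0.5509, 0.1344, 0.1405]
tool_rot: [0.944, 0.331, -0.003, -0.0]
ft_force: [0.0, 0.2, 0.5]
grip_width: 0.0503
```

>>> send_rows:
  deltas:
    - {"tx": 0, "ty": 0, "tz": 0, "rx": 0, "ry": 0, "rz": -0.124}
    - {"tx": 0, "ty": 0, "tz": 0, "rx": 0, "ry": 0, "rz": -0.248}
    - {"tx": 0, "ty": 0, "tz": 0, "rx": 0, "ry": 0, "rz": -0.372}
    - {"tx": 0, "ty": 0, "tz": 0, "rx": 0, "ry": 0, "rz": -0.496}
    - {"tx": 0, "ty": 0, "tz": 0, "rx": 0, "ry": 0, "rz": -0.62}

```text
time: 47.15
position: [0.5509, 0.1344, 0.1405]
tool_rot: [0.797, 0.603, -0.003, -0.001]
ft_force: [0.1, 0.5, 0.3]
grip_width: 0.0502
```

>>> send_rows:
  deltas:
    - {"tx": 0, "ty": 0, "tz": 0, "rx": 0, "ry": 0, "rz": -0.124}
    - {"tx": 0, "ty": 0, "tz": 0, "rx": 0, "ry": 0, "rz": -0.248}
    - {"tx": 0, "ty": 0, "tz": 0, "rx": 0, "ry": 0, "rz": -0.372}
    - {"tx": 0, "ty": 0, "tz": 0, "rx": 0, "ry": 0, "rz": -0.496}
    - {"tx": 0, "ty": 0, "tz": 0, "rx": 0, "ry": 0, "rz": -0.62}

```text
time: 47.57
position: [0.5509, 0.1344, 0.1405]
tool_rot: [0.575, 0.818, -0.002, -0.002]
ft_force: [0.3, 0.6, 0.6]
grip_width: 0.0497
```

>>> send_rows:
  deltas:
    - {"tx": 0, "ty": 0, "tz": 0, "rx": 0, "ry": 0, "rz": -0.124}
    - {"tx": 0, "ty": 0, "tz": 0, "rx": 0, "ry": 0, "rz": -0.248}
    - {"tx": 0, "ty": 0, "tz": 0, "rx": 0, "ry": 0, "rz": -0.372}
    - {"tx": 0, "ty": 0, "tz": 0, "rx": 0, "ry": 0, "rz": -0.496}
    - {"tx": 0, "ty": 0, "tz": 0, "rx": 0, "ry": 0, "rz": -0.62}

```text
time: 47.98
position: [0.5509, 0.1344, 0.1404]
tool_rot: [0.299, 0.954, -0.002, -0.002]
ft_force: [0.1, -0.1, 0.4]
grip_width: 0.0501
```

>>> send_rows:
  deltas:
    - {"tx": 0, "ty": 0, "tz": 0, "rx": 0, "ry": 0, "rz": -0.124}
    - {"tx": 0, "ty": 0, "tz": 0, "rx": 0, "ry": 0, "rz": -0.248}
    - {"tx": 0, "ty": 0, "tz": 0, "rx": 0, "ry": 0, "rz": -0.372}
    - {"tx": 0, "ty": 0, "tz": 0, "rx": 0, "ry": 0, "rz": -0.496}
    - {"tx": 0, "ty": 0, "tz": 0, "rx": 0, "ry": 0, "rz": -0.62}

```text
time: 48.4
position: [0.5509, 0.1344, 0.1404]
tool_rot: [-0.007, 1.0, -0.001, -0.003]
ft_force: [-0.5, 0.1, 0.0]
grip_width: 0.0501
```

>>> send_rows:
  deltas:
    - {"tx": 0, "ty": 0, "tz": 0, "rx": 0, "ry": 0, "rz": -0.124}
    - {"tx": 0, "ty": 0, "tz": 0, "rx": 0, "ry": 0, "rz": -0.248}
    - {"tx": 0, "ty": 0, "tz": 0, "rx": 0, "ry": 0, "rz": -0.372}
    - {"tx": 0, "ty": 0, "tz": 0, "rx": 0, "ry": 0, "rz": -0.496}
    - {"tx": 0, "ty": 0, "tz": 0, "rx": 0, "ry": 0, "rz": -0.62}

```text
time: 48.82
position: [0.5509, 0.1344, 0.1405]
tool_rot: [-0.312, 0.95, 0.0, -0.003]
ft_force: [-0.0, -0.1, 0.3]
grip_width: 0.05
```

```bash
python3 s.py
python3 - <<'E'
from h import *
c=cam('wrist'); save(c,'A1.png')
go([0.551,0.1343,0.1095],3.88)
s=robot.camera('side'); np.save('side_A1.npy',s['color'])
E
```

```text
48.82 [0.5509 0.1344 0.1405] F world [-0.  -0.1  0.3] F tool [ 0.1 -0.1 -0.3] M [ 0.026  0.047 -0.037] Mtool [-0.049  0.022  0.037] w 0.05 psi -2.508 q1,q6 [ 0.04 -2.16]
t [-0.01 -0.01  3.1 ] r [ 0.002 -0.005 -0.101] n 0.743265469828223 0.8060732604015098
```

View pics/A1.png

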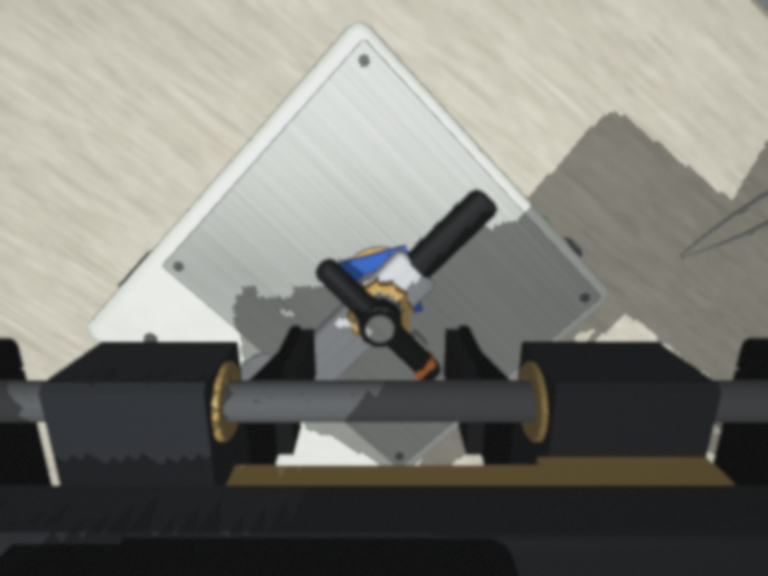

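The wrist picture shows the bar diagonal between the open fingers, with the unbanded end at (330,268) and the banded end at (428,368). It is clear of both fingers, so I can lower.

>>> send_rows:
  deltas:
    - {"tx": 0, "ty": 0, "tz": 1.5, "rx": 0, "ry": 0, "rz": -0.04}
    - {"tx": 0, "ty": 0, "tz": 3.0, "rx": 0, "ry": 0, "rz": -0.04}
    - {"tx": 0, "ty": 0, "tz": 3.0, "rx": 0, "ry": 0, "rz": 0.03}
    - {"tx": 0, "ty": 0, "tz": 3.0, "rx": 0, "ry": 0, "rz": 0.1}
    - {"tx": 0, "ty": 0, "tz": 3.0, "rx": 0, "ry": 0, "rz": 0.2}

```text
time: 49.33
position: [0.5516, 0.1347, 0.1105]
tool_rot: [-0.209, 0.978, -0.0, -0.002]
ft_force: [0.1, -1.1, -0.0]
grip_width: 0.0499
```

```bash
python3 k1.py; python3 k1.py
```

```text
49.38 t6 0.165 Mz 0.003 F [-0.5 -0.4  0.4] pos [0.5515 0.1348 0.1106] q6 -1.943
49.43 t6 0.447 Mz 0.025 F [-0.3  0.1  0.1] pos [0.5518 0.1348 0.1108] q6 -1.952
```

>>> send_rows:
  deltas:
    - {"tx": 0, "ty": 0, "tz": 0, "rx": 0, "ry": 0, "rz": 0.1}
    - {"tx": 0, "ty": 0, "tz": 0, "rx": 0, "ry": 0, "rz": 0.2}
    - {"tx": 0, "ty": 0, "tz": 0, "rx": 0, "ry": 0, "rz": 0.3}
    - {"tx": 0, "ty": 0, "tz": 0, "rx": 0, "ry": 0, "rz": 0.4}

```text
time: 49.77
position: [0.5512, 0.1349, 0.1109]
tool_rot: [-0.012, 1.0, -0.001, -0.002]
ft_force: [-0.7, -0.1, -0.4]
grip_width: 0.05
```

```bash
python3 k1.py; python3 k1.py;python3 - <<'E'
from h import *
c=cam('wrist'); save(c,'A2.png')
E
```

```text
49.82 t6 0.293 Mz 0.05 F [-1.5 -0.5 -0.4] pos [0.5513 0.1349 0.1109] q6 -1.548
49.87 t6 0.492 Mz 0.029 F [-0.4 -0.6 -1. ] pos [0.5514 0.1349 0.1109] q6 -1.556
```

View pics/A2.png

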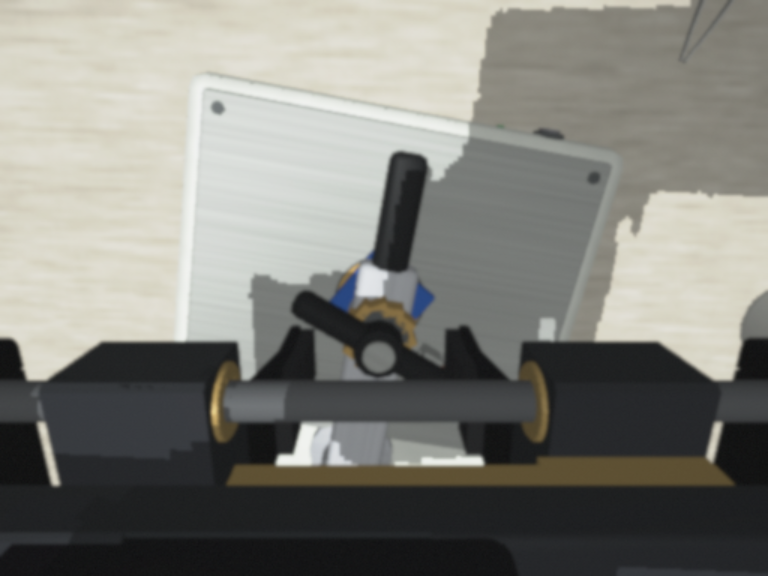

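>>> send_rows:
  deltas:
    - {"tx": 0, "ty": 0, "tz": 0, "rx": 0, "ry": 0, "rz": 0.1}
    - {"tx": 0, "ty": 0, "tz": 0, "rx": 0, "ry": 0, "rz": 0.2}
    - {"tx": 0, "ty": 0, "tz": 0, "rx": 0, "ry": 0, "rz": 0.3}
    - {"tx": 0, "ty": 0, "tz": 0, "rx": 0, "ry": 0, "rz": 0.4}
    - {"tx": 0, "ty": 0, "tz": 0, "rx": 0, "ry": 0, "rz": 0.5}

```text
time: 50.33
position: [0.5518, 0.135, 0.1111]
tool_rot: [0.234, 0.972, -0.001, -0.002]
ft_force: [-2.5, -2.0, 0.4]
grip_width: 0.05
```

```bash
python3 k1.py
```

```text
50.38 t6 0.331 Mz 0.131 F [-2.5 -0.7 -1.2] pos [0.5518 0.135  0.1111] q6 -1.05
```

>>> send_rows:
  deltas:
    - {"tx": 0, "ty": 0, "tz": 0, "rx": 0, "ry": 0, "rz": 0.1}
    - {"tx": 0, "ty": 0, "tz": 0, "rx": 0, "ry": 0, "rz": 0.2}
    - {"tx": 0, "ty": 0, "tz": 0, "rx": 0, "ry": 0, "rz": 0.3}

```text
time: 50.63
position: [0.552, 0.1348, 0.1112]
tool_rot: [0.376, 0.927, -0.001, -0.001]
ft_force: [-3.1, -1.6, -0.2]
grip_width: 0.0499
```

```bash
python3 k1.py
```

```text
50.68 t6 0.356 Mz 0.13 F [-2.6 -2.6 -0.4] pos [0.552  0.1349 0.1112] q6 -0.751
```

>>> send_rows:
  deltas:
    - {"tx": 0, "ty": 0, "tz": 0, "rx": 0, "ry": 0, "rz": 0.1}
    - {"tx": 0, "ty": 0, "tz": 0, "rx": 0, "ry": 0, "rz": 0.2}

```text
time: 50.85
position: [0.552, 0.1348, 0.1112]
tool_rot: [0.466, 0.885, -0.001, -0.001]
ft_force: [-2.4, -2.9, 0.0]
grip_width: 0.0499
```

```bash
python3 k1.py;python3 - <<'E'
from h import *
c=cam('wrist'); save(c,'A3.png')
E
```

```text
50.9 t6 0.368 Mz 0.096 F [-2.2 -2.5  0.6] pos [0.552  0.1348 0.1112] q6 -0.553
```

View pics/A3.png

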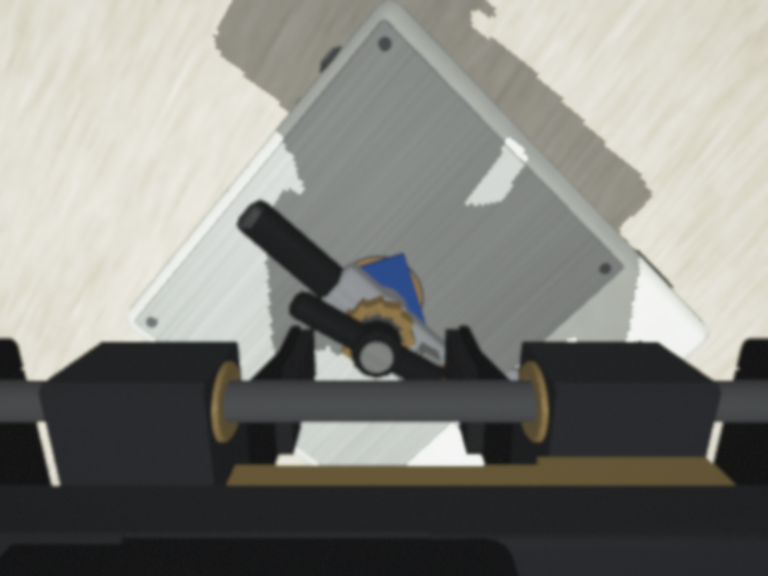

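>>> send_rows:
  deltas:
    - {"tx": 0, "ty": 0, "tz": 0, "rx": 0, "ry": 0, "rz": 0.12}

```text
time: 51.03
position: [0.5522, 0.1347, 0.1113]
tool_rot: [0.517, 0.856, -0.001, -0.001]
ft_force: [-3.4, -3.2, 0.4]
grip_width: 0.0501
```

```bash
python3 k1.py
```

```text
51.08 t6 0.259 Mz 0.15 F [-3.4 -2.4  0.8] pos [0.5522 0.1348 0.1113] q6 -0.432
```

>>> send_rows:
  deltas:
    - {"tx": 0, "ty": 0, "tz": 0, "rx": 0, "ry": 0, "rz": 0.12}

```text
time: 51.17
position: [0.5522, 0.1347, 0.1113]
tool_rot: [0.567, 0.824, -0.001, -0.001]
ft_force: [-4.1, -3.5, 0.7]
grip_width: 0.0501
```

```bash
python3 k1.py
```

```text
51.22 t6 0.3 Mz 0.142 F [-3.2 -3.4  0.6] pos [0.5522 0.1347 0.1113] q6 -0.313
```

>>> send_rows:
  deltas:
    - {"tx": 0, "ty": 0, "tz": 0, "rx": 0, "ry": 0, "rz": 0.12}

```text
time: 51.3
position: [0.5522, 0.1347, 0.1113]
tool_rot: [0.615, 0.788, -0.001, -0.001]
ft_force: [-3.2, -2.9, 2.1]
grip_width: 0.05
```

```bash
python3 k1.py
```

```text
51.35 t6 0.351 Mz 0.179 F [-3.5 -4.3  0.7] pos [0.5522 0.1347 0.1113] q6 -0.194
```

>>> send_rows:
  deltas:
    - {"tx": 0, "ty": 0, "tz": 0, "rx": 0, "ry": 0, "rz": 0.12}

```text
time: 51.43
position: [0.5522, 0.1346, 0.1114]
tool_rot: [0.661, 0.75, -0.001, -0.0]
ft_force: [-3.1, -4.9, 1.5]
grip_width: 0.0502
```

```bash
python3 k1.py
```

```text
51.48 t6 0.349 Mz 0.153 F [-3.2 -3.4  0.8] pos [0.5522 0.1346 0.1113] q6 -0.074
```

>>> send_rows:
  deltas:
    - {"tx": 0, "ty": 0, "tz": 0, "rx": 0, "ry": 0, "rz": 0.12}

```text
time: 51.57
position: [0.5525, 0.1347, 0.1114]
tool_rot: [0.705, 0.709, -0.001, -0.0]
ft_force: [-2.0, -4.1, 1.4]
grip_width: 0.05
```

```bash
python3 k1.py
python3 - <<'E'
from h import *
c=cam('wrist'); save(c,'A4.png')
s=robot.camera('side'); np.save('side_A4.npy',s['color']); cv2.imwrite('pics/A4s.png',cv2.cvtColor(s['color'],cv2.COLOR_RGB2BGR))
E
ls *.npy
```

```text
51.62 t6 0.241 Mz 0.055 F [-2.1 -2.2 -0.4] pos [0.5531 0.1349 0.1115] q6 0.046
si30.npy
side_A1.npy
side_A4.npy
tt_a.npy
tt_b.npy
tt_c.npy
tt_d.npy
tt_e.npy
tt_f.npy
tt_g.npy
tt_h.npy
tt_i.npy
tt_j.npy
tt_l.npy
w1.npy
w13.npy
w19.npy
w21.npy
w40.npy
w9.npy
```

View pics/A4s.png

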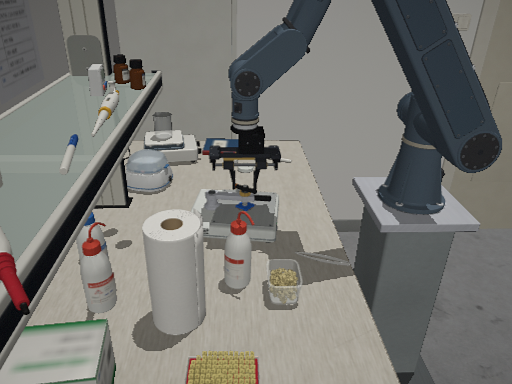

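View pics/A4.png

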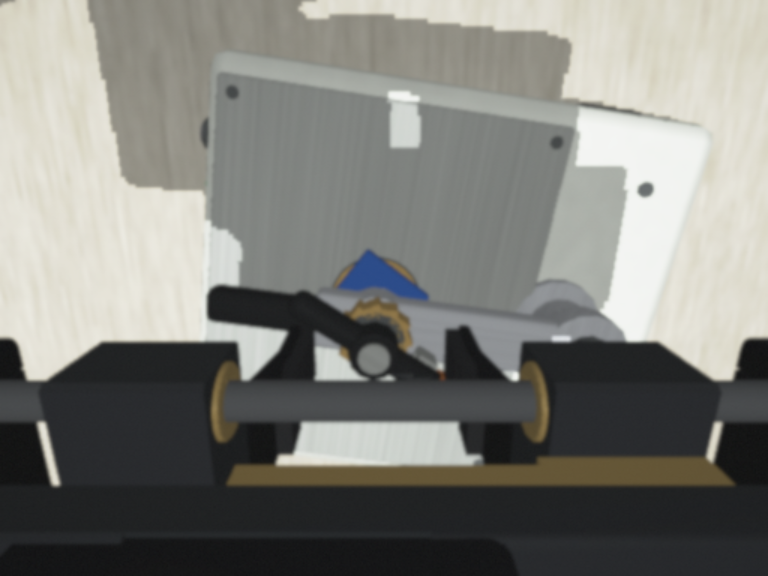

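>>> send_rows:
  deltas:
    - {"tx": 0, "ty": 0, "tz": 0, "rx": 0, "ry": 0, "rz": 0.12}

```text
time: 51.8
position: [0.553, 0.1349, 0.1115]
tool_rot: [0.747, 0.665, -0.001, 0.0]
ft_force: [-3.0, -3.1, 0.1]
grip_width: 0.0502
```

```bash
python3 k1.py
```

```text
51.85 t6 0.186 Mz 0.119 F [-1.4 -1.9  0. ] pos [0.5533 0.1351 0.1115] q6 0.167
```

>>> send_rows:
  deltas:
    - {"tx": 0, "ty": 0, "tz": 0, "rx": 0, "ry": 0, "rz": 0.12}

```text
time: 51.93
position: [0.5533, 0.1352, 0.1115]
tool_rot: [0.785, 0.619, -0.0, 0.0]
ft_force: [-2.9, -4.7, 0.3]
grip_width: 0.0502
```

```bash
python3 k1.py
```

```text
51.98 t6 0.23 Mz 0.04 F [-3.3 -2.1 -0. ] pos [0.5535 0.1353 0.1115] q6 0.287
```

>>> send_rows:
  deltas:
    - {"tx": 0, "ty": 0, "tz": 0, "rx": 0, "ry": 0, "rz": 0.12}

```text
time: 52.07
position: [0.5535, 0.1353, 0.1115]
tool_rot: [0.821, 0.571, 0.0, 0.0]
ft_force: [-2.1, -1.8, 0.3]
grip_width: 0.0499
```

```bash
python3 k1.py
```

```text
52.12 t6 0.222 Mz 0.067 F [-1.5 -2.3 -1. ] pos [0.5536 0.1355 0.1116] q6 0.406
```

>>> send_rows:
  deltas:
    - {"tx": 0, "ty": 0, "tz": 0, "rx": 0, "ry": 0, "rz": 0.12}

```text
time: 52.2
position: [0.5537, 0.1354, 0.1116]
tool_rot: [0.853, 0.521, 0.0, 0.0]
ft_force: [-2.0, -3.3, -0.5]
grip_width: 0.05
```

```bash
python3 k1.py
```

```text
52.25 t6 0.22 Mz 0.087 F [-1.2 -2.5 -1.2] pos [0.5538 0.1355 0.1116] q6 0.525
```

>>> send_rows:
  deltas:
    - {"tx": 0, "ty": 0, "tz": 0, "rx": 0, "ry": 0, "rz": 0.1}

```text
time: 52.33
position: [0.5536, 0.1354, 0.1116]
tool_rot: [0.878, 0.478, 0.0, 0.0]
ft_force: [-1.8, -2.6, -0.6]
grip_width: 0.05
```

```bash
python3 k1.py; python3 k1.py; python3 k1.py
python3 - <<'E'
from h import *
c=cam('wrist'); save(c,'A5.png')
E
```

```text
52.38 t6 0.208 Mz 0.058 F [-2.  -1.4 -0.3] pos [0.5536 0.1355 0.1116] q6 0.624
52.43 t6 0.459 Mz 0.038 F [-0.9 -2.2 -0.7] pos [0.5536 0.1355 0.1116] q6 0.617
52.48 t6 0.154 Mz 0.117 F [-1.8 -2.  -1.1] pos [0.5536 0.1355 0.1116] q6 0.617
```

View pics/A5.png

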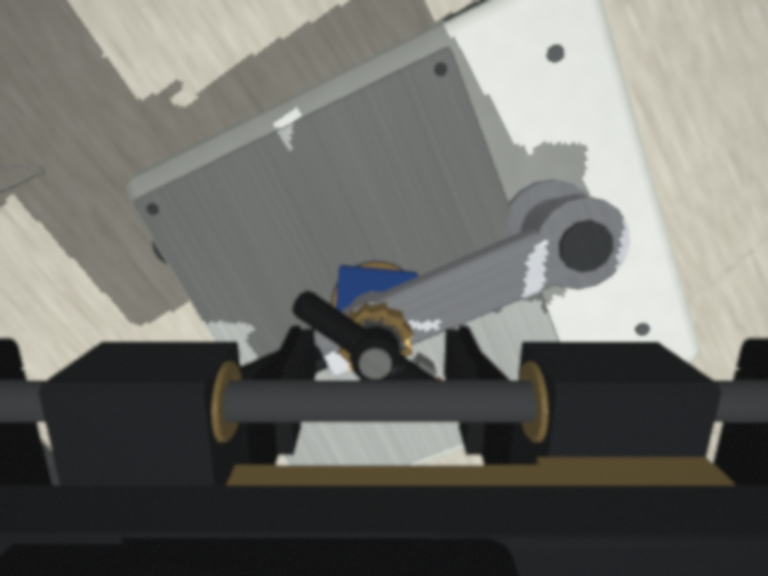

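>>> send_rows:
  deltas:
    - {"tx": 0, "ty": 0, "tz": 0, "rx": 0, "ry": 0, "rz": -0.08}
    - {"tx": 0, "ty": 0, "tz": 0, "rx": 0, "ry": 0, "rz": -0.16}
    - {"tx": 0, "ty": 0, "tz": 0, "rx": 0, "ry": 0, "rz": -0.24}
    - {"tx": 0, "ty": 0, "tz": 0, "rx": 0, "ry": 0, "rz": -0.32}
    - {"tx": 0, "ty": 0, "tz": 0, "rx": 0, "ry": 0, "rz": -0.4}

```text
time: 52.95
position: [0.5533, 0.136, 0.1115]
tool_rot: [0.765, 0.644, 0.0, -0.0]
ft_force: [-2.1, -1.0, -0.1]
grip_width: 0.0498
```

```bash
python3 k1.py
python3 - <<'E'
from h import *
c=cam('wrist'); save(c,'A6.png')
E
```

```text
53.0 t6 -0.109 Mz 0.046 F [-2.4 -0.8 -0.4] pos [0.5532 0.1359 0.1115] q6 0.213
```

View pics/A6.png

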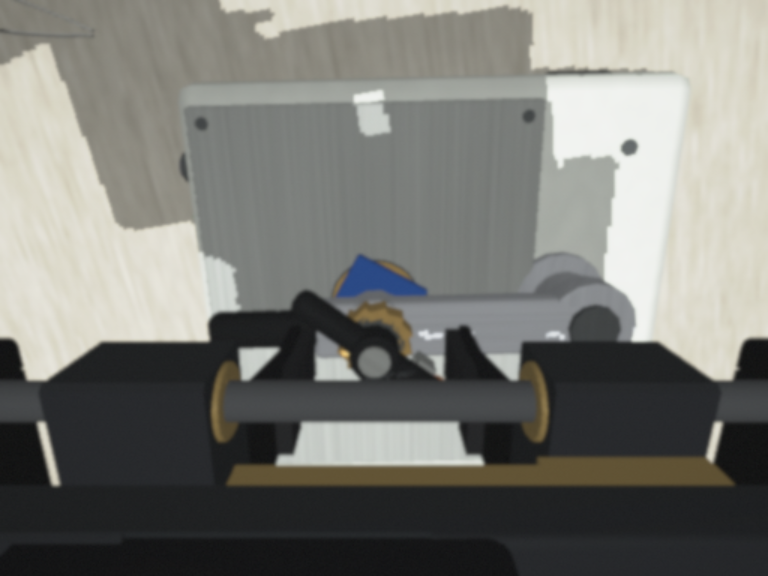

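Run:
```python
import cv2,numpy as np
r=[]
for n in ['A3','A4','A5','A6']:
    g=cv2.imread(f'pics/{n}.png')[280:390,280:460]; r.append(cv2.resize(g,None,fx=2.2,fy=2.2,interpolation=cv2.INTER_CUBIC))
cv2.imwrite('pics/cmp1.png',np.vstack([np.hstack(r[:2]),np.hstack(r[2:])]))
```

```text
(no output)
```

View pics/cmp1.png

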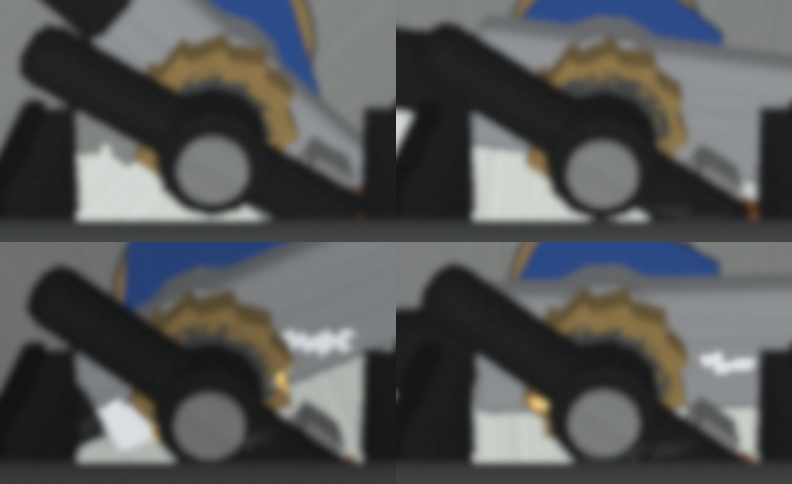

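```bash
cat > st.py <<'E'
import sys
from h import *
n=sys.argv[1]
c=robot.camera('wrist'); o=robot.get_obs()
print(n,round(o['time'],2),'Mz',round(o['moment'][2],3),'F',np.round(o['ft_force'],1),'q6',round(o['q'][5],3))
g=c['color'][187:260,187:307]; cv2.imwrite('pics/st_%s.png'%n,cv2.resize(cv2.cvtColor(g,cv2.COLOR_RGB2BGR),None,fx=3,fy=3,interpolation=cv2.INTER_CUBIC))
E
python3 st.py 0
```

```text
0 53.1 Mz 0.035 F [-1.8 -1.3 -0.2] q6 0.223
```

>>> send_rows:
  deltas:
    - {"tx": 0, "ty": 0, "tz": 0, "rx": 0, "ry": 0, "rz": 0.12}

```text
time: 53.18
position: [0.553, 0.1352, 0.1115]
tool_rot: [0.805, 0.593, -0.0, 0.0]
ft_force: [-2.2, -4.3, 1.7]
grip_width: 0.05
```

```bash
python3 st.py 1
```

```text
1 53.23 Mz 0.12 F [-1.8 -2.7  0. ] q6 0.353
```

>>> send_rows:
  deltas:
    - {"tx": 0, "ty": 0, "tz": 0, "rx": 0, "ry": 0, "rz": 0.12}

```text
time: 53.32
position: [0.5528, 0.1348, 0.1116]
tool_rot: [0.839, 0.544, -0.001, 0.0]
ft_force: [-3.1, -4.2, 1.2]
grip_width: 0.0499
```

```bash
python3 st.py 2
```

```text
2 53.37 Mz 0.178 F [-3.5 -4.   0.8] q6 0.471
```

>>> send_rows:
  deltas:
    - {"tx": 0, "ty": 0, "tz": 0, "rx": 0, "ry": 0, "rz": 0.12}

```text
time: 53.45
position: [0.5527, 0.1346, 0.1115]
tool_rot: [0.87, 0.494, -0.001, 0.0]
ft_force: [-3.2, -5.3, 0.9]
grip_width: 0.05
```

```bash
python3 st.py 3
```

```text
3 53.5 Mz 0.165 F [-2.7 -3.   1.3] q6 0.59
```

>>> send_rows:
  deltas:
    - {"tx": 0, "ty": 0, "tz": 0, "rx": 0, "ry": 0, "rz": 0.12}

```text
time: 53.58
position: [0.5525, 0.1345, 0.1115]
tool_rot: [0.898, 0.441, -0.001, 0.0]
ft_force: [-3.5, -4.6, 0.5]
grip_width: 0.05
```

```bash
python3 st.py 4
python3 - <<'E'
import cv2,numpy as np
r=[cv2.imread(f'pics/st_{i}.png') for i in range(5)]; r.append(r[0]*0)
r=[cv2.resize(x,(260,158)) for x in r]
cv2.imwrite('pics/st.png',np.vstack([np.hstack(r[:3]),np.hstack(r[3:])]))
E
```

```text
4 53.63 Mz 0.108 F [-3.  -4.6  1.1] q6 0.71
```

View pics/st.png

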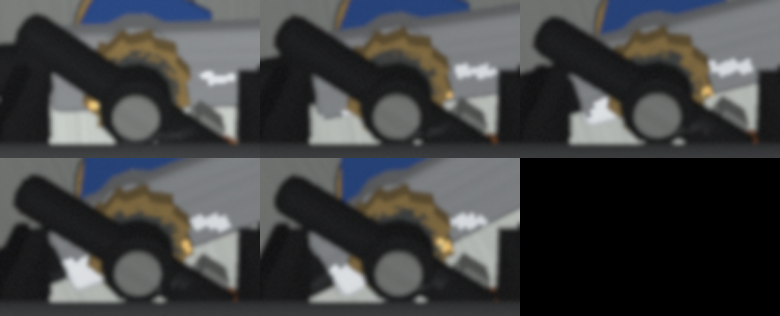

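```bash
ls -t pics | head -80 | tr '\n' ' '; cat ph4.py; ls -la *.npy
python3 - <<'E'
import numpy as np
for n in ['w1','w9','w13','w19','w21','w40','si30']:
    a=np.load(n+'.npy',allow_pickle=True)
    print(n,a.shape, list(a.item().keys()) if a.shape==() else '')
E
```

```text
st.png st_4.png st_3.png st_2.png st_1.png st_0.png cmp1.png A6.png A5.png A4s.png A4.png A3.png A2.png A1.png pin.png pol2.png w40.png cmp.png t_l.png sc30.png si30.png m2.png t_j.png t_i.png t_h.png pol.png ph.png m1.png t_g.png t_f.png t_e.png t_d.png t_c.png t_b.png t_a.png c24.png c23.png si22.png c22.png w21.png w20.png w19.png si18.png w18.png w17.png w16.png w15.png w14.png c13.png w13.png w12.png w11.png si10.png sc10.png w10.png w9.png w8.png side7.png scene7.png wrist7.png w6.png w5.png w4.png side3.png w3.png w2.png crop1.png wrist1.png wrist0.png side0.png scene0.png import sys
from h import *
src=open('ph2.py').read().split("from scipy.optimize")[0]
exec(src)
d=np.load(sys.argv[1]+'.npy',allow_pickle=True).item(); 
hx,hy,ax,ay,bx,by=[float(v)/1.5 for v in sys.argv[2:8]]  # hub, band end, other end (1.5x px)
H=onz(d,(hx,hy),.116); A=onz(d,(ax,ay),.112); B=onz(d,(bx,by),.112); v=A-B
b=np.arctan2(v[1],v[0]); print('hub',H.round(4),'band heading',b.round(3),'len',np.linalg.norm(v).round(4))
items=[(sys.argv[1],d['color'],d['Rcw'],d['o'],b)]
body=open('ph3.py').read()
src2="
[... 931 characters left out ...]
nt agent  589952 Dec  5 23:34 tt_l.npy
-rw-r--r-- 1 agent agent 1377211 Dec  5 23:09 w1.npy
-rw-r--r-- 1 agent agent 1377032 Dec  5 23:18 w13.npy
-rw-r--r-- 1 agent agent 1377032 Dec  5 23:22 w19.npy
-rw-r--r-- 1 agent agent 1377032 Dec  5 23:23 w21.npy
-rw-r--r-- 1 agent agent 1377032 Dec  5 23:37 w40.npy
-rw-r--r-- 1 agent agent 1377023 Dec  5 23:15 w9.npy
w1 () ['color', 'z_map', 'intrinsics', 'tool_from_camera', 'Rcw', 'o']
w9 () ['K', 'Rcw', 'o', 'z_map', 'color']
w13 () ['intrinsics', 'Rcw', 'o', 'z_map', 'color']
w19 () ['intrinsics', 'Rcw', 'o', 'z_map', 'color']
w21 () ['intrinsics', 'Rcw', 'o', 'z_map', 'color']
w40 () ['intrinsics', 'Rcw', 'o', 'z_map', 'color']
si30 (384, 512, 3)
```

View pics/pin.png

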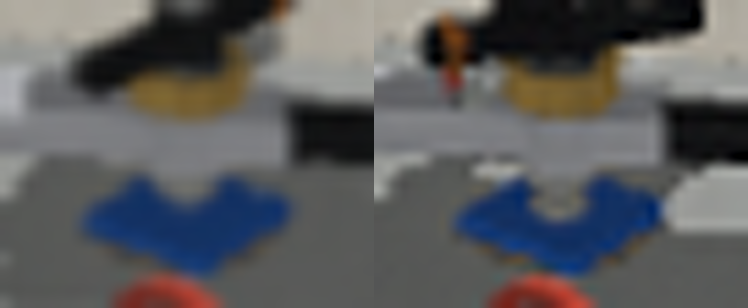

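```bash
python3 - <<'E'
import numpy as np,cv2
r=[]
for n in ['w13','w19','w21','w40']:
    d=np.load(n+'.npy',allow_pickle=True).item()
    r.append(cv2.resize(cv2.cvtColor(d['color'],cv2.COLOR_RGB2BGR),None,fx=.75,fy=.75))
cv2.imwrite('pics/c4.png',np.vstack([np.hstack(r[:2]),np.hstack(r[2:])]))
E
cat ph2.py ph3.py
```

```text
import numpy as np, cv2
exec(open('ph.py').read().split('tiles=[]')[0])
for k,pos,q6 in [('h',(.5504,.134,.1115),1.62),('i',(.5504,.1342,.1115),1.819),('j',(.5508,.1344,.1115),2.019)]:
    psi=.04+np.pi/2-q6; R,o=pose(pos,psi); items.append((k,np.load(f'tt_{k}.npy'),R,o,psi+.67))
from scipy.optimize import least_squares
rows=[]
for n_,im,R,o,b in items:
    t=ortho(im,R,o,hub,.102,b,n=201,s=.00025)
    hsv=cv2.cvtColor(t,cv2.COLOR_RGB2HSV)
    m=((hsv[...,0]>10)&(hsv[...,0]<28)&(hsv[...,1]>75)&(hsv[...,2]>60)).astype(np.int32)
    # search centre maximizing: brass inside r<15mm & few outside 16.5
    best=None
    Y,X=np.mgrid[0:201,0:201]
    for cx in range(80,122,1):
        for cy in range(80,122,1):
            r=np.hypot(X-cx,Y-cy)*.25
            s=m[(r<15.2)&(r>11)].sum()-3*m[(r>16.2)].sum()
            if best is None or s>best[0]: best=(s,cx,cy)
    _,cx,cy=best
    ang=np.radians(np.arange(0,360,.5)); rr=np.arange(10,19,.2)
    A,Rr=np.meshgrid(ang,rr); u=cx+Rr*np.sin(A)/.25; v=cy-Rr*np.cos(A)/.25
    p=cv2.remap(t,u.astype(np.float32),v.astype(np.float32),cv2.INTER_LINEAR
[... 799 characters left out ...]
.sum((rad[ok]","    S[n_]=(ang[ok],rad[ok])\n    z=np.sum((rad[ok]").replace("rows=[]","rows=[];S={}",1)
src=src.replace("for k,pos,q6 in [('h'","for k,pos,q6 in [('l',(.5511,.134,.1118),2.659),('h'")
import io,contextlib
with contextlib.redirect_stdout(io.StringIO()): exec(src)
def hp(a,r):
    out=np.empty_like(r)
    for i in range(len(a)):
        d=np.abs((a-a[i]+np.pi)%(2*np.pi)-np.pi)<np.radians(20); out[i]=r[i]-r[d].mean()
    return out
for N in range(10,25):
    print(N,[round(abs(np.mean(hp(*S[k])*np.exp(-1j*N*S[k][0]))),2) for k in S])
print(list(S))
for N in (12,15,16,18):
    print(N,360/N,{k:round(np.degrees(np.angle(np.mean(hp(*S[k])*np.exp(-1j*N*S[k][0]))))/N,1) for k in S})
```

View pics/c4.png

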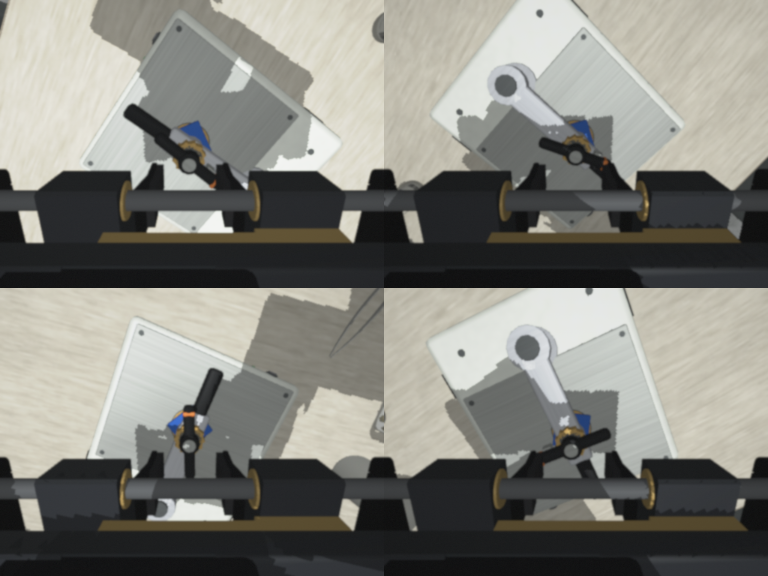

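View pics/pol2.png

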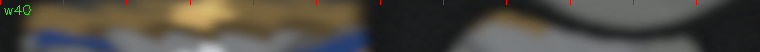

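Run:
```python
import numpy as np,cv2
r=[]
d=np.load('w13.npy',allow_pickle=True).item()
a=cv2.cvtColor(d['color'],cv2.COLOR_RGB2BGR)[165:260,190:310]
b=cv2.resize(cv2.imread('pics/A1.png'),(512,384),interpolation=cv2.INTER_AREA)[165:260,190:310]
c=cv2.resize(cv2.imread('pics/A3.png'),(512,384),interpolation=cv2.INTER_AREA)[185:260,190:310]
c=cv2.copyMakeBorder(c,0,20,0,0,cv2.BORDER_CONSTANT)
cv2.imwrite('pics/c5.png',cv2.resize(np.hstack([a,b,c]),None,fx=2.2,fy=2.2,interpolation=cv2.INTER_CUBIC))
```

```text
(no output)
```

View pics/c5.png

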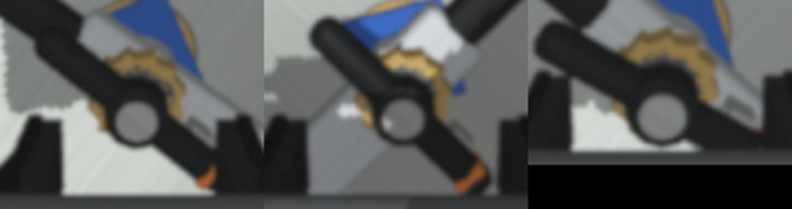

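```bash
sed -n 1,40p ph.py
python3 - <<'E'
import io,contextlib
exec(open('ph.py').read().split('tiles=[]')[0])
from h import *
def L(n): return cv2.cvtColor(cv2.resize(cv2.imread(f'pics/{n}.png'),(512,384),interpolation=cv2.INTER_AREA),cv2.COLOR_BGR2RGB)
tf=np.array(np.load('w1.npy',allow_pickle=True).item()['tool_from_camera'])
def pz(pos,psi):
    Rt=np.array([[np.cos(psi),np.sin(psi),0],[np.sin(psi),-np.cos(psi),0],[0,0,-1]]); return Rt@tf[:3,:3], Rt@tf[:3,3]+np.array(pos)
d13=np.load('w13.npy',allow_pickle=True).item()
K=np.array(d13['intrinsics'])
it=[('w13',d13['color'],d13['Rcw'],d13['o'])]
for n,pos,psi in [('A1',(.5509,.1344,.1405),-2.508),('A2',(.5514,.1349,.1109),.04+1.571+1.556),('A3',(.552,.1348,.1112),.04+1.571+.553),('A5',(.5536,.1355,.1116),.04+1.571-.617),('A6',(.5532,.1359,.1115),.04+1.571-.213)]:
    R,o=pz(pos,psi); it.append((n,L(n),R,o))
T=[]
for n,im,R,o in it:
    # hub centre from grey disc via proj of hub guess
    c=dict(color=im,Rcw=R,o=o,intrinsics=K)
    # refine: hub at z .116 grey disc: hough near projection
    p=proj(c,[.551,.1343,.116]); 
    g=cv2.cvtColor(im,cv2.COLOR_RGB2GRAY); x0,y0=int(p[0])-22,int(p[1])-22
    s=cv2.resize(g[y0:y0+44,x0:x0+44],None,fx=4,fy=4,interpolation=cv2.INTER_CUBIC)
    h=cv2.HoughCircles(s,cv2.HOUGH_GRADIENT,1,40,param1=80,param2=12,minRadius=30,maxRadius=56)
    q=h[0][0]; px=np.array([x0+q[0]/4,y0+q[1]/4]); H=onz(c,px,.116)
    print(n,p.round(1),px.round(1),q[2]/4,H.round(4))
    T.append((n,im,R,o,H))
np.save('T.npy',np.array(T,dtype=object),allow_pickle=True)
S=220; out=[]
for n,im,R,o,H in T:
    c=dict(Rcw=R,o=o,intrinsics=K)
    def rect(z,b):
        yy,xx=np.mgrid[0:S,0:S]; a=(110-yy)*.00036; l=(110-xx)*.00036
        X=H[0]+a*np.cos(b)-l*np.sin(b); Y=H[1]+a*np.sin(b)+l*np.cos(b)
        P=np.stack([X,Y,np.full_like(X,z)],-1).reshape(-1,3)
        cam=(P-o)@R; uv=cam@K.T; uv=(uv[:,:2]/uv[:,2:]).astype(np.float32).reshape(S,S,2)
        return cv2.remap(im,uv[...,0],uv[...,1],cv2.INTER_CUBIC)
    # bar angle: dark score in plane z=.108
    t=cv2.cvtColor(rect(.112,0),cv2.COLOR_RGB2GRAY).astype(float)
    best=min(np.arange(0,2*np.pi,.01),key=lambda b:np.mean([t[int(110-r*np.cos(b)/.36+w*np.sin(b)/.36),int(110-r*np.sin(b)/.36-w*np.cos(b)/.36)] for r in range(13,36) for w in (-4,-2,0,2,4)] ) if True else 0)
    print(n,'dark end heading',round(best,3))
    w=rect(.102,best); out.append(cv2.putText(cv2.cvtColor(w,cv2.COLOR_RGB2BGR),n,(3,14),0,.5,(0,255,0),1))
cv2.imwrite('pics/rc.png',np.vstack([np.hstack(out[:3]),np.hstack(out[3:])]))
E
```

```text
import numpy as np, cv2
from scipy.spatial.transform import Rotation as Ro
d9=np.load('w9.npy',allow_pickle=True).item(); K=np.array(d9['K'])
Tc=np.array([[0.001,-0.961,-0.278,0.075],[1,0.001,0,0],[0,-0.278,0.961,-0.163],[0,0,0,1]])
def pose(pos,psi):
    Rt=np.array([[np.cos(psi),np.sin(psi),0],[np.sin(psi),-np.cos(psi),0],[0,0,-1]])
    return Rt@Tc[:3,:3], Rt@Tc[:3,3]+np.array(pos)
def ortho(img,Rcw,o,hub,z,barang,n=61,s=.0006):
    # top view rotated so bar(band) points up
    a=np.arange(-(n//2),n//2+1)*s*1.0
    U,V=np.meshgrid(a,-a)  # U right, V up
    e=np.array([np.cos(barang),np.sin(barang)]); r=np.array([np.sin(barang),-np.cos(barang)])
    X=np.stack([hub[0]+V*e[0]+U*r[0],hub[1]+V*e[1]+U*r[1],np.full_like(U,z)],-1)
    p=(X-o)@Rcw; u=p[...,0]/p[...,2]*K[0,0]+K[0,2]; v=p[...,1]/p[...,2]*K[1,1]+K[1,2]
    return cv2.remap(img,u.astype(np.float32),v.astype(np.float32),cv2.INTER_CUBIC)
items=[]
hub=(.5513,.1340)
for f,b in [('w9',-2.398),('w13',-.25),('w19',.27+np.pi),('w21',-2.87)]:
    d=np.load(f+'.npy',allow_pickle=True).item(); items.append((f,d['color'],d['Rcw'],d['o']
[... 1007 characters left out ...]
in range(0,360,30): cv2.line(p,(int(g/360*760),0),(int(g/360*760),4),(0,0,255),1)
    cv2.putText(p,n_,(3,14),0,.45,(0,255,0),1); rows.append(p)
cv2.imwrite('pics/pol.png',np.vstack(rows))
w13 [251.  218.5] [251.9 220.1] 9.425 [0.552  0.1336 0.116 ]
A1 [253.2 217. ] [250.9 219.4] 11.4 [0.5533 0.134  0.116 ]
A2 [252.5 236. ] [254.1 238.6] 12.7 [0.5526 0.1353 0.116 ]
A3 [251.6 236.2] [250.9 238.6] 10.825 [0.5515 0.1328 0.116 ]
A5 [250.9 240. ] [246.6 241.9] 13.575 [0.5483 0.1346 0.116 ]
A6 [250.2 239.3] [249.9 241.1] 10.775 [0.5506 0.1332 0.116 ]
w13 dark end heading 2.87
A1 dark end heading 1.5
A2 dark end heading 4.11
A3 dark end heading 3.11
A5 dark end heading 1.81
A6 dark end heading 2.27
```

View pics/rc.png

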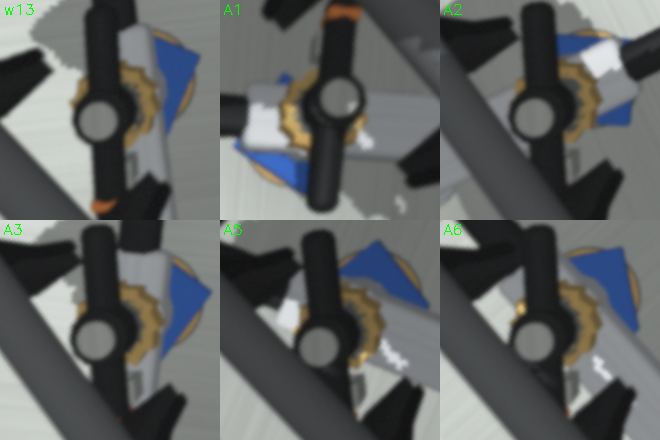

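Run:
```python
from h import *
tf=np.array(np.load('w1.npy',allow_pickle=True).item()['tool_from_camera'])
def pz(pos,psi):
    Rt=np.array([[np.cos(psi),np.sin(psi),0],[np.sin(psi),-np.cos(psi),0],[0,0,-1]]); return Rt@tf[:3,:3], Rt@tf[:3,3]+np.array(pos)
def L(n): return cv2.cvtColor(cv2.resize(cv2.imread(f'pics/{n}.png'),(512,384),interpolation=cv2.INTER_AREA),cv2.COLOR_BGR2RGB)
it=[]
for n in ['w9','w13','w19','w21','w40']:
    d=np.load(n+'.npy',allow_pickle=True).item(); K=np.array(d.get('intrinsics',d.get('K'))); it.append((n,d['color'],d['Rcw'],d['o']))
for n,pos,psi in [('A1',(.5509,.1344,.1405),-2.508),('A3',(.552,.1348,.1112),.04+1.571+.553),('A6',(.5532,.1359,.1115),.04+1.571-.213)]:
    R,o=pz(pos,psi); it.append((n,L(n),R,o))
b0=dict(w9=-2.398,w13=-.27,w19=.27+np.pi,w21=-2.87,w40=1.435,A1=1.435,A3=3.11+np.pi,A6=2.27+np.pi)
S=200; out=[]
for n,im,R,o in it:
    def rect(z,b,H,s=.0004):
        yy,xx=np.mgrid[0:S,0:S]; a=(100-yy)*s; l=(100-xx)*s
        P=np.stack([H[0]+a*np.cos(b)-l*np.sin(b),H[1]+a*np.sin(b)+l*np.cos(b),np.full(a.shape,z)],-1)
        uv=((P-o)@R)@K.T; uv=(uv[...,:2]/uv[...,2:]).astype(np.float32)
        return cv2.remap(im,uv[...,0],uv[...,1],cv2.INTER_CUBIC)
    # bar fit: dark pixels at z=.114 within 38mm, line through them refined
    H=np.array([.551,.1343]); 
    w=rect(.102,b0[n],H); out.append(cv2.putText(cv2.cvtColor(w,cv2.COLOR_RGB2BGR),n,(3,14),0,.5,(0,255,0),1))
cv2.imwrite('pics/rc2.png',np.vstack([np.hstack(out[:4]),np.hstack(out[4:])]))
```

```text
(no output)
```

View pics/rc2.png

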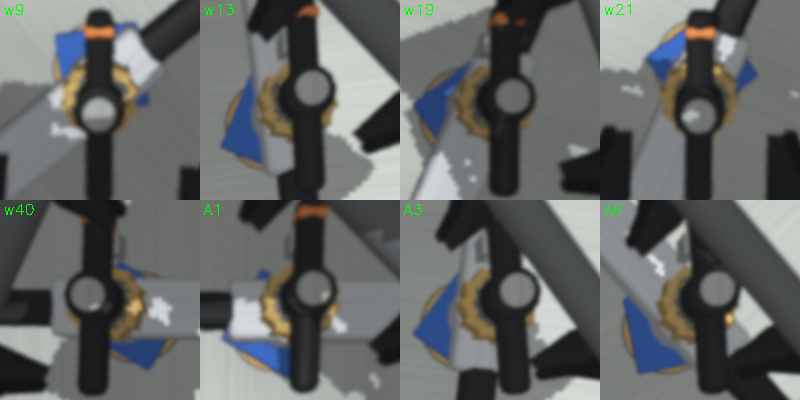

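```bash
cat > av.py <<'E'
from h import *
M=[];T=[];F=[]
for i in range(5):
    robot.camera('wrist'); o=robot.get_obs(); M.append(o['moment'][2]); T.append(o['joint_torque'][5]); F.append(o['ft_force'])
print(round(o['time'],2),'Mz',np.round(M,3),'mean last4',np.mean(M[1:]).round(3),'F',np.mean(F,0).round(1),'q6',round(o['q'][5],3),np.round(o['position'],4))
E
python3 av.py
```

```text
53.88 Mz [0.124 0.135 0.104 0.172 0.162] mean last4 0.143 F [-3.  -4.5  1.4] q6 0.701 [0.5526 0.1347 0.1115]
```

>>> send_rows:
  deltas:
    - {"tx": 0, "ty": 0, "tz": 0, "rx": 0, "ry": 0, "rz": 0.12}

```text
time: 53.97
position: [0.5522, 0.1347, 0.1114]
tool_rot: [0.923, 0.386, -0.001, 0.0]
ft_force: [-4.0, -4.1, 1.9]
grip_width: 0.05
```

```bash
python3 av.py
```

```text
54.22 Mz [0.156 0.127 0.136 0.113 0.153] mean last4 0.132 F [-3.8 -3.1  0.9] q6 0.821 [0.5524 0.1349 0.1114]
```

>>> send_rows:
  deltas:
    - {"tx": 0, "ty": 0, "tz": 0, "rx": 0, "ry": 0, "rz": 0.12}

```text
time: 54.3
position: [0.5519, 0.1348, 0.1113]
tool_rot: [0.944, 0.33, -0.002, -0.0]
ft_force: [-4.0, -4.2, 1.4]
grip_width: 0.0499
```

```bash
python3 av.py
```

```text
54.55 Mz [0.13  0.158 0.082 0.188 0.121] mean last4 0.137 F [-4.  -3.2  0.8] q6 0.941 [0.552  0.135  0.1113]
```

>>> send_rows:
  deltas:
    - {"tx": 0, "ty": 0, "tz": 0, "rx": 0, "ry": 0, "rz": 0.12}

```text
time: 54.63
position: [0.5516, 0.135, 0.1112]
tool_rot: [0.962, 0.273, -0.002, -0.0]
ft_force: [-5.1, -3.7, 0.6]
grip_width: 0.0498
```

```bash
python3 av.py
```

```text
54.88 Mz [0.108 0.103 0.113 0.103 0.164] mean last4 0.12 F [-4.4 -3.2  1.2] q6 1.061 [0.5518 0.1352 0.1113]
```

>>> send_rows:
  deltas:
    - {"tx": 0, "ty": 0, "tz": 0, "rx": 0, "ry": 0, "rz": -0.1}
    - {"tx": 0, "ty": 0, "tz": 0, "rx": 0, "ry": 0, "rz": -0.2}
    - {"tx": 0, "ty": 0, "tz": 0, "rx": 0, "ry": 0, "rz": -0.3}
    - {"tx": 0, "ty": 0, "tz": 0, "rx": 0, "ry": 0, "rz": -0.4}

```text
time: 55.22
position: [0.5531, 0.136, 0.1114]
tool_rot: [0.888, 0.461, 0.0, -0.001]
ft_force: [-1.9, 0.3, 0.1]
grip_width: 0.0502
```

```bash
python3 av.py
```

```text
55.47 Mz [0.067 0.051 0.111 0.091 0.053] mean last4 0.077 F [-3.1 -0.7 -0. ] q6 0.666 [0.5528 0.1357 0.1114]
```

>>> send_rows:
  deltas:
    - {"tx": 0, "ty": 0, "tz": 0, "rx": 0, "ry": 0, "rz": -0.1}
    - {"tx": 0, "ty": 0, "tz": 0, "rx": 0, "ry": 0, "rz": -0.2}
    - {"tx": 0, "ty": 0, "tz": 0, "rx": 0, "ry": 0, "rz": -0.3}

```text
time: 55.72
position: [0.5534, 0.1357, 0.1116]
tool_rot: [0.81, 0.587, 0.0, -0.0]
ft_force: [-3.5, -0.5, 0.2]
grip_width: 0.0499
```

```bash
python3 av.py;  python3 - <<'E'
from h import *
c=cam('wrist'); save(c,'B1.png')
E
```

```text
55.97 Mz [0.049 0.07  0.017 0.014 0.023] mean last4 0.031 F [-3.  -0.4  0.4] q6 0.367 [0.5532 0.1354 0.1115]
```

View pics/B1.png

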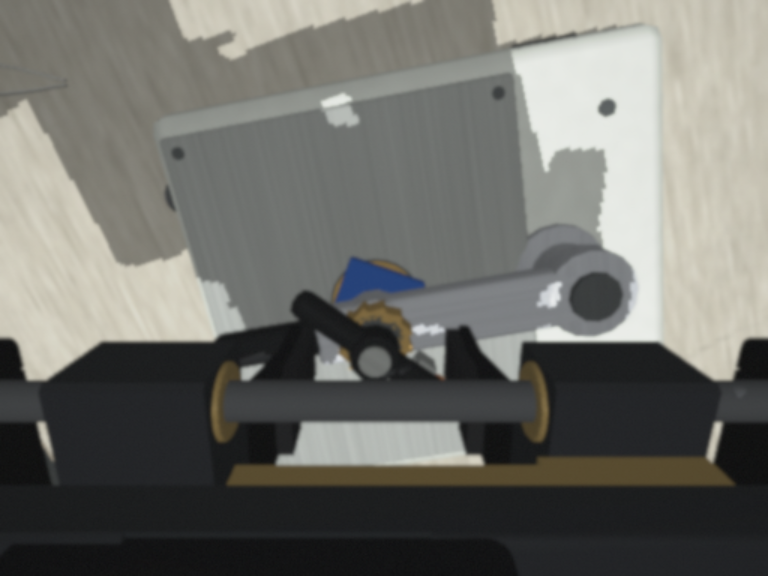

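>>> send_rows:
  deltas:
    - {"tx": 0, "ty": 0, "tz": 0, "rx": 0, "ry": 0, "rz": -0.1}
    - {"tx": 0, "ty": 0, "tz": 0, "rx": 0, "ry": 0, "rz": -0.2}
    - {"tx": 0, "ty": 0, "tz": 0, "rx": 0, "ry": 0, "rz": -0.3}

```text
time: 56.27
position: [0.5542, 0.1354, 0.1118]
tool_rot: [0.713, 0.701, 0.001, 0.001]
ft_force: [-1.0, -0.6, -1.0]
grip_width: 0.05
```

```bash
python3 av.py;  python3 - <<'E'
from h import *
c=cam('wrist'); save(c,'B2.png')
E
```

```text
56.52 Mz [ 0.009  0.068  0.057 -0.009  0.005] mean last4 0.03 F [-1.  -1.4  0. ] q6 0.067 [0.5539 0.1352 0.1117]
```

View pics/B2.png

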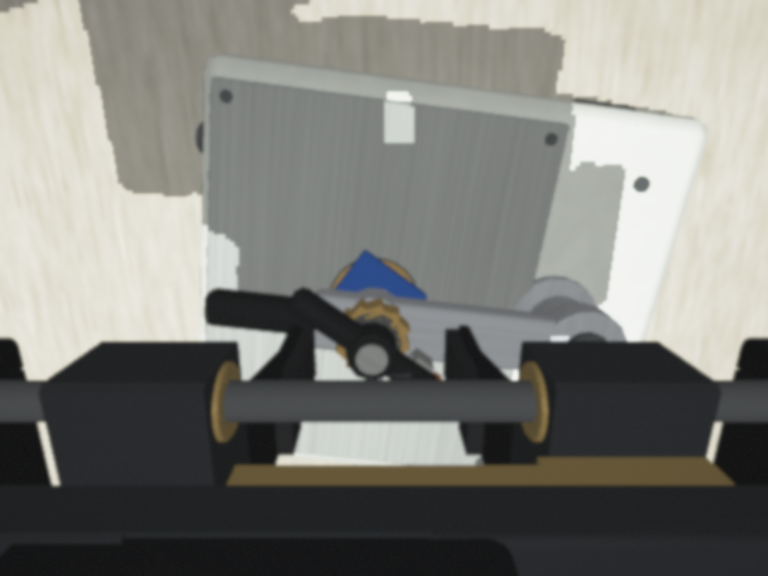

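>>> send_rows:
  deltas:
    - {"tx": 0, "ty": 0, "tz": 0, "rx": 0, "ry": 0, "rz": -0.12}
    - {"tx": 0, "ty": 0, "tz": 0, "rx": 0, "ry": 0, "rz": -0.24}
    - {"tx": 0, "ty": 0, "tz": 0, "rx": 0, "ry": 0, "rz": -0.36}
    - {"tx": 0, "ty": 0, "tz": 0, "rx": 0, "ry": 0, "rz": -0.48}
    - {"tx": 0, "ty": 0, "tz": 0, "rx": 0, "ry": 0, "rz": -0.6}

```text
time: 56.98
position: [0.5546, 0.1356, 0.1119]
tool_rot: [0.474, 0.88, 0.001, 0.001]
ft_force: [-0.4, 0.3, 0.1]
grip_width: 0.0499
```

```bash
python3 k1.py;  python3 - <<'E'
from h import *
c=cam('wrist'); save(c,'B3.png')
E
```

```text
57.03 t6 -0.271 Mz -0.003 F [-0.6 -0.1  0.5] pos [0.5545 0.1355 0.1119] q6 -0.543
```

View pics/B3.png

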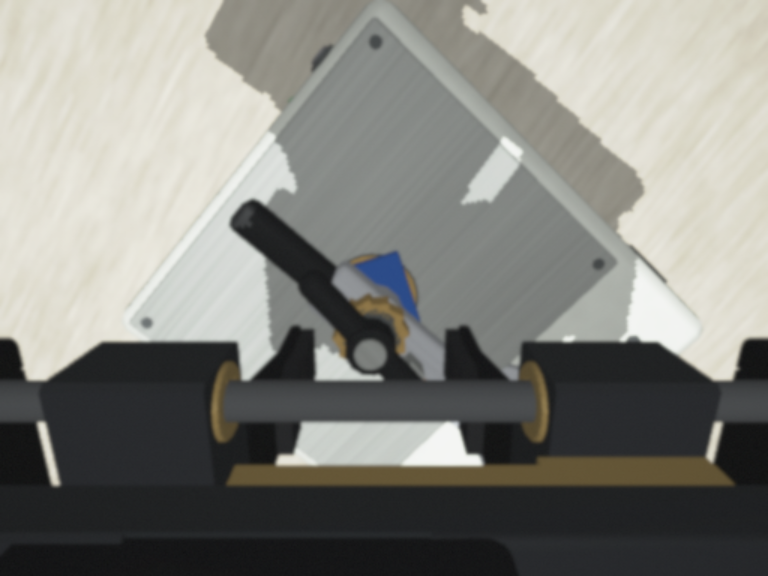

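>>> send_rows:
  deltas:
    - {"tx": 0, "ty": 0, "tz": -2, "rx": 0, "ry": 0, "rz": 0}
    - {"tx": 0, "ty": 0, "tz": -5, "rx": 0, "ry": 0, "rz": 0}
    - {"tx": 0, "ty": 0, "tz": -8, "rx": 0, "ry": 0, "rz": 0}
    - {"tx": 0, "ty": 0, "tz": -10, "rx": 0, "ry": 0, "rz": 0}
    - {"tx": 0, "ty": 0, "tz": -10, "rx": 0, "ry": 0, "rz": 0}

```text
time: 57.5
position: [0.5572, 0.1358, 0.2167]
tool_rot: [0.478, 0.878, 0.003, 0.005]
ft_force: [0.6, 0.5, 0.5]
grip_width: 0.0502
```

```bash
python3 s.py
python3 - <<'E'
from h import *
c=cam('wrist'); save(c,'B4.png'); blue(c)
R=c['Rcw']; np.save('b4.npy',dict(intrinsics=c['intrinsics'],Rcw=c['Rcw'],o=c['o'],z_map=c['z_map'],color=c['color']))
E
```

```text
57.5 [0.5572 0.1358 0.2167] F world [0.6 0.5 0.5] F tool [ 0.1  0.8 -0.4] M [-0.058 -0.043  0.024] Mtool [-0.005 -0.072 -0.025] w 0.0502 psi 2.145 q1,q6 [ 0.04 -0.53]
blue [241 145  25  27 240] [254.0625     155.09583333]
((555.3551025390625, 151.8419952392578), (15.613929748535156, 34.08469772338867), 82.0066909790039)
```

View pics/B4.png

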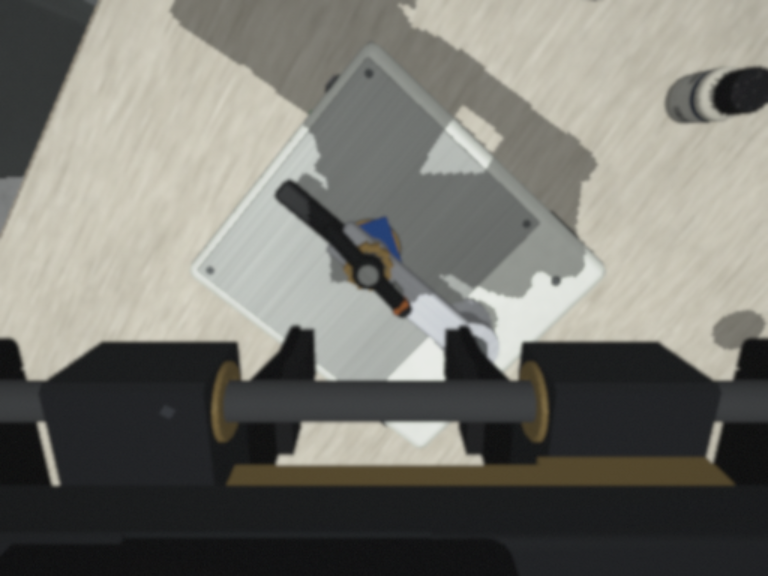

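Run:
```python
from h import *
d=np.load('b4.npy',allow_pickle=True).item()
A=onz(d,(402/1.5,307/1.5),.112);H=onz(d,(368/1.5,274/1.5),.116);print(H.round(4),'band heading',np.arctan2(*(A-H)[1::-1]), 'total',3.885-np.arctan2(*(A-H)[1::-1])+2*np.pi)
hsv=cv2.cvtColor(d['color'],cv2.COLOR_RGB2HSV); m,s,ce=comp((hsv[...,0]>105)&(hsv[...,0]<125)&(hsv[...,1]>120)&(hsv[...,2]>50))
W=np.array([onz(d,p,.056)[:2] for p in np.argwhere(m)[:,::-1]])-[.5515,.1344]
i=[W[:,0].argmin(),W[:,0].argmax(),W[:,1].argmin(),W[:,1].argmax(),np.hypot(*W.T).argmax()]
print((W[i]*1000).round(1))
cr=d['color'][125:195,205:305]; cv2.imwrite('pics/b4c.png',cv2.resize(cv2.cvtColor(cr,cv2.COLOR_RGB2BGR),None,fx=6,fy=6,interpolation=cv2.INTER_CUBIC))
s=cam('side'); g=s['color'][180:240,205:285]; cv2.imwrite('pics/b4s.png',cv2.resize(cv2.cvtColor(g,cv2.COLOR_RGB2BGR),None,fx=8,fy=8,interpolation=cv2.INTER_CUBIC)); blue(s)
hs=cv2.cvtColor(s['color'],cv2.COLOR_RGB2HSV);m,_,_=comp((hs[...,0]>105)&(hs[...,0]<125)&(hs[...,1]>120)&(hs[...,2]>50))
```

```text
[0.5518 0.1343 0.116 ] band heading -0.24701298878998315 total 10.415198295969569
[[-14.1  12.3]
 [ 19.7   7.9]
 [ 17.3   7.7]
 [ -4.1  26.4]
 [ -4.1  26.4]]
blue [236 202  18   9  85] [244.72941176 205.97647059]
((549.9149780273438, 136.96017456054688), (45.0440559387207, 41.98204040527344), 50.72800064086914)
```

View pics/b4s.png

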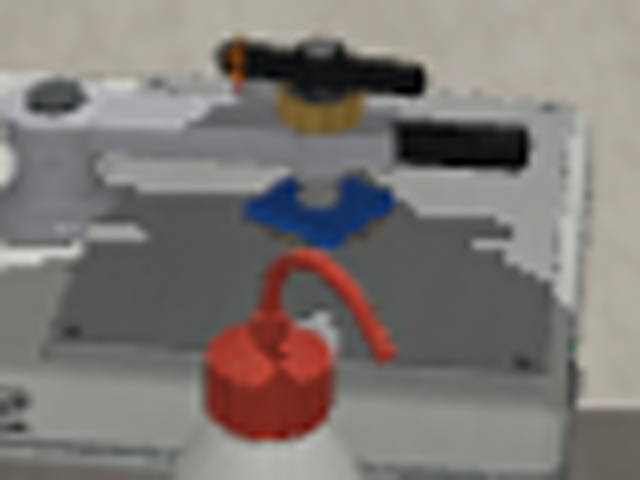

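View pics/b4c.png

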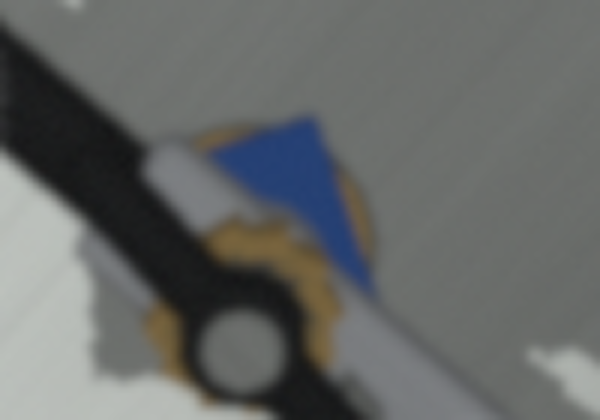

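Run:
```python
from h import *
print(robot.hand_in()); print(robot.get_obs()['time'])
```

```text
the job is handed in; nothing more can be done
None
the job is handed in; nothing more can be done
```

I placed the plaque over the crystal, swung the arm to its stop, turned the T-handle clockwise in several strokes and handed in at about 57.7 s of 67 s. I think the ratchet slipped enough, but I inferred the clicks rather than seeing them directly.

**Last checks that agreed:**
- **Plaque:** the side view put its centre within about 3 mm of the crystal. In the wrist view its far corner was 26.7 mm out, against 28.3 mm if exactly centred.
- **Arm and pin:** in the pictures the arm was still at its stop and the pin was on the plaque.
- **Gripper:** it was clear, about 10 cm above the handle.
- **Clicks:** the handle's free resting position moved on about 1.7 rad over the last stroke, which is about three 30° clicks. In total it turned about 10.4 rad net from the start. If the screw is near 7 rad, the handle has slipped about 3 to 3.5 rad, against the allowed 0.95 to 6.9.

**What disagreed or stayed unconfirmed:**
- **Torque:** the wrist moment while turning read 0.12–0.18 N m, above the stated 0.085 N m slip torque. It showed only a few click-like drops, not a steady pattern.
- **Ratchet wheel:** its teeth did not visibly shift against the handle, so the pictures neither confirm nor rule out clicks.
- **Clamp force:** when I eased off, the handle followed back about 1.3 rad. I expect the clamp force to have stayed near 30 N, but I did not measure it.
- **Items beside the unit:** I saw no sign of contact with the bottle, tub or dishes, but I did not measure their positions again at the end.

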